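Load the plate scanner and wind its carrier down with the fold-out crank

TASK

Put every specimen plate from the mat onto the scanner's raised carrier, each squared up inside an outlined nest of its own, and press each one down until its eject pin has gone in and the plate sits level. Only when all the plates are seated, swing the handwheel's folded handle up until it stands upright, crank the wheel clockwise until the carrier is fully down, then fold the handle flat again. Leave the other things on the bench where they are, and the plates seated.

Things in the scene. Friction and masses are not known exactly. Their poses are not given: they have to be found in the camera images.
- wheel_centre (a point): Point on the upright axis of the scanner's handwheel (black disc, 148 mm across, 12 mm thick, top face 22 mm below this point), at the height of the handle's pivot. The wheel stands on the deck of the scanner, a white box 250 x 400 mm and 70 mm high with a black top, fixed to the bench; the wheel axis is 98 mm to the -y side of the box's middle and the carrier's middle 98 mm to the +y side (in the box's frame, which is turned up to about 0.2 rad about the vertical).
- handle_pivot (a point): Pivot of the folding handle, on a small aluminium clevis near the wheel's rim, 60 mm from the wheel axis and 22 mm above the disc. The pivot's axis is level and at right angles to the radius.
- handle_grip (a point): Point on the handle's centre line, 58 mm from the pivot, a good place to hold it. The handle is a round grey sleeve, 19 mm in diameter, that spins freely on its pin and reaches from 21 to 83 mm from the pivot. Folded, it lies level along the radius from the pivot across the wheel's middle, its axis 22 mm above the disc; swung out it stands straight up over the pivot.
- handle (a joint): Fold angle of the handle: 0 folded flat over the wheel, 1.571 standing upright (both are stops). It stays where it is left (about 0.12 N m of friction). It starts folded.
- wheel (a joint): Handwheel angle in rad, growing clockwise seen from above; stops at 0 and at 12.0. It starts anywhere from 0.2 to 2.5; friction about 0.13 N m, it stays where it is left. 1 rad lowers the carrier by 2.5 mm; at 12.0 the carrier is fully down.
- carrier (a joint): How far the carrier has gone down, in m: 0.0025 x wheel angle, 0.030 when fully down. The carrier is a flat dark steel block, 190 x 190 mm, whose top is 104 mm above the bench at 0 and 74 mm at 0.030. Pressing on it does not move it.
- nest1 (a point): Nest 1: centre of a 54 mm square outlined in white, on the carrier's flat top surface (no rim); moves with the carrier. Its x and y axes are the nest's sides. The four nests form a 2 x 2 grid, 74 mm apart. Any plate may go in any nest.
- nest2 (a point): Nest 2: centre of a 54 mm square outlined in white, on the carrier's flat top surface (no rim); moves with the carrier. Its x and y axes are the nest's sides. The four nests form a 2 x 2 grid, 74 mm apart. Any plate may go in any nest.
- nest3 (a point): Nest 3: centre of a 54 mm square outlined in white, on the carrier's flat top surface (no rim); moves with the carrier. Its x and y axes are the nest's sides. The four nests form a 2 x 2 grid, 74 mm apart. Any plate may go in any nest.
- nest4 (a point): Nest 4: centre of a 54 mm square outlined in white, on the carrier's flat top surface (no rim); moves with the carrier. Its x and y axes are the nest's sides. The four nests form a 2 x 2 grid, 74 mm apart. Any plate may go in any nest.
- pin1 (a joint): Eject pin of nest 1, how far it is pushed in, m: at 0 its tip (8 mm across) stands 6 mm above the carrier, 13 mm from the nest's centre along the nest's +x; from 0.006 on it is flush. It starts 4.5 to 6 mm proud, is held by about 3 N of friction, carries a plate's weight (which then lies tilted) and stays down once pushed in; 10 to 15 N on the middle of the plate pushes it in.
- pin2 (a joint): Eject pin of nest 2, how far it is pushed in, m: at 0 its tip (8 mm across) stands 6 mm above the carrier, 13 mm from the nest's centre along the nest's +x; from 0.006 on it is flush. It starts 4.5 to 6 mm proud, is held by about 3 N of friction, carries a plate's weight (which then lies tilted) and stays down once pushed in; 10 to 15 N on the middle of the plate pushes it in.
- pin3 (a joint): Eject pin of nest 3, how far it is pushed in, m: at 0 its tip (8 mm across) stands 6 mm above the carrier, 13 mm from the nest's centre along the nest's +x; from 0.006 on it is flush. It starts 4.5 to 6 mm proud, is held by about 3 N of friction, carries a plate's weight (which then lies tilted) and stays down once pushed in; 10 to 15 N on the middle of the plate pushes it in.
- pin4 (a joint): Eject pin of nest 4, how far it is pushed in, m: at 0 its tip (8 mm across) stands 6 mm above the carrier, 13 mm from the nest's centre along the nest's +x; from 0.006 on it is flush. It starts 4.5 to 6 mm proud, is held by about 3 N of friction, carries a plate's weight (which then lies tilted) and stays down once pushed in; 10 to 15 N on the middle of the plate pushes it in.
- plate1_mid (a point): Specimen plate 1 (may be absent): a 50 x 50 x 8 mm aluminium plate with a round black resin mount, 30 mm across and 22 mm high, on the middle of its top; 60 to 100 g. The point is on its centre line, 15 mm above the underside (half-way up), so the mount's top is 15 mm above it and the plate's top face 7 mm below it. x and y are the plate's sides. Starts lying on a black mat 4 mm thick; level in a nest this point is 15 mm above the nest's point. Grasp it by the mount.
- plate2_mid (a point): Specimen plate 2 (may be absent): a 50 x 50 x 8 mm aluminium plate with a round black resin mount, 30 mm across and 22 mm high, on the middle of its top; 60 to 100 g. The point is on its centre line, 15 mm above the underside (half-way up), so the mount's top is 15 mm above it and the plate's top face 7 mm below it. x and y are the plate's sides. Starts lying on a black mat 4 mm thick; level in a nest this point is 15 mm above the nest's point. Grasp it by the mount.
- plate3_mid (a point): Specimen plate 3 (may be absent): a 50 x 50 x 8 mm aluminium plate with a round black resin mount, 30 mm across and 22 mm high, on the middle of its top; 60 to 100 g. The point is on its centre line, 15 mm above the underside (half-way up), so the mount's top is 15 mm above it and the plate's top face 7 mm below it. x and y are the plate's sides. Starts lying on a black mat 4 mm thick; level in a nest this point is 15 mm above the nest's point. Grasp it by the mount.
- plate4_mid (a point): Specimen plate 4 (may be absent): a 50 x 50 x 8 mm aluminium plate with a round black resin mount, 30 mm across and 22 mm high, on the middle of its top; 60 to 100 g. The point is on its centre line, 15 mm above the underside (half-way up), so the mount's top is 15 mm above it and the plate's top face 7 mm below it. x and y are the plate's sides. Starts lying on a black mat 4 mm thick; level in a nest this point is 15 mm above the nest's point. Grasp it by the mount.
- jar_mid (a point): Bystander: jar, 52 mm across, 65 mm high; the point is half-way up. Leave it.
- loupe_mid (a point): Bystander: black stand loupe, 44 mm across, 42 mm high; the point is half-way up. Leave it.
- slide_box_mid (a point): Bystander: grey closed box, 85 x 100 x 35 mm; the point is half-way up. Leave it.
Mind the look-alikes: they are no part of the job. What is shaped like the part that bears plate4_mid but green or purple is not meant.

How it is judged:
On the way, in this order (a step that is already met when the one before it is completed fails the run):
1. every plate present sits level and square in a nest of the carrier, let go, the handle still folded (((horizontal distance between plate1_mid and nest1 below 0.008 m and z of plate1_mid in the frame of nest1 between 0.0125 and 0.0175 m) or (horizontal distance between plate1_mid and nest2 below 0.008 m and z of plate1_mid in the frame of nest2 between 0.0125 and 0.0175 m) or (horizontal distance between plate1_mid and nest3 below 0.008 m and z of plate1_mid in the frame of nest3 between 0.0125 and 0.0175 m) or (horizontal distance between plate1_mid and nest4 below 0.008 m and z of plate1_mid in the frame of nest4 between 0.0125 and 0.0175 m)) and angle between each of plate1_mid, plate2_mid, plate3_mid, plate4_mid's own z axis and vertical below 0.05 rad and (angle between the x axis of plate1_mid and the x axis of nest1, either way round below 0.17 rad or angle between the x axis of plate1_mid and the y axis of nest1, either way round below 0.17 rad) and ((horizontal distance between plate2_mid and nest1 below 0.008 m and z of plate2_mid in the frame of nest1 between 0.0125 and 0.0175 m) or (horizontal distance between plate2_mid and nest2 below 0.008 m and z of plate2_mid in the frame of nest2 between 0.0125 and 0.0175 m) or (horizontal distance between plate2_mid and nest3 below 0.008 m and z of plate2_mid in the frame of nest3 between 0.0125 and 0.0175 m) or (horizontal distance between plate2_mid and nest4 below 0.008 m and z of plate2_mid in the frame of nest4 between 0.0125 and 0.0175 m)) and (angle between the x axis of plate2_mid and the x axis of nest1, either way round below 0.17 rad or angle between the x axis of plate2_mid and the y axis of nest1, either way round below 0.17 rad) and ((horizontal distance between plate3_mid and nest1 below 0.008 m and z of plate3_mid in the frame of nest1 between 0.0125 and 0.0175 m) or (horizontal distance between plate3_mid and nest2 below 0.008 m and z of plate3_mid in the frame of nest2 between 0.0125 and 0.0175 m) or (horizontal distance between plate3_mid and nest3 below 0.008 m and z of plate3_mid in the frame of nest3 between 0.0125 and 0.0175 m) or (horizontal distance between plate3_mid and nest4 below 0.008 m and z of plate3_mid in the frame of nest4 between 0.0125 and 0.0175 m)) and (angle between the x axis of plate3_mid and the x axis of nest1, either way round below 0.17 rad or angle between the x axis of plate3_mid and the y axis of nest1, either way round below 0.17 rad) and ((horizontal distance between plate4_mid and nest1 below 0.008 m and z of plate4_mid in the frame of nest1 between 0.0125 and 0.0175 m) or (horizontal distance between plate4_mid and nest2 below 0.008 m and z of plate4_mid in the frame of nest2 between 0.0125 and 0.0175 m) or (horizontal distance between plate4_mid and nest3 below 0.008 m and z of plate4_mid in the frame of nest3 between 0.0125 and 0.0175 m) or (horizontal distance between plate4_mid and nest4 below 0.008 m and z of plate4_mid in the frame of nest4 between 0.0125 and 0.0175 m)) and (angle between the x axis of plate4_mid and the x axis of nest1, either way round below 0.17 rad or angle between the x axis of plate4_mid and the y axis of nest1, either way round below 0.17 rad) and contact force between the fingers and plate1 below 0.2 N and contact force between the fingers and plate2 below 0.2 N and contact force between the fingers and plate3 below 0.2 N and contact force between the fingers and plate4 below 0.2 N and value of joint handle below 0.3 rad), for 0.3 s.
2. the handle is swung out upright (value of joint handle above 1.35 rad), for 0.2 s.
3. the wheel is cranked with the handle out until the carrier is fully down (value of joint wheel above 11.8 rad and value of joint carrier above 0.0288 m and value of joint handle above 1.1 rad), for 0.2 s.
4. the handle is folded flat again (value of joint handle below 0.15 rad), for 0.2 s.
At the end, for the whole second after the job is handed in: Each plate present rests in its own nest: within 8 mm of its centre, 2.5 mm of seated height, tilt under 0.05 rad, turned under 0.17 rad from square (any quarter turn); wheel within 0.2 rad of its end, carrier within 1.2 mm of fully down, handle within 0.15 rad of folded (((horizontal distance between plate1_mid and nest1 below 0.008 m and z of plate1_mid in the frame of nest1 between 0.0125 and 0.0175 m) or (horizontal distance between plate1_mid and nest2 below 0.008 m and z of plate1_mid in the frame of nest2 between 0.0125 and 0.0175 m) or (horizontal distance between plate1_mid and nest3 below 0.008 m and z of plate1_mid in the frame of nest3 between 0.0125 and 0.0175 m) or (horizontal distance between plate1_mid and nest4 below 0.008 m and z of plate1_mid in the frame of nest4 between 0.0125 and 0.0175 m)) and angle between each of plate1_mid, plate2_mid, plate3_mid, plate4_mid's own z axis and vertical below 0.05 rad and (angle between the x axis of plate1_mid and the x axis of nest1, either way round below 0.17 rad or angle between the x axis of plate1_mid and the y axis of nest1, either way round below 0.17 rad) and ((horizontal distance between plate2_mid and nest1 below 0.008 m and z of plate2_mid in the frame of nest1 between 0.0125 and 0.0175 m) or (horizontal distance between plate2_mid and nest2 below 0.008 m and z of plate2_mid in the frame of nest2 between 0.0125 and 0.0175 m) or (horizontal distance between plate2_mid and nest3 below 0.008 m and z of plate2_mid in the frame of nest3 between 0.0125 and 0.0175 m) or (horizontal distance between plate2_mid and nest4 below 0.008 m and z of plate2_mid in the frame of nest4 between 0.0125 and 0.0175 m)) and (angle between the x axis of plate2_mid and the x axis of nest1, either way round below 0.17 rad or angle between the x axis of plate2_mid and the y axis of nest1, either way round below 0.17 rad) and ((horizontal distance between plate3_mid and nest1 below 0.008 m and z of plate3_mid in the frame of nest1 between 0.0125 and 0.0175 m) or (horizontal distance between plate3_mid and nest2 below 0.008 m and z of plate3_mid in the frame of nest2 between 0.0125 and 0.0175 m) or (horizontal distance between plate3_mid and nest3 below 0.008 m and z of plate3_mid in the frame of nest3 between 0.0125 and 0.0175 m) or (horizontal distance between plate3_mid and nest4 below 0.008 m and z of plate3_mid in the frame of nest4 between 0.0125 and 0.0175 m)) and (angle between the x axis of plate3_mid and the x axis of nest1, either way round below 0.17 rad or angle between the x axis of plate3_mid and the y axis of nest1, either way round below 0.17 rad) and ((horizontal distance between plate4_mid and nest1 below 0.008 m and z of plate4_mid in the frame of nest1 between 0.0125 and 0.0175 m) or (horizontal distance between plate4_mid and nest2 below 0.008 m and z of plate4_mid in the frame of nest2 between 0.0125 and 0.0175 m) or (horizontal distance between plate4_mid and nest3 below 0.008 m and z of plate4_mid in the frame of nest3 between 0.0125 and 0.0175 m) or (horizontal distance between plate4_mid and nest4 below 0.008 m and z of plate4_mid in the frame of nest4 between 0.0125 and 0.0175 m)) and (angle between the x axis of plate4_mid and the x axis of nest1, either way round below 0.17 rad or angle between the x axis of plate4_mid and the y axis of nest1, either way round below 0.17 rad) and value of joint wheel above 11.8 rad and value of joint carrier above 0.0288 m and value of joint handle below 0.15 rad and linear speed of each of plate1, plate2, plate3, plate4 below 0.02 m/s); the robot touches nothing.
It fails at once if the jar is moved more than 3 cm or tipped over (distance of jar_mid from where it was at the start of the episode above 0.03 m or angle between jar_mid's own z axis and vertical above 0.6 rad).
It fails at once if the loupe is moved more than 3 cm or tipped over (distance of loupe_mid from where it was at the start of the episode above 0.03 m or angle between loupe_mid's own z axis and vertical above 0.6 rad).
It fails at once if the slide box is moved more than 3 cm or tipped over (distance of slide_box_mid from where it was at the start of the episode above 0.03 m or angle between slide_box_mid's own z axis and vertical above 0.6 rad).
Of plate1, plate2, plate3, plate4 only 2 to 4 are there at a start; the rules pass over those that are not, and their reading is None.
At some moment in a run one of plate1, plate2, plate3, plate4 may be knocked a few centimetres aside while the robot is not near it.
Once in a run the grip may slacken for a moment while it holds something.
It also fails if it takes over 210 s, if anything falls off the work surface, if the arm or the gripper's body presses on something with over 40 N, if the wrist force passes 120 N, or if a joint passes its speed limit or range.

ROBOT

A 7-joint arm with a two-finger parallel gripper is mounted at the origin on the work surface. World frame = base frame: x ahead of the robot, y to its left, z up, the work surface at z = 0. Lengths are in m, angles in rad, forces in N, time in s.
With the tool pointing down it reaches from about 0.425 to 0.925 m from the base axis. Payload 6.8 kg.
Tool frame: the origin (TCP) lies on the centre line of the jaws, within the pads' length; the fingertips stand 17 mm ahead of it and the grasp point (between the pads) lies 2 mm behind it; z points along the fingers, x is the direction in which the jaws open and shut, and the axes are right-handed (so a half turn about z gives the same grasp; the last joint's range is limited). The gripper opens to 85 mm and grips with 20 to 120 N. Pads are 22 mm wide; open, the fingers measure 114 mm over their backs; the gripper's body (76 mm by 85 mm) begins 54 mm behind the grasp point. The pads swing forward as they close: fully open they stand 13 mm farther back than shut.
Start: joints at [1.112, 0.477, 0.022, 1.555, -0.011, 1.109, -0.083], TCP at [0.232, -0.634, 0.248] pointing down, gripper open.
Joint ranges: [-2.96, 2.96], [-0.34, 2.1], [-1.41, 1.46], [0.24, 2.44], [-1.37, 4.51], [0.17, 1.92], [-2.96, 2.96]. Speed limits (rad/s): [2.39, 2.39, 3.14, 3.14, 3.14, 3.14, 3.14].

INTERFACE

Orientations are given as a unit quaternion [w, x, y, z].
In Python, from station import status, read_camera, camera_model, bot gives the robot as it stands.
- The arm moves only by the tool arm_command, never from a script. Its argument "series" is a list of rows, each a list of 3 entries, a list of its own where there are three numbers: the finger opening in mm, from 0 to 85.4, then the shift along the tool's x, y, z in mm, then the turn about the tool's z in rad. In form: [[gripper, [dx, dy, dz], roll], ...]. A call has 1 to 8 rows; each row is the pose to reach, as a shift and turn from the pose commanded when the call began, along the tool's axes at that moment; what a row does not reach only later rows make up. A row lasts 1/8 s, in which the tool goes at most 62.5 mm and 10.7 degrees, less where a joint would pass 70% of its speed; a pose out of reach is approached as far as the arm can. A call with a gripper value outside its range is refused whole. The fingers move at their own pace and stop on an object; "squeeze" is the grip in N (left out, the last holds). Time passes only in rows, so rows that repeat a pose let the fingers close. It gives the time, the measured TCP pose, the force and the opening at its end, in the units of the state.
- status.get_obs(): the state, without advancing time (a new reading comes with each control period).
- read_camera(name): name is "scene" or "side" or "wrist"; returns the picture (480x640x3 uint8, blue, green, red); there is no depth.
- camera_model(name): a dict with "fov_y" (degrees; the focal length in pixels is half the picture's height over the tangent of half this angle, whatever the lens; pixels are square), "cx", "cy" (the principal point, pixels), "R" (3x3) and "t" (3): a world point X has camera coordinates R X + t. Camera axes: x right, y down, z forward; pixel columns grow to the right and rows downward; lengths in m; the calibration is good to about 2 mm. A picture is of the moment at which its call begins: read the wrist's pose just before it. camera_model takes no time and is no camera call; for the wrist camera it gives the pose at the moment of the call.
- bot.hand_in(): hands the job in, once; it reports no verdict.
The state is a dict: "t": time; "q": joint angles; "joint_vel": joint speeds; "joint_torque": joint torques, N m; "eef_pos": TCP position; "tool_rot": TCP orientation; "contact_force": force on the tool from outside, world axes, zero at the start; "torque": the same for the moment, N m; "gripper_width": opening from 0.0 (shut) to 1.0 (fully open).
Only numpy, scipy, OpenCV 4.12 (cv2) and the standard library are available. Lean on these libraries where they do the work, as an engineer would, in place of code of your own. Each camera call takes 0.05 s, during which the arm holds its last target.

## Working session

There is one attempt and no reset: what is moved stays moved. The work goes in short steps, Python scripts to look and compute and a tool call to move; the robot and the scene stay as the last step left them, time stands still between calls to the robot, and variables do not carry over. Pictures are saved under pics/ and viewed, and the job is handed in when it is done.

Besides the shell and the picture viewer there is one more tool, called after "Request:" as a command line: name --argument value ..., lists and objects as JSON in quotes. arm_command: Moves the arm, as the interface text tells. Its arguments: {"type":"object","properties":{"series":{"type":"array"},"squeeze":{"type":"number"}},"required":["series"]}

```bash
ls; mkdir -p pics
python3 - <<'E'
from station import status, read_camera, camera_model, bot
import cv2
o=status.get_obs();print({k:(v if not hasattr(v,'tolist') else v.tolist()) for k,v in o.items()})
for n in ("scene","side","wrist"):
    m=camera_model(n);print(n,m)
    cv2.imwrite(f"pics/{n}0.png",read_camera(n))
E
```

```text
pics
{'t': 0.0, 'q': [1.1119008862318918, 0.4777664562867398, 0.022317419633866655, 1.556455437064014, -0.011483579998661095, 1.109287708088843, -0.0831054208511386], 'joint_vel': [-0.0012190948313657646, -0.0013267679684247074, 0.00032620334448803365, 0.00014930441711713224, 0.001953831296216773, 0.0004298724094218661, -0.0009427957976920149], 'joint_torque': [0.00033186560358444694, -59.64419603347778, 1.6082974523305893, -28.119537234306335, 0.012546797515824437, 0.009212409204337746, -1.9580367620619654e-05], 'eef_pos': [0.23176510420187096, -0.6333683344863594, 0.24734613151011384], 'tool_rot': [-0.00045503503836028637, 0.8196598356605285, -0.5728498526401218, -0.0007701157444495586], 'contact_force': [0.2719249738494392, 0.43604734563052266, 0.4862675137248311], 'torque': [0.007262926443144738, -0.016949600935591724, 0.009788925029886904], 'gripper_width': 1.0023401260118063}
scene {'fov_y': 56.27622304136111, 'cx': 320.0970104101709, 'cy': 240.1002358856274, 'R': array([[ 0.56868925,  0.82242231, -0.01463147],
       [ 0.70869096, -0.4989208 , -0.49883379],
       [-0.41755199,  0.27331222, -0.86657415]]), 't': array([-0.27969475, -0.43081926,  1.31870128])}
side {'fov_y': 44.62224738195649, 'cx': 313.0242333997847, 'cy': 244.08457035804733, 'R': array([[-0.96610753, -0.2579885 ,  0.00884195],
       [-0.19504878,  0.70711898, -0.67966074],
       [ 0.16909234, -0.65834997, -0.73347331]]), 't': array([0.5545655 , 0.26759722, 1.14967369])}
wrist {'fov_y': 65.34960861350692, 'cx': 315.86070463962557, 'cy': 241.087627477562, 'R': array([[ 0.34437475, -0.93883128, -0.00136123],
       [-0.89391097, -0.32833988,  0.30514932],
       [-0.28693068, -0.10386891, -0.95230354]]), 't': array([-0.67513193, -0.04054315,  0.38016534])}
```

View pics/scene0.png

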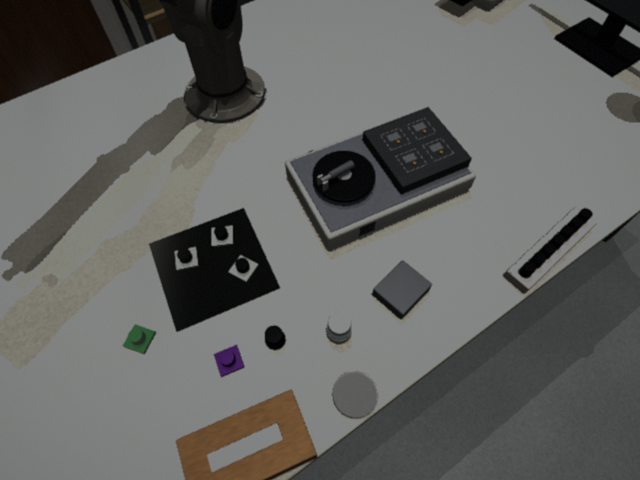

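View pics/side0.png

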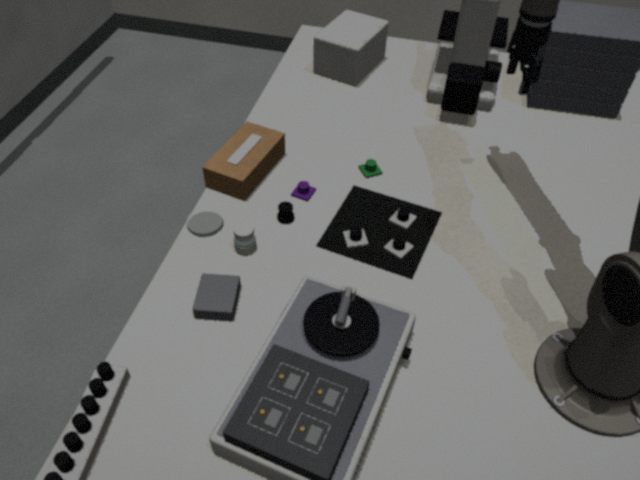

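View pics/wrist0.png

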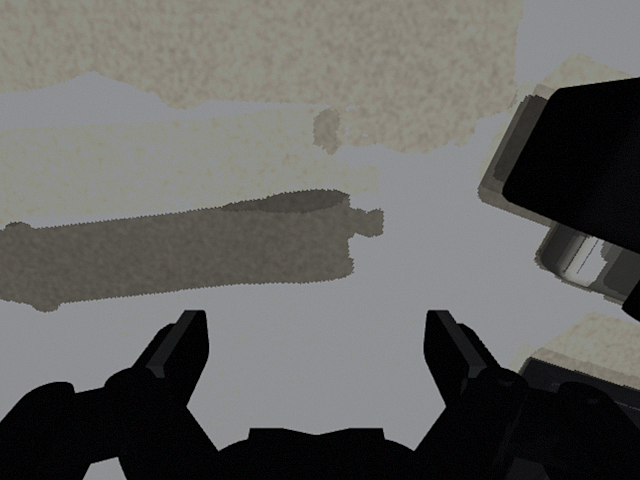

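Scene view: three aluminium plates with black mounts on the mat, at about (186,258), (222,235) and (242,266). In the side view they are at (403,218), (400,246) and (356,236).

Possible mix-ups in the scene view: green plate (139,338), purple plate (229,360) and the black loupe (275,338). All are off the mat, so I reject them. I'll take close crops to check the choice.

```bash
cat > h.py <<'E'
import numpy as np, cv2
from station import status, read_camera, camera_model, bot
from scipy.spatial.transform import Rotation as Rn
def F(m): return 240/np.tan(np.radians(m['fov_y'])/2)
def ray(m,u,v):
    f=F(m); d=np.array([(u-m['cx'])/f,(v-m['cy'])/f,1.]); 
    R=m['R'];c=-R.T@m['t'];d=R.T@d;return c,d/np.linalg.norm(d)
def onz(m,u,v,z):
    c,d=ray(m,u,v);return c+d*(z-c[2])/d[2]
def proj(m,X):
    p=m['R']@np.asarray(X,float)+m['t'];f=F(m);return np.array([m['cx']+f*p[0]/p[2],m['cy']+f*p[1]/p[2]])
def tri(obs):
    A=np.zeros((3,3));b=np.zeros(3)
    for m,u,v in obs:
        c,d=ray(m,u,v);P=np.eye(3)-np.outer(d,d);A+=P;b+=P@c
    X=np.linalg.solve(A,b)
    return X,[np.round(proj(m,X)-[u,v],1) for m,u,v in obs]
def tcp():
    o=status.get_obs();w,x,y,z=o['tool_rot'];return np.array(o['eef_pos']),Rn.from_quat([x,y,z,w]).as_matrix(),o
def totool(Xtarget):
    "shift in tool axes mm from measured tcp to world target"
    p,R,_=tcp();return np.round(1000*R.T@(np.asarray(Xtarget)-p),1)
def crop(im,x0,y0,x1,y1,s,name):
    cv2.imwrite(name,cv2.resize(im[y0:y1,x0:x1],None,fx=s,fy=s,interpolation=cv2.INTER_CUBIC))
E
python3 - <<'E'
from h import *
a=cv2.imread('pics/scene0.png');b=cv2.imread('pics/side0.png')
crop(a,140,200,300,320,5,'pics/c1.png');crop(a,280,100,480,250,4,'pics/c2.png')
crop(b,200,270,430,470,3,'pics/c3.png');crop(b,310,180,450,285,5,'pics/c4.png')
E
```

```text
(no output)
```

View pics/c1.png

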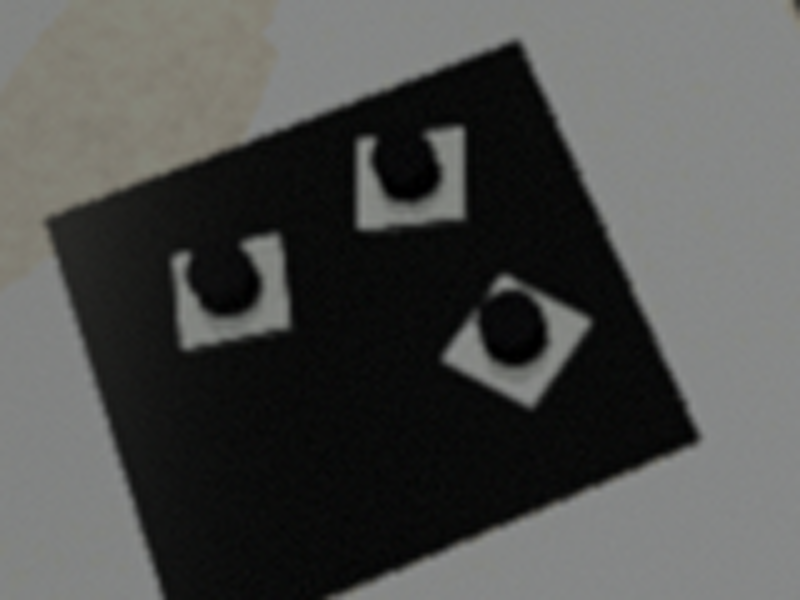

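View pics/c2.png

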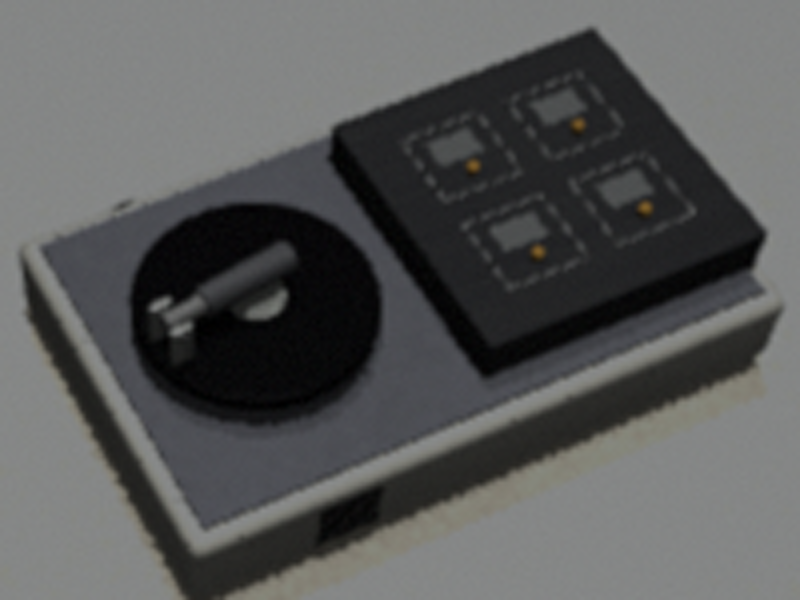

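View pics/c3.png

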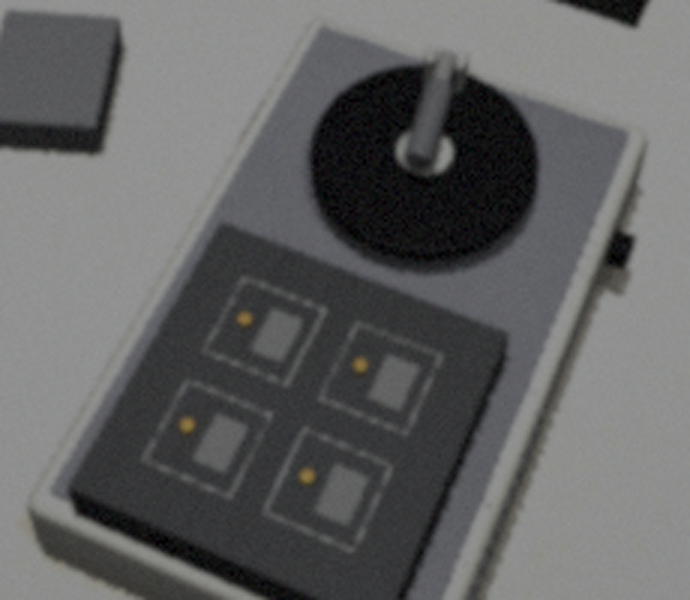

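View pics/c4.png

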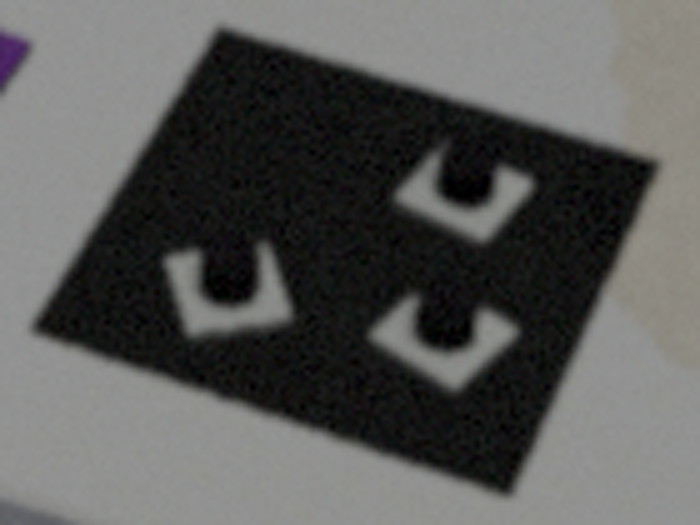

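Run:
```python
from h import *
S=camera_model('scene');D=camera_model('side')
c1=lambda u,v:(S,140+(u+.5)/5-.5,200+(v+.5)/5-.5)
c2=lambda u,v:(S,280+(u+.5)/4-.5,100+(v+.5)/4-.5)
c3=lambda u,v:(D,200+(u+.5)/3-.5,270+(v+.5)/3-.5)
c4=lambda u,v:(D,310+(u+.5)/5-.5,180+(v+.5)/5-.5)
def T(n,a,b):
    X,r=tri([a,b]);print(n,np.round(X,4),r[0],r[1])
    return X
# pins
for n,a,b in [('A',(474,166),(360,365)),('B',(579,126),(307,476)),('C',(538,252),(245,319)),('D',(646,208),(187,425))]: T('pin'+n,c2(*a),c3(*b))
T('carr corner base-wheel',c2(333,130),c3(505,332))
T('carr corner far wheel',c2(487,345),c3(222,228))
T('carr corner far', c2(765,235),c3(75,490))
T('wheel hub?',c2(262,300),c3(425,155))
T('handle end',c2(290,255),c3(422,160))
T('box TL',c2(205,525),c3(318,25)); 
# plates corners
P=[('P1',[(172,258),(283,235),(291,327),(184,350)],[(440,143),(535,183),(485,243),(397,193)]),
]
# mount bottoms/edges: unambiguous plate corners seen in both
T('P1 BR?',c1(291,327),c4(400,195));T('P1 BL',c1(184,350),c4(440,143))
for n,p,q in [('P1top',(222,272),(468,150)),('P2top',(405,163),(443,290)),('P3top',(512,318),(232,240))]: T(n,c1(*p),c4(*q))
for k,(w,zz) in {'mat':((525,42),.004)}.items(): pass
for p in [(47,218),(520,40),(698,438)]: print('mat',np.round(onz(*c1(*p),.004),3))
for p in [(220,28),(657,163),(508,492),(35,328)]: print('matside',np.round(onz(*c4(*p),.004),3))
# mount blobs on z=.034
for n,p,q in [('P1',(222,272),(468,165)),('P2',(405,163),(443,310)),('P3',(512,318),(232,262))]:
    print(n,onz(*c1(*p),.030).round(3),onz(*c4(*q),.026).round(3))
```

```text
pinA [0.5035 0.222  0.1058] [0.1 0.1] [ 0.2 -0.1]
pinB [0.515  0.2948 0.1052] [0. 0.] [ 0.1 -0. ]
pinC [0.576  0.2104 0.1053] [0.2 0.1] [ 0.3 -0.1]
pinD [0.5877 0.2835 0.1059] [0.2 0.1] [ 0.3 -0.1]
carr corner base-wheel [0.427  0.175  0.0991] [0.2 0.1] [ 0.3 -0.1]
carr corner far wheel [0.6084 0.1484 0.0977] [0.9 0.4] [ 1.2 -0.4]
carr corner far [0.6379 0.3328 0.0969] [-0.2 -0.1] [-0.4  0.1]
wheel hub? [0.5034 0.0627 0.0953] [-0.6 -0.3] [-0.8  0.3]
handle end [0.5013 0.0834 0.1191] [-0.5 -0.3] [-0.7  0.3]
box TL [ 0.6007 -0.0433  0.0725] [0.6 0.3] [ 0.7 -0.3]
P1 BR? [ 0.4679 -0.3241  0.013 ] [-0.6 -0.3] [-0.6  0.3]
P1 BL [ 0.4532 -0.3681  0.0132] [0.4 0.2] [ 0.3 -0.2]
P1top [ 0.4397 -0.3377  0.0379] [-0.7 -0.4] [-0.6  0.4]
P2top [ 0.4363 -0.2426  0.0371] [-0.6 -0.4] [-0.6  0.4]
P3top [ 0.5372 -0.2428  0.0423] [-0.9 -0.5] [-0.9  0.4]
mat [ 0.345 -0.392  0.004]
mat [ 0.386 -0.157  0.004]
mat [ 0.619 -0.199  0.004]
matside [ 0.58  -0.432  0.004]
matside [ 0.347 -0.392  0.004]
matside [ 0.388 -0.16   0.004]
matside [ 0.619 -0.2    0.004]
P1 [ 0.436 -0.337  0.03 ] [ 0.437 -0.342  0.026]
P2 [ 0.433 -0.241  0.03 ] [ 0.433 -0.242  0.026]
P3 [ 0.533 -0.24   0.03 ] [ 0.535 -0.246  0.026]
```

Run:
```python
from h import *
m=camera_model('wrist');p,R,o=tcp()
c=-m['R'].T@m['t'];print(c, R.T@(c-p)*1000, R.round(3).tolist())
hit=onz(m,320,200,.02);print(hit)
d=np.array([.47,-.275,.02])-hit;d[2]=0;print(p+d, R.T@d*1000)
```

```text
[ 0.30535547 -0.60770746  0.37361557] [   0.87819062  -77.92265375 -126.09431685] [[0.344, -0.939, -0.001], [-0.939, -0.344, 0.001], [-0.001, 0.0, -1.0]]
[ 0.23904367 -0.63583769  0.02      ]
[ 0.46275767 -0.27265993  0.24753168] [-2.59496370e+02 -3.40890295e+02  3.27830490e-01]
```

Request:
arm_command --series '[[60,[-37,-49,0],0],[60,[-74,-97,0],0],[60,[-111,-146,0],0],[60,[-148,-194,0],0],[60,[-185,-243,0],0],[60,[-222,-291,0],0],[60,[-260,-340,0],0],[60,[-260,-340,0],0]]' --squeeze 60

```text
t: 1.15
eef_pos: [0.465, -0.2673, 0.2484]
tool_rot: [-0.001, 0.822, -0.569, -0.0]
contact_force: [-0.2, -0.5, 1.1]
gripper_width: 0.7
```

```bash
cat > w.py <<'E'
from h import *
import sys,pickle
def shot(name):
    m=camera_model('wrist');im=read_camera('wrist');cv2.imwrite(f'pics/{name}.png',im);pickle.dump(m,open(f'pics/{name}.pkl','wb'));p,R,o=tcp()
    print('t',o['t'],'tcp',p.round(4),'yaw',round(float(np.arctan2(R[1,0],R[0,0])),4),'F',np.round(o['contact_force'],1),'g',round(o['gripper_width']*85.4,1),'q',np.round(o['q'],2))
    return m,im
if __name__=='__main__': shot(sys.argv[1])
E
python3 w.py w1
```

```text
t 1.2 tcp [ 0.4632 -0.2704  0.2482] yaw -1.2145 F [ 0.2 -0.6 -1. ] g 60.0 q [ 0.55  0.26 -0.16  1.88  0.05  1.01 -0.85]
```

View pics/w1.png

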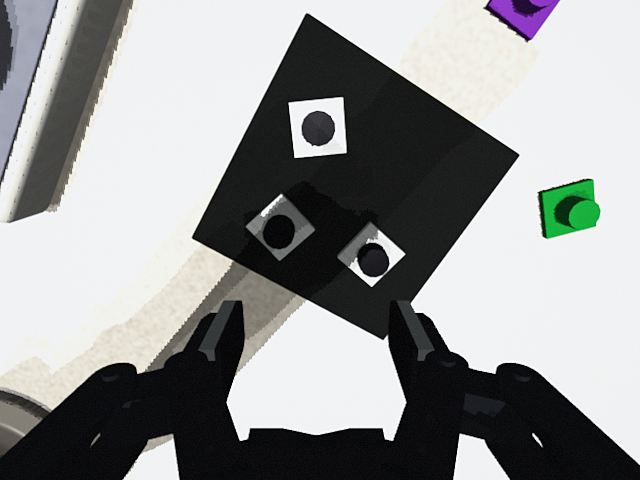

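The wrist view shows exactly three grey plates on the mat: P3 at (318,128), P2 at (280,231) and P1 at (372,258). Green (570,210) and purple (525,10) lie off the mat, so they are excluded. Next I'll measure the corners.

```bash
cat > plates.py <<'E'
from h import *
import pickle
def find(name,seeds,z=.012,thr=50):
    im=cv2.imread(f'pics/{name}.png');m=pickle.load(open(f'pics/{name}.pkl','rb'))
    g=cv2.cvtColor(im,cv2.COLOR_BGR2GRAY);out={}
    for n,(u,v,r) in seeds.items():
        x0,y0=max(u-r,0),max(v-r,0)
        sub=(g[y0:v+r,x0:u+r]>thr).astype(np.uint8)
        cs,_=cv2.findContours(sub,cv2.RETR_EXTERNAL,cv2.CHAIN_APPROX_NONE)
        c=np.vstack([q for q in cs if cv2.contourArea(q)>60 or len(cs)==1])
        h=cv2.convexHull(c)+np.array([x0,y0])
        pts=np.array([onz(m,*q[0],z)[:2] for q in h])
        rect=cv2.minAreaRect((pts*1000).astype(np.float32))
        bx=cv2.boxPoints(rect)
        out[n]=(np.array(rect[0])/1000,rect[1],rect[2])
        print(n,'centre',np.round(rect[0],1),'size',np.round(rect[1],1),'ang deg mod90',round(rect[2]%90,1))
    return out
E
python3 - <<'E'
from plates import *
find('w1',{'P1':(372,254,42),'P2':(280,229,42),'P3':(318,128,42)},.012)
m=pickle.load(open('pics/w1.pkl','rb'));S=camera_model('scene')
for n,(u,v),(a,b) in [('P1',(373,260),(222,272)),('P2',(279,231),(405,163)),('P3',(318,128),(512,318))]:
    print(n,onz(m,u,v,.034).round(4), tri([(m,u,v),(S,140+(a+.5)/5-.5,200+(b+.5)/5-.5)]))
E
```

```text
P1 centre [ 435.9 -339.2] size [52. 51.] ang deg mod90 69.0
P2 centre [ 430.6 -242.5] size [50.6 51.2] ang deg mod90 62.7
P3 centre [ 533.8 -243.9] size [50.6 50.6] ang deg mod90 26.2
P1 [ 0.4381 -0.3374  0.034 ] (array([ 0.43837825, -0.33713598,  0.03360615]), [array([-0.3, -0.5]), array([-0.2, -0.1])])
P2 [ 0.4335 -0.2426  0.034 ] (array([ 0.43233759, -0.24173525,  0.02897162]), [array([-0.7, -0.6]), array([-0.4,  0.1])])
P3 [ 0.5339 -0.2439  0.034 ] (array([ 0.5342839 , -0.24235783,  0.03351705]), [array([-1.6, -1.1]), array([-0.7,  0.2])])
```

Run:
```python
from h import *
print(totool([.534,-.2438,.08]),totool([.534,-.2438,.032]))
```

```text
[-1.000e-01 -7.560e+01  1.682e+02] [-1.000e-01 -7.560e+01  2.162e+02]
```

Request:
arm_command --series '[[50,[0,-25,40],0],[50,[0,-50,80],0],[50,[0,-76,120],0],[50,[0,-76,155],0],[50,[0,-76,168],0],[50,[0,-76,168],0]]'

```text
t: 1.95
eef_pos: [0.5322, -0.2479, 0.0799]
tool_rot: [0.001, 0.819, -0.574, -0.001]
contact_force: [-0.4, 0.2, 0.7]
gripper_width: 0.59
```

```bash
python3 w.py w2; python3 -c "
from h import *
print(totool([.534,-.2438,.032]))"
```

```text
t 2.0 tcp [ 0.5331 -0.248   0.081 ] yaw -1.2216 F [ 0.  -0.6 -0.2] g 49.8 q [ 0.45  0.55 -0.15  1.89  0.12  0.72 -1.  ]
[-3.7 -2.2 49. ]
```

View pics/w2.png

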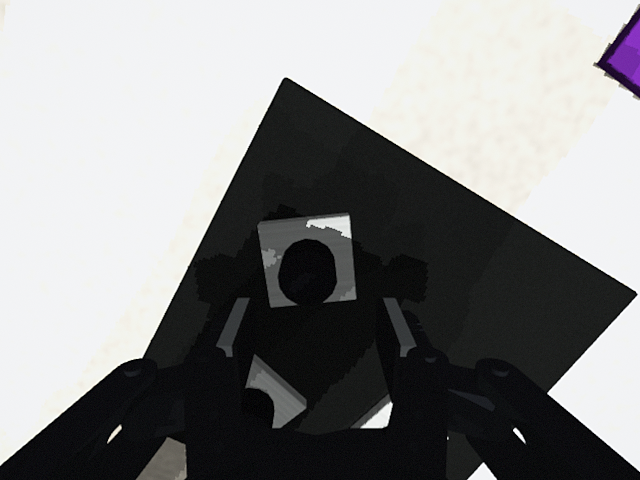

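The view shows P3 between the fingers, mount at (308,272), clear of both pads.

Run:
```python
from plates import *
find('w2',{'P3':(308,262,54)},.012)
m=pickle.load(open('pics/w2.pkl','rb'));print(onz(m,308,272,.034))
for i in range(4): p,R,o=tcp();print(p,o['t'])
```

```text
P3 centre [ 534.6 -243.4] size [51.6 50.1] ang deg mod90 26.0
[ 0.53749549 -0.24288048  0.034     ]
[ 0.53312204 -0.24797285  0.08100886] 2.0
[ 0.53312204 -0.24797285  0.08100886] 2.0
[ 0.53312204 -0.24797285  0.08100886] 2.0
[ 0.53312204 -0.24797285  0.08100886] 2.0
```

Request:
arm_command --series '[[50,[-4,-3,20],0],[50,[-4,-3,40],0],[50,[-4,-3,48],0],[50,[-4,-3,48],0],[25,[-4,-3,48],0],[20,[-4,-3,48],0],[20,[-4,-3,48],0],[20,[-4,-3,48],0]]' --squeeze 60

```text
t: 3.0
eef_pos: [0.5353, -0.2424, 0.0332]
tool_rot: [-0.0, 0.82, -0.573, 0.001]
contact_force: [-1.1, -0.9, 6.3]
gripper_width: 0.321
```

```bash
python3 w.py w3
```

```text
t 3.05 tcp [ 0.5353 -0.2424  0.0332] yaw -1.2202 F [-0.4  0.8  5.4] g 27.4 q [ 0.43  0.62 -0.14  1.91  0.14  0.62 -1.02]
```

View pics/w3.png

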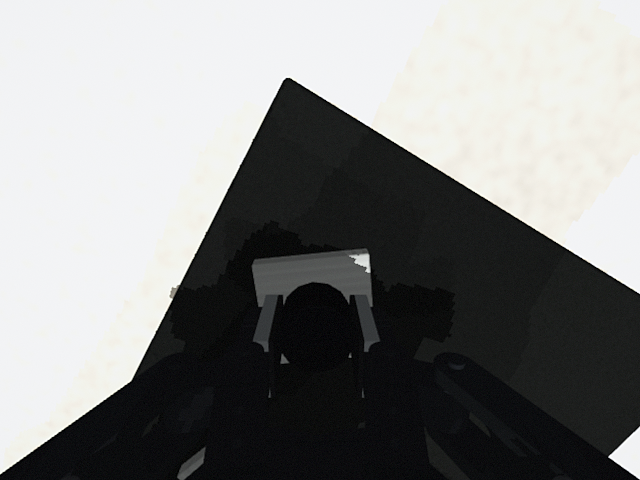

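Request:
arm_command --series '[[20,[0,0,-30],0],[20,[0,0,-80],0],[20,[0,0,-130],0],[20,[0,0,-180],0],[20,[0,0,-200],0]]'

```text
t: 3.68
eef_pos: [0.5359, -0.2424, 0.2358]
tool_rot: [-0.001, 0.82, -0.573, 0.002]
contact_force: [-0.5, 0.9, -1.6]
gripper_width: 0.329
```

```bash
python3 w.py w4; python3 -c "
from h import *
print(totool([.51,.15,.26]))"
```

```text
t 3.725 tcp [ 0.5366 -0.2426  0.2373] yaw -1.2202 F [ 0.8 -0.3  0.8] g 27.9 q [ 0.46  0.35 -0.18  1.77  0.07  1.01 -0.97]
[-377.8 -110.   -23.9]
```

View pics/w4.png

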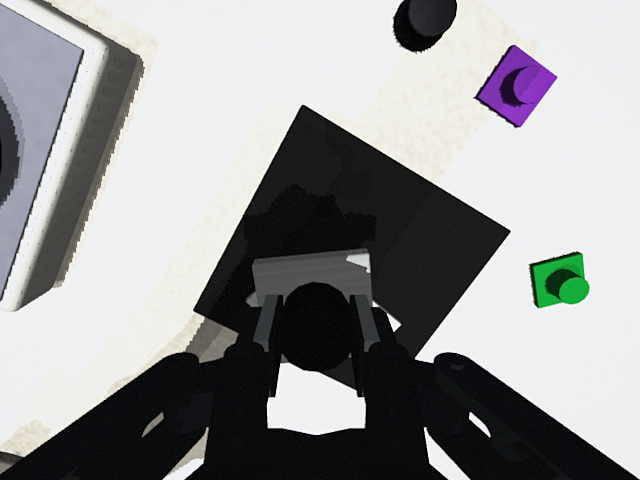

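P3 is held level at (313,325) in the jaws. Carrying it to the carrier.

Request:
arm_command --series '[[20,[-54,-16,-4],-0.13],[20,[-108,-31,-8],-0.27],[20,[-162,-47,-12],-0.41],[20,[-216,-63,-16],-0.55],[20,[-270,-79,-20],-0.69],[20,[-324,-94,-24],-0.83],[20,[-378,-110,-24],-0.955],[20,[-378,-110,-24],-0.955]]'

```text
t: 4.72
eef_pos: [0.5066, 0.1562, 0.2559]
tool_rot: [-0.001, 0.992, -0.127, -0.001]
contact_force: [-0.4, -1.4, -0.8]
gripper_width: 0.322
```

```bash
python3 w.py w5
```

```text
t 4.775 tcp [0.5072 0.1529 0.2555] yaw -0.2607 F [-0.5 -0.2 -0.6] g 27.8 q [ 0.05  0.28 -0.54  1.86  0.16  1.04 -0.82]
```

View pics/w5.png

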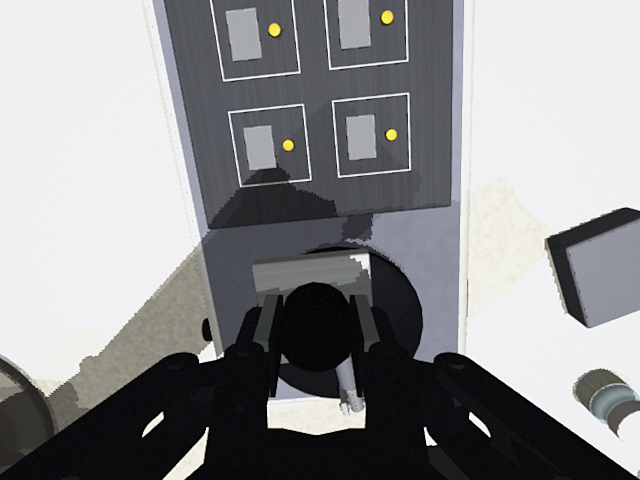

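Nests near the wheel are at about (270,146) and (372,136), with the other two cut off at the top. Each has its yellow pin on the right (+x). I'll take a second wrist position for triangulation.

Request:
arm_command --series '[[20,[0,-40,0],0],[20,[0,-90,0],0],[20,[0,-90,0],0],[20,[0,-90,0],0]]'

```text
t: 5.28
eef_pos: [0.5318, 0.2356, 0.2553]
tool_rot: [0.001, 0.991, -0.133, -0.001]
contact_force: [-0.0, -0.6, -0.2]
gripper_width: 0.322
```

```bash
python3 w.py w6
```

```text
t 5.325 tcp [0.5319 0.2352 0.2555] yaw -0.2679 F [ 0.5 -0.9 -0.9] g 27.7 q [-0.09  0.37 -0.55  1.75  0.22  1.09 -0.98]
```

View pics/w6.png

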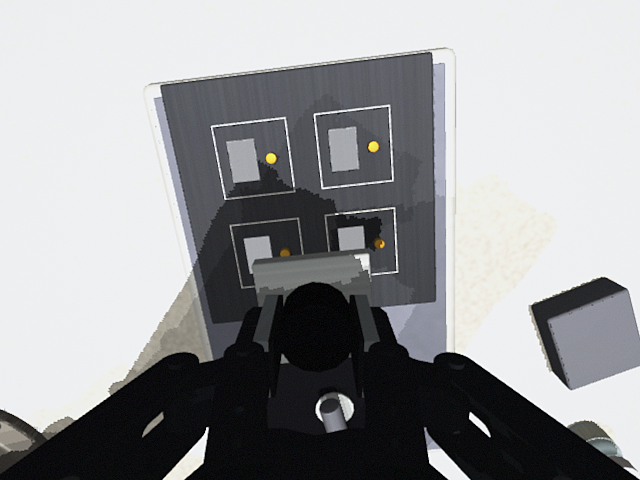

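Run:
```python
from plates import *
m5=pickle.load(open('pics/w5.pkl','rb'));m6=pickle.load(open('pics/w6.pkl','rb'))
for n,a,b in [('ATL',(229,113),(231,227)),('ATR',(304,104),(299,219)),('CTL',(332,100),(326,215)),('CTR',(409,94),(396,208)),('CBR',(411,170),(398,272)),('pinA',(288,145),(285,254)),('pinB',(274,30),(271,158)),('pinC',(391,134),(379,243)),('pinD',(387,17),(373,147))]:
    X,r=tri([(m5,*a),(m6,*b)]);print(n,X.round(4),r[0])
Z=.0995
N={'A':(m5,[(229,113),(304,104),(311,180),(240,187)]),'C':(m5,[(332,100),(409,94),(411,170),(338,178)]),'B':(m6,[(211,127),(286,118),(296,190),(224,199)]),'D':(m6,[(314,114),(390,105),(395,181),(322,189)])}
for k,(m,c) in N.items():
    w=np.array([onz(m,*q,Z) for q in c]);e=w[1]-w[0];e2=w[2]-w[3]
    print(k,w.mean(0).round(4),'yaw',np.arctan2(e[1],e[0]).round(3),np.arctan2(e2[1],e2[0]).round(3),'size',np.linalg.norm(e).round(4),np.linalg.norm(w[3]-w[0]).round(4))
# held plate front edge, relative to camera
for m,name in ((m5,'w5'),(m6,'w6')):
    p=[onz(m,*q,.2555-.02) for q in ((256,262),(367,251))];e=p[1]-p[0];print('plate yaw',np.arctan2(e[1],e[0]),np.linalg.norm(e))
```

```text
ATL [0.4686 0.252  0.1032] [0.3 0. ]
ATR [0.5212 0.2445 0.104 ] [0. 0.]
CTL [0.5414 0.242  0.1028] [0.8 0. ]
CTR [0.5947 0.2323 0.0997] [0.5 0. ]
CBR [0.586  0.1801 0.1008] [-0.1 -0. ]
pinA [0.503  0.2206 0.1056] [0.1 0. ]
pinB [0.5141 0.2938 0.1042] [0.2 0. ]
pinC [0.5762 0.2093 0.1036] [-0. -0.]
pinD [0.5872 0.282  0.1064] [-0.1 -0. ]
A [0.4899 0.2221 0.0995] yaw -0.143 -0.157 size 0.054 0.0533
C [0.5635 0.2106 0.0995] yaw -0.182 -0.146 size 0.0543 0.0552
B [0.5014 0.2956 0.0995] yaw -0.153 -0.141 size 0.0545 0.0529
D [0.5752 0.2838 0.0995] yaw -0.155 -0.157 size 0.0542 0.0541
plate yaw -0.14937278561877906 0.04652764103647714
plate yaw -0.16116020195244368 0.04631906906366794
```

```bash
python3 - <<'E'
from plates import *
m6=pickle.load(open('pics/w6.pkl','rb'));p,R,o=tcp()
print(1000*R.T@(onz(m6,315,327,p[2]+.001)-p))
print(totool([.575,.2843,.15]),totool([.575,.2843,.133]))
E
python3 - <<'E'
import cv2
im=cv2.imread('pics/w6.png')[230:400,220:420]
cv2.imwrite('pics/c5.png',cv2.resize(cv2.convertScaleAbs(im,alpha=3),None,fx=4,fy=3.5))
E
```

```text
[-0.15156995 -3.53172376 -1.00730452]
[ 28.6 -59.  105.4] [ 28.6 -59.  122.4]
```

View pics/c5.png

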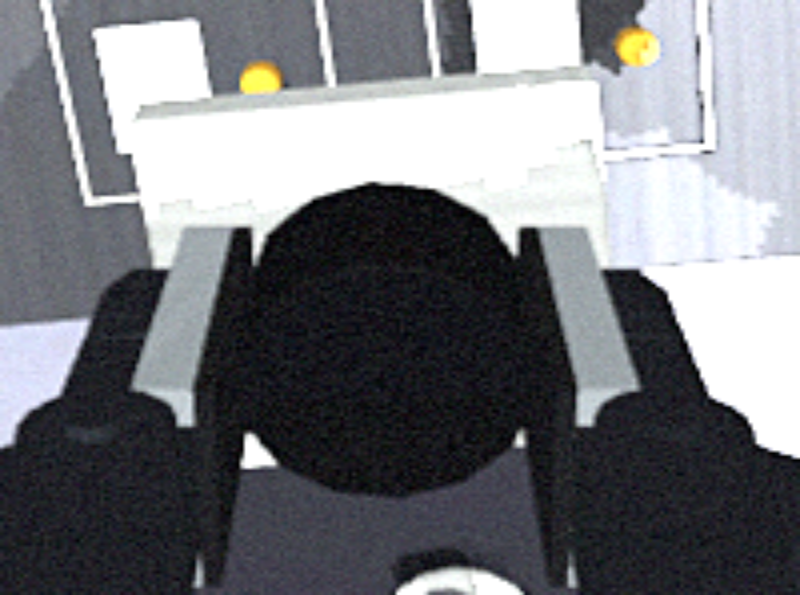

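Run:
```python
from plates import *
m6=pickle.load(open('pics/w6.pkl','rb'));p,R,o=tcp()
print(1000*R.T@(onz(m6,316.5,340,p[2]+.001)-p))
# front edge of plate top face: v~258 left/right mid u 311
print(1000*R.T@(onz(m6,312,257,p[2]-.021)-p),1000*R.T@(onz(m6,312,257,p[2]-.029)-p))
```

```text
[ 0.42740377  2.11710236 -0.99576713]
[ -1.46644199 -23.63230396  20.95137611] [ -1.54878761 -20.68342736  28.95757966]
```

Request:
arm_command --series '[[20,[14,-30,30],0],[20,[28,-60,60],0],[20,[28,-60,90],0],[20,[28,-60,110],0],[20,[28,-60,113],0],[20,[28,-60,113],0]]'

```text
t: 6.08
eef_pos: [0.575, 0.2877, 0.1442]
tool_rot: [-0.0, 0.991, -0.133, 0.001]
contact_force: [0.1, 0.4, -1.3]
gripper_width: 0.324
```

```bash
python3 w.py w7;python3 -c "
from h import *
print(totool([.575,.2843,.13]))
cv2.imwrite('pics/s7.png',read_camera('scene'))
crop(cv2.imread('pics/s7.png'),340,60,500,200,5,'pics/s7c.png')"
```

```text
t 6.125 tcp [0.5752 0.2881 0.1446] yaw -0.2657 F [-0.1  0.  -0.5] g 27.8 q [-0.2   0.58 -0.5   1.7   0.33  0.94 -1.1 ]
[ 0.8  3.7 14.6]
```

View pics/w7.png

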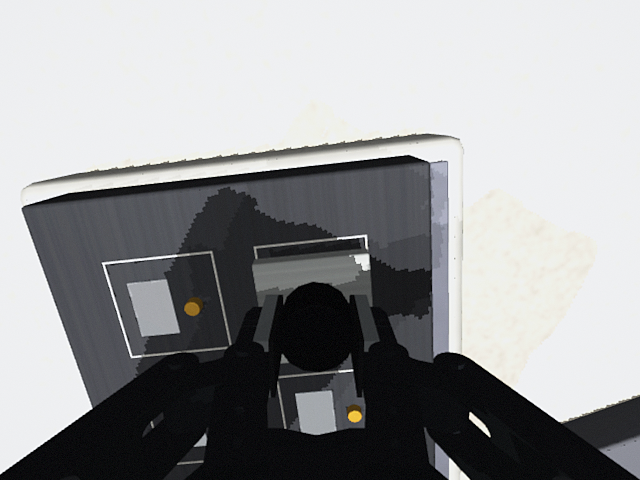

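Run:
```python
from plates import *
m=pickle.load(open('pics/w7.pkl','rb'));p,R,o=tcp()
a=onz(m,255,247,.1);b=onz(m,367,237,.1);print(a,b,np.linalg.norm(a-b))
c=(a+b)/2-.027*np.array([.155,.988,0]);print('nest',c)
a=onz(m,254,262,p[2]-.021);b=onz(m,369,251,p[2]-.021);print(a,b,np.linalg.norm(a-b));pc=(a+b)/2-.025*np.array([.155,.988,0]);print('plate',pc, 1000*R.T@(c-pc))
```

```text
[0.55237786 0.3143167  0.1       ] [0.60540258 0.30509523 0.1       ] 0.053820595284062106
nest [0.57470522 0.28302997 0.1       ]
[0.55593805 0.31481928 0.12381913] [0.60345678 0.30693727 0.12381913] 0.04816799728388695
plate [0.57582242 0.28617828 0.12381913] [-0.29552806  3.36610468 23.81370877]
```

Request:
arm_command --series '[[20,[0,3,0],0],[20,[0,3,5],0],[20,[0,3,9],0],[20,[0,3,12],0],[20,[0,3,14],0],[20,[0,3,15],0],[20,[0,3,15],0]]' --squeeze 80

```text
t: 7.05
eef_pos: [0.5738, 0.2852, 0.1298]
tool_rot: [0.0, 0.991, -0.132, 0.0]
contact_force: [-4.0, -4.6, 12.5]
gripper_width: 0.319
```

```bash
python3 w.py w8
```

```text
t 7.1 tcp [0.5738 0.2852 0.1298] yaw -0.2653 F [-2.9 -3.7 11.8] g 26.9 q [-0.2   0.6  -0.5   1.71  0.35  0.92 -1.1 ]
```

View pics/w8.png

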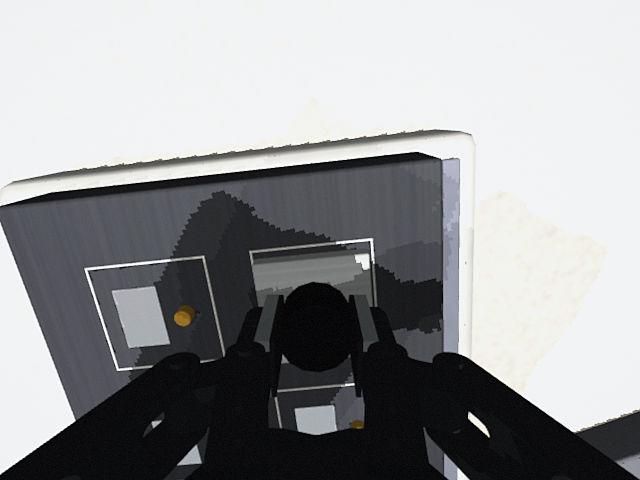

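Request:
arm_command --series '[[20,[0,0,1],0],[20,[0,0,2],0],[20,[0,0,2],0],[20,[0,0,2],0]]'

```text
t: 7.6
eef_pos: [0.5738, 0.2852, 0.1297]
tool_rot: [0.001, 0.991, -0.132, 0.001]
contact_force: [-9.1, -6.8, 25.5]
gripper_width: 0.322
```

Force rose to 25 N with no further travel, so the plate is bottomed. Releasing.

Request:
arm_command --series '[[20,[0,0,-3],0],[32,[0,0,-3],0],[44,[0,0,-3],0],[46,[0,0,-3],0],[46,[0,0,-30],0],[46,[0,0,-80],0],[46,[0,0,-120],0],[46,[0,0,-120],0]]'

```text
t: 8.6
eef_pos: [0.5752, 0.2867, 0.25]
tool_rot: [-0.002, 0.991, -0.132, 0.003]
contact_force: [0.4, 0.2, 0.1]
gripper_width: 0.542
```

```bash
python3 w.py w9; python3 -c "
from h import *
cv2.imwrite('pics/s9.png',read_camera('side'))
crop(cv2.imread('pics/s9.png'),200,330,380,465,4,'pics/s9c.png')
print(totool([.51,.15,.30]))"
```

```text
t 8.65 tcp [0.5743 0.2858 0.2476] yaw -0.2651 F [-0.3 -0.9 -1.6] g 46.1 q [-0.17  0.48 -0.54  1.61  0.27  1.12 -1.04]
[-26.  147.1 -53.9]
```

View pics/w9.png

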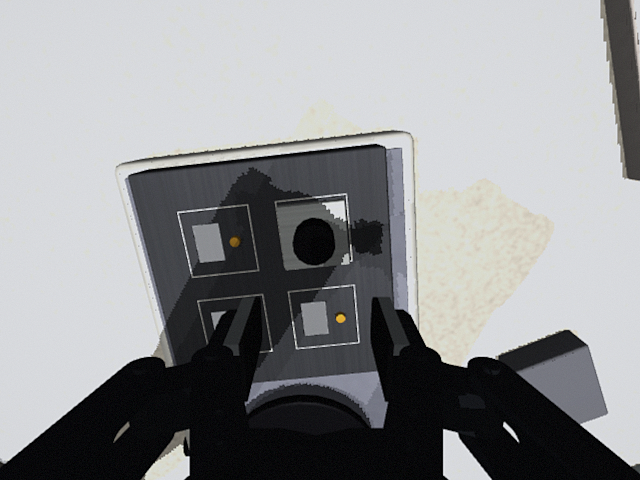

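View pics/s9c.png

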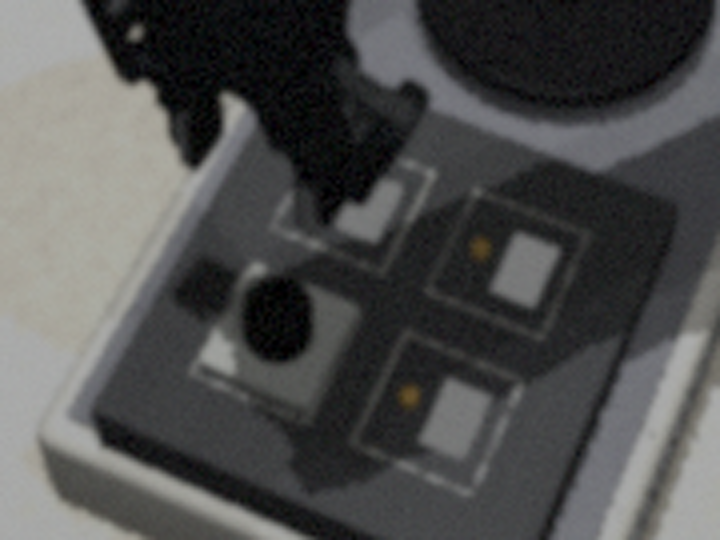

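Plate 3 lies flat inside nest D, its pin hidden, mount at (314,242). Back to the mat, turning on the way.

```bash
python3 -c "
from h import *
print(totool([.45,-.27,.25]))"
```

```text
[ 26.2 568.1  -3.8]
```

Request:
arm_command --series '[[50,[3,57,-4],0.05],[50,[6,114,-4],0.1],[50,[8,171,-4],0.15],[50,[10,228,-4],0.2],[50,[13,285,-4],0.25],[50,[16,342,-4],0.3],[50,[19,399,-4],0.35],[50,[21,456,-4],0.385]]' --squeeze 60

```text
t: 9.7
eef_pos: [0.4729, -0.162, 0.2488]
tool_rot: [0.0, 0.947, -0.32, -0.001]
contact_force: [0.3, -1.7, -0.0]
gripper_width: 0.584
```

```bash
python3 w.py w10; python3 -c "
from h import *
print(totool([.46,-.28,.25]))"
```

```text
t 9.75 tcp [ 0.4702 -0.1707  0.2484] yaw -0.6626 F [-2.2 -7.  -0.6] g 50.1 q [ 0.5   0.21 -0.32  1.95  0.08  1.   -0.52]
[59.2 92.5 -1.1]
```

Request:
arm_command --series '[[50,[30,46,0],0],[50,[59,90,0],0],[50,[59,90,0],0],[50,[59,90,0],0]]'

```text
t: 10.25
eef_pos: [0.4665, -0.2667, 0.2489]
tool_rot: [-0.0, 0.948, -0.319, -0.001]
contact_force: [0.2, 0.7, 0.5]
gripper_width: 0.584
```

```bash
python3 w.py w11
```

```text
t 10.3 tcp [ 0.4668 -0.2661  0.2492] yaw -0.6484 F [-0.1  0.2  0.7] g 49.9 q [ 0.62  0.27 -0.26  1.87  0.08  1.02 -0.32]
```

View pics/w11.png

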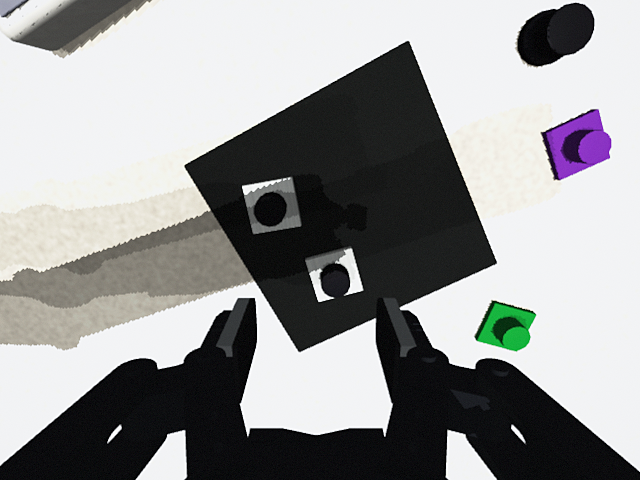

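P2 is at (271,207) and P1 at (334,278). Both are still on the mat.

Run:
```python
from plates import *
f=find('w11',{'P1':(334,275,36),'P2':(271,206,36)},.012)
for k in f: print(k,totool([*f[k][0],.08]))
m=pickle.load(open('pics/w11.pkl','rb'));print(onz(m,271,208,.034),onz(m,335,280,.034))
```

```text
P1 centre [ 436.2 -338.6] size [52.5 50.7] ang deg mod90 68.9
P2 centre [ 430.4 -242. ] size [50.5 50.6] ang deg mod90 62.6
P1 [ 19.8  76.4 169.2]
P2 [-43.1   2.8 169.3]
[ 0.43367154 -0.24120931  0.034     ] [ 0.43804639 -0.33584947  0.034     ]
```

Request:
arm_command --series '[[50,[-22,1,50],0],[50,[-42,2,100],0],[50,[-42,2,150],0],[50,[-42,2,168],0],[50,[-42,2,168],0],[50,[-42,2,168],0]]'

```text
t: 11.05
eef_pos: [0.4333, -0.2432, 0.0831]
tool_rot: [-0.0, 0.948, -0.319, 0.001]
contact_force: [0.1, -0.0, 1.6]
gripper_width: 0.583
```

```bash
python3 w.py w12; python3 -c "
from h import *
print(totool([.4315,-.242,.035]))"
```

```text
t 11.1 tcp [ 0.4334 -0.2436  0.0834] yaw -0.6491 F [0.2 0.5 0.2] g 50.0 q [ 0.58  0.43 -0.24  2.1   0.17  0.63 -0.42]
[-2.5 -0.1 48.4]
```

View pics/w12.png

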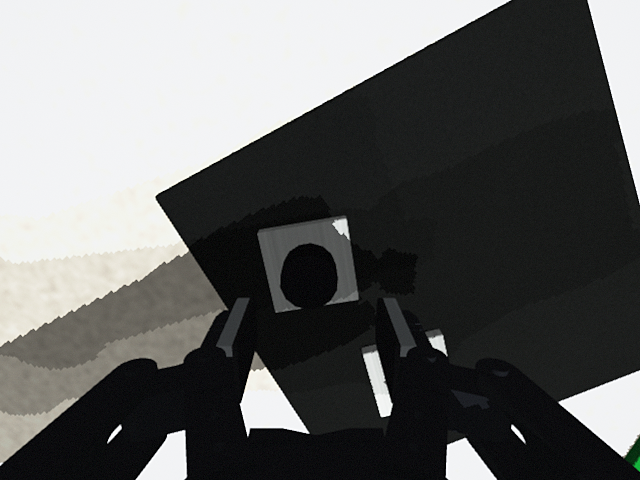

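Request:
arm_command --series '[[50,[-3,0,20],0],[50,[-3,0,40],0],[50,[-3,0,48],0],[50,[-3,0,48],0],[25,[-3,0,48],0],[20,[-3,0,48],0],[20,[-3,0,48],0],[20,[-3,0,48],0]]'

```text
t: 12.1
eef_pos: [0.4307, -0.2423, 0.0355]
tool_rot: [0.0, 0.948, -0.319, 0.001]
contact_force: [-0.8, 1.3, 5.4]
gripper_width: 0.323
```

Request:
arm_command --series '[[20,[0,0,-30],0],[20,[0,0,-80],0],[20,[0,0,-130],0],[20,[0,0,-180],0],[20,[0,0,-220],0],[20,[0,0,-220],0]]'

```text
t: 12.85
eef_pos: [0.4318, -0.2428, 0.2582]
tool_rot: [0.001, 0.948, -0.319, 0.004]
contact_force: [-0.0, 0.2, -1.1]
gripper_width: 0.323
```

```bash
python3 w.py w13; python3 -c "
from h import *
print(totool([.47,.20,.255]))"
```

```text
t 12.9 tcp [ 0.4306 -0.2423  0.256 ] yaw -0.6501 F [ 0.3  0.6 -1.6] g 27.6 q [ 0.64  0.19 -0.28  1.96  0.06  1.   -0.32]
[-2.363e+02 -3.759e+02  2.000e-01]
```

View pics/w13.png

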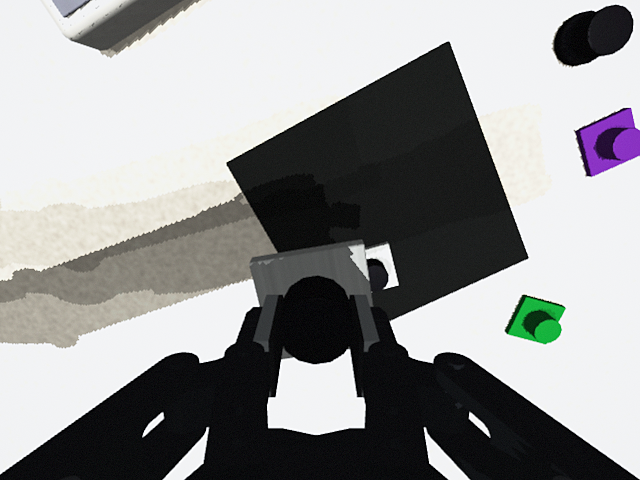

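Request:
arm_command --series '[[20,[-30,-47,0],-0.04],[20,[-59,-94,0],-0.08],[20,[-89,-141,0],-0.12],[20,[-118,-188,0],-0.16],[20,[-148,-235,0],-0.2],[20,[-177,-282,0],-0.24],[20,[-207,-329,0],-0.28],[20,[-236,-376,0],-0.32]]'

```text
t: 13.9
eef_pos: [0.4688, 0.2013, 0.2529]
tool_rot: [0.001, 0.987, -0.164, -0.001]
contact_force: [1.1, -0.4, -1.1]
gripper_width: 0.323
```

```bash
python3 w.py w14; python3 -c "
from h import *
print(totool([.50,.27,.17]))"
```

```text
t 13.95 tcp [0.4681 0.2101 0.2537] yaw -0.319 F [0.9 7.7 1. ] g 27.1 q [ 0.02  0.27 -0.65  1.9   0.18  1.03 -1.03]
[ 11.7 -66.4  84. ]
```

View pics/w14.png

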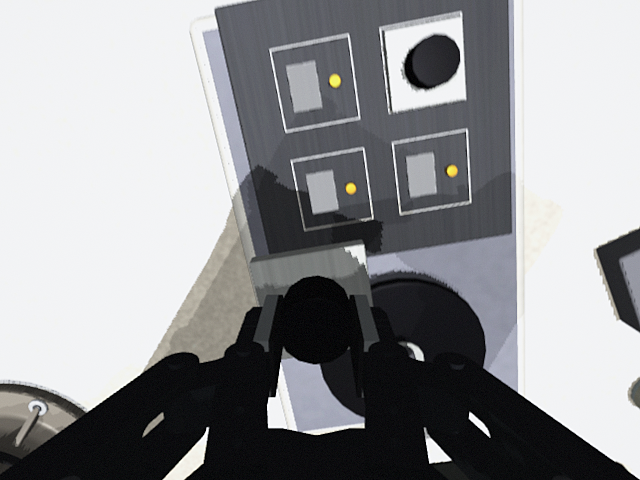

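P3 sits flat in nest D at (425,62). Moving above nest B (315,83).

Request:
arm_command --series '[[20,[5,-45,0],0],[20,[5,-90,30],0],[20,[5,-90,70],0],[20,[5,-90,100],0],[20,[5,-90,106],0],[20,[5,-90,106],0],[20,[5,-90,106],0]]'

```text
t: 14.82
eef_pos: [0.5042, 0.284, 0.1496]
tool_rot: [-0.001, 0.986, -0.164, 0.001]
contact_force: [0.4, -0.4, -0.9]
gripper_width: 0.325
```

```bash
python3 w.py w15
```

```text
t 14.875 tcp [0.5042 0.2841 0.1497] yaw -0.3303 F [ 0.1  0.1 -0.6] g 27.6 q [-0.16  0.5  -0.6   1.85  0.35  0.9  -1.26]
```

View pics/w15.png

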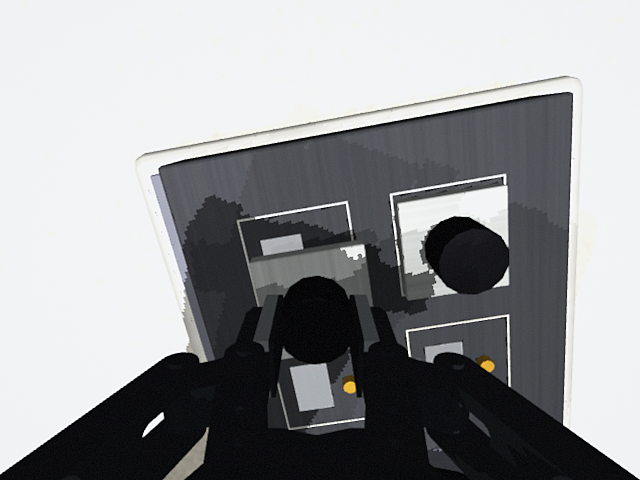

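```bash
cat > fit.py <<'E'
from plates import *
def fit(name,ne,pe,off,zn=.1):
    m=pickle.load(open(f'pics/{name}.pkl','rb'));p,R,o=tcp();yd=np.array([.155,.988,0])
    a,b=[onz(m,*q,zn) for q in ne];e=b-a;c=(a+b)/2-.027*yd;print('nest',c.round(4),'yaw',np.arctan2(e[1],e[0]).round(3),np.linalg.norm(e).round(4))
    z=p[2]-off+.008
    a,b=[onz(m,*q,z) for q in pe];e2=b-a;pc=(a+b)/2-.025*yd;print('plate',pc.round(4),'yaw',np.arctan2(e2[1],e2[0]).round(3),np.linalg.norm(e2).round(4))
    d=c-pc;d[2]=0;print('shift tool mm',(1000*R.T@d).round(1))
E
python3 - <<'E'
from fit import *
fit('w15',[(238,219),(348,203)],[(250,258),(366,241)],.0315)
fit('w15',[(238,219),(348,203)],[(250,262),(367,245)],.0395)
E
```

```text
nest [0.5017 0.2951 0.1   ] yaw -0.183 0.0536
plate [0.5058 0.2846 0.1262] yaw -0.177 0.0497
shift tool mm [-7.3 -8.6  0. ]
nest [0.5017 0.2951 0.1   ] yaw -0.183 0.0536
plate [0.5043 0.2802 0.1182] yaw -0.177 0.0529
shift tool mm [ -7.3 -13.2   0. ]
```

Request:
arm_command --series '[[20,[-4,-5,0],0],[20,[-7,-9,3],0],[20,[-7,-9,7],0],[20,[-7,-9,11],0],[20,[-7,-9,14],0],[20,[-7,-9,16],0],[20,[-7,-9,18],0],[20,[-7,-9,18],0]]' --squeeze 80

```text
t: 15.88
eef_pos: [0.4998, 0.2945, 0.132]
tool_rot: [0.0, 0.986, -0.164, 0.0]
contact_force: [-6.5, -3.6, 15.7]
gripper_width: 0.317
```

```bash
python3 w.py w16
```

```text
t 15.925 tcp [0.4997 0.2945 0.132 ] yaw -0.3302 F [-5.7 -3.5 17.2] g 27.0 q [-0.19  0.53 -0.59  1.86  0.37  0.87 -1.29]
```

View pics/w16.png

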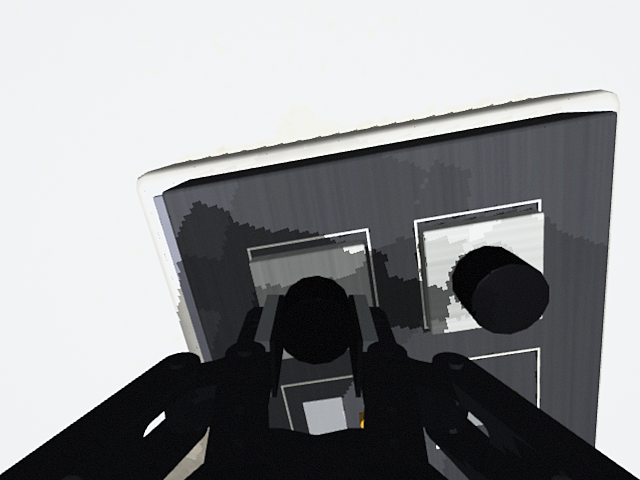

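Request:
arm_command --series '[[20,[0,0,1],0],[20,[0,0,2],0],[20,[0,0,2],0]]'

```text
t: 16.3
eef_pos: [0.4998, 0.2945, 0.1319]
tool_rot: [0.001, 0.986, -0.164, 0.001]
contact_force: [-11.8, -7.9, 32.4]
gripper_width: 0.316
```

Request:
arm_command --series '[[20,[0,0,-3],0],[32,[0,0,-3],0],[44,[0,0,-3],0],[46,[0,0,-3],0],[46,[0,0,-30],0],[46,[0,0,-80],0],[46,[0,0,-120],0],[46,[0,0,-120],0]]'

```text
t: 17.3
eef_pos: [0.5013, 0.2959, 0.2516]
tool_rot: [-0.002, 0.986, -0.164, 0.002]
contact_force: [-0.6, 0.2, -0.2]
gripper_width: 0.538
```

```bash
python3 w.py w17; python3 -c "
from h import *
print(totool([.44,-.25,.25]))"
```

```text
t 17.35 tcp [0.5004 0.2949 0.2494] yaw -0.3302 F [ 0.6 -0.1 -0.4] g 45.9 q [-0.14  0.39 -0.65  1.75  0.27  1.08 -1.2 ]
[119.5 535.1  -1.4]
```

View pics/w17.png

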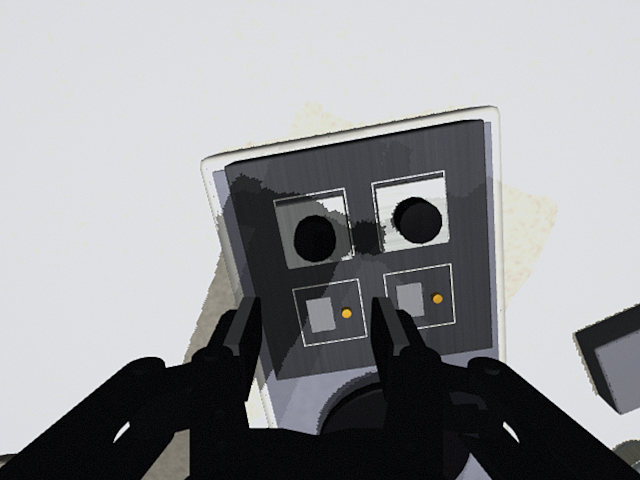

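Both plates are flat in nests B and D, at (314,235) and (415,215). Going back for P1.

Request:
arm_command --series '[[50,[12,58,0],0.04],[50,[25,116,0],0.08],[50,[37,174,0],0.12],[50,[50,232,0],0.16],[50,[62,290,0],0.2],[50,[75,348,0],0.22],[50,[87,406,0],0.25],[50,[100,464,0],0.25]]' --squeeze 60

```text
t: 18.35
eef_pos: [0.4427, -0.1787, 0.2469]
tool_rot: [0.0, 0.958, -0.286, -0.001]
contact_force: [1.4, -0.3, 0.4]
gripper_width: 0.589
```

```bash
python3 -c "
from h import *
print(totool([.46,-.29,.25]))"
```

```text
[75.5 83.6 -3.1]
```

Request:
arm_command --series '[[50,[37,41,0],0],[50,[72,78,0],0],[50,[72,78,0],0],[50,[72,78,0],0]]'

```text
t: 18.85
eef_pos: [0.4609, -0.2806, 0.2468]
tool_rot: [-0.001, 0.958, -0.286, -0.001]
contact_force: [-0.0, 0.5, -0.4]
gripper_width: 0.587
```

```bash
python3 w.py w18
```

```text
t 18.9 tcp [ 0.4611 -0.28    0.2472] yaw -0.5784 F [ 1.6  0.5 -0.5] g 50.3 q [ 0.69  0.28 -0.31  1.86  0.1   1.02 -0.24]
```

View pics/w18.png

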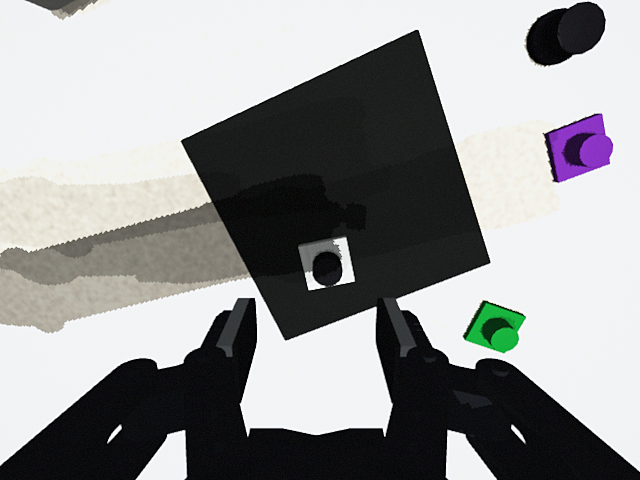

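Run:
```python
from plates import *
f=find('w18',{'P1':(327,264,34)},.012)
m=pickle.load(open('pics/w18.pkl','rb'));print(onz(m,327,268,.034))
print(totool([*f['P1'][0],.083]))
```

```text
P1 centre [ 436.  -338.8] size [52.5 50.5] ang deg mod90 69.0
[ 0.43796725 -0.33568601  0.034     ]
[ 11.5  63.  164.1]
```

Request:
arm_command --series '[[50,[4,20,50],0],[50,[8,41,100],0],[50,[12,62,150],0],[50,[12,62,164],0],[50,[12,62,164],0],[50,[12,62,164],0]]'

```text
t: 19.65
eef_pos: [0.4397, -0.3393, 0.0863]
tool_rot: [0.0, 0.959, -0.285, 0.002]
contact_force: [-0.2, 0.0, -0.3]
gripper_width: 0.587
```

```bash
python3 w.py w19; python3 -c "
from h import *
print(totool([.437,-.338,.035]))"
```

```text
t 19.7 tcp [ 0.4395 -0.3396  0.0864] yaw -0.5783 F [ 0.5 -0.4 -0.1] g 50.2 q [ 0.74  0.5  -0.25  1.96  0.19  0.7  -0.2 ]
[-3.2  0.  51.4]
```

View pics/w19.png

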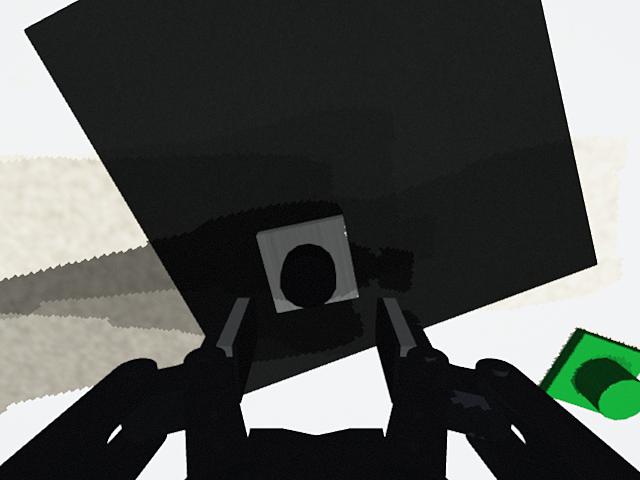

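P1's mount (308,275) is between the fingers.

Request:
arm_command --series '[[50,[-3,0,20],0],[50,[-3,0,40],0],[50,[-3,0,51],0],[50,[-3,0,51],0],[25,[-3,0,51],0],[20,[-3,0,51],0],[20,[-3,0,51],0],[20,[-3,0,51],0]]'

```text
t: 20.7
eef_pos: [0.4359, -0.3387, 0.0345]
tool_rot: [0.0, 0.958, -0.286, 0.001]
contact_force: [-0.6, 0.9, 6.0]
gripper_width: 0.323
```

Request:
arm_command --series '[[20,[0,0,-30],0],[20,[0,0,-80],0],[20,[0,0,-130],0],[20,[0,0,-180],0],[20,[0,0,-220],0],[20,[0,0,-220],0]]'

```text
t: 21.45
eef_pos: [0.4368, -0.3394, 0.2573]
tool_rot: [0.001, 0.958, -0.286, 0.004]
contact_force: [1.1, -0.3, -1.7]
gripper_width: 0.324
```

```bash
python3 w.py w20; python3 -c "
from h import *
print(totool([.48,.12,.255]))"
```

```text
t 21.5 tcp [ 0.4356 -0.3388  0.2549] yaw -0.5802 F [-0.7 -0.6 -0.9] g 27.5 q [ 0.79  0.28 -0.29  1.83  0.1   1.04 -0.12]
[-214.4 -408.    -1. ]
```

View pics/w20.png

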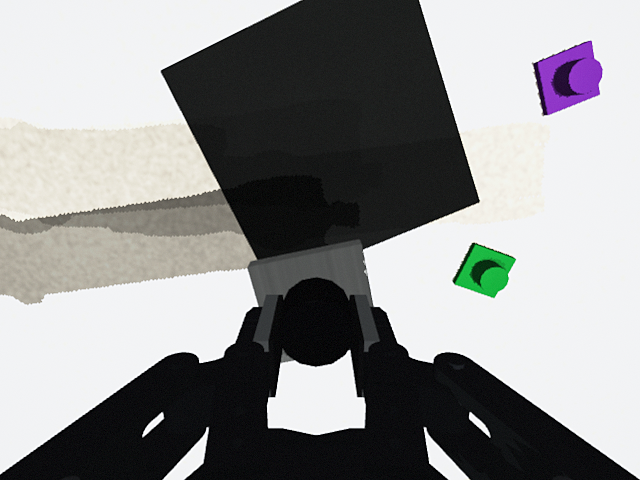

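P1 is held and the mat is empty. Carrying it to nest A.

Request:
arm_command --series '[[20,[-27,-51,0],-0.03],[20,[-54,-102,0],-0.06],[20,[-80,-153,0],-0.09],[20,[-107,-204,0],-0.12],[20,[-134,-255,0],-0.15],[20,[-161,-306,0],-0.18],[20,[-188,-357,0],-0.21],[20,[-214,-408,0],-0.21]]'

```text
t: 22.5
eef_pos: [0.4787, 0.1215, 0.2519]
tool_rot: [0.001, 0.983, -0.184, -0.001]
contact_force: [1.4, -0.3, -0.4]
gripper_width: 0.322
```

```bash
python3 -c "
from h import *
print(totool([.488,.213,.152]))"
```

```text
[-24.2 -88.8  99.8]
```

Request:
arm_command --series '[[20,[-12,-40,0],0],[20,[-22,-80,20],0],[20,[-22,-80,60],0],[20,[-22,-80,90],0],[20,[-22,-80,100],0],[20,[-22,-80,100],0],[20,[-22,-80,100],0]]'

```text
t: 23.38
eef_pos: [0.4888, 0.203, 0.1543]
tool_rot: [-0.0, 0.983, -0.184, 0.001]
contact_force: [-0.1, -0.1, -0.4]
gripper_width: 0.326
```

```bash
python3 w.py w21
```

```text
t 23.425 tcp [0.4889 0.203  0.1545] yaw -0.3704 F [ 0.1  0.6 -0.9] g 28.0 q [-0.01  0.42 -0.62  1.96  0.32  0.85 -1.17]
```

View pics/w21.png

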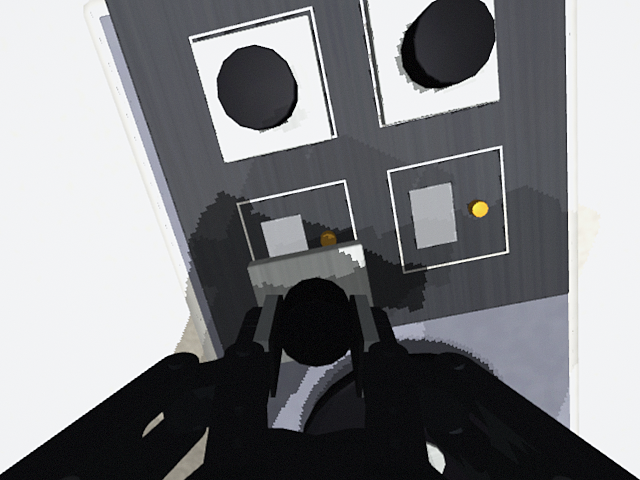

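Run:
```python
from fit import *
fit('w21',[(239,204),(345,181)],[(249,262),(363,241)],.0305)
for n,c in (('B',[(189,38),(313,7),(336,136),(225,163)]),):
    m=pickle.load(open('pics/w21.pkl','rb'));print([onz(m,*q,.1).round(4) for q in c])
```

```text
nest [0.4901 0.2217 0.1   ] yaw -0.155 0.053
plate [0.4904 0.2032 0.132 ] yaw -0.178 0.0489
shift tool mm [ -7.  -17.2   0. ]
[array([0.4786, 0.3266, 0.1   ]), array([0.5327, 0.3182, 0.1   ]), array([0.5236, 0.2655, 0.1   ]), array([0.4702, 0.2729, 0.1   ])]
```

Request:
arm_command --series '[[20,[-4,-9,0],-0.02],[20,[-7,-17,3],-0.02],[20,[-7,-17,9],-0.02],[20,[-7,-17,14],-0.02],[20,[-7,-17,18],-0.02],[20,[-7,-17,21],-0.02],[20,[-7,-17,23],-0.02],[20,[-7,-17,23],-0.02]]' --squeeze 80

```text
t: 24.42
eef_pos: [0.4876, 0.2208, 0.1311]
tool_rot: [0.001, 0.985, -0.174, 0.0]
contact_force: [-5.4, -3.1, 11.1]
gripper_width: 0.316
```

```bash
python3 w.py w22
```

```text
t 24.475 tcp [0.4875 0.2208 0.1311] yaw -0.3503 F [-4.6 -2.6  9.8] g 27.3 q [-0.06  0.47 -0.61  1.96  0.36  0.82 -1.21]
```

View pics/w22.png

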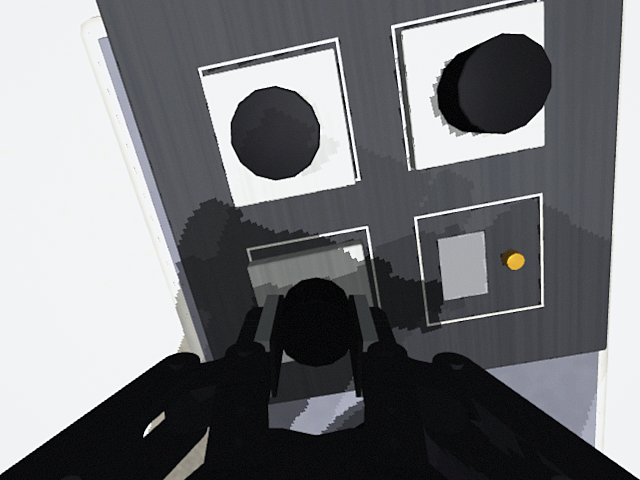

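Request:
arm_command --series '[[20,[1,0,1],0],[20,[2,0,2],0],[20,[2,0,3],0],[20,[2,0,3],0]]'

```text
t: 24.98
eef_pos: [0.4877, 0.2208, 0.1307]
tool_rot: [0.002, 0.985, -0.174, -0.001]
contact_force: [-19.3, -8.1, 41.6]
gripper_width: 0.319
```

Request:
arm_command --series '[[20,[2,0,-2],0],[32,[2,0,-2],0],[44,[2,0,-2],0],[46,[2,0,-2],0],[46,[2,0,-30],0],[46,[2,0,-80],0],[46,[2,40,-130],0],[46,[2,40,-150],0]]'

```text
t: 25.98
eef_pos: [0.4783, 0.1801, 0.2795]
tool_rot: [0.0, 0.984, -0.176, 0.001]
contact_force: [0.7, 0.1, -0.0]
gripper_width: 0.539
```

```bash
python3 w.py w23; python3 -c "
from h import *
im=read_camera('side');cv2.imwrite('pics/s23.png',im)
crop(im,200,300,400,450,4,'pics/s23c.png')"
```

```text
t 26.025 tcp [0.4793 0.1817 0.2815] yaw -0.3522 F [1.3 0.6 2.3] g 45.9 q [ 0.1   0.24 -0.68  1.87  0.17  1.09 -1.  ]
```

View pics/w23.png

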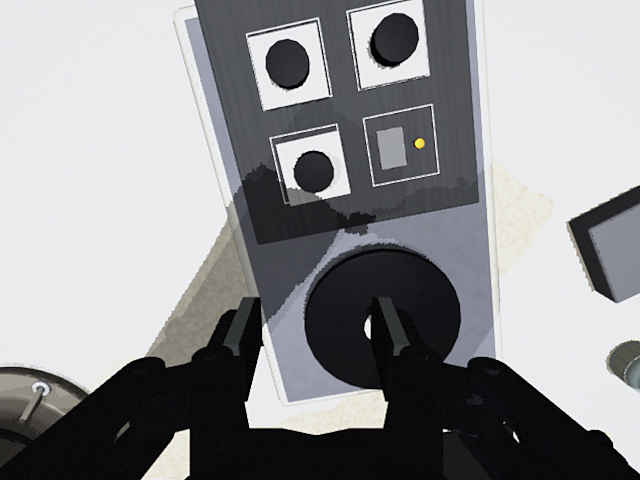

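View pics/s23c.png

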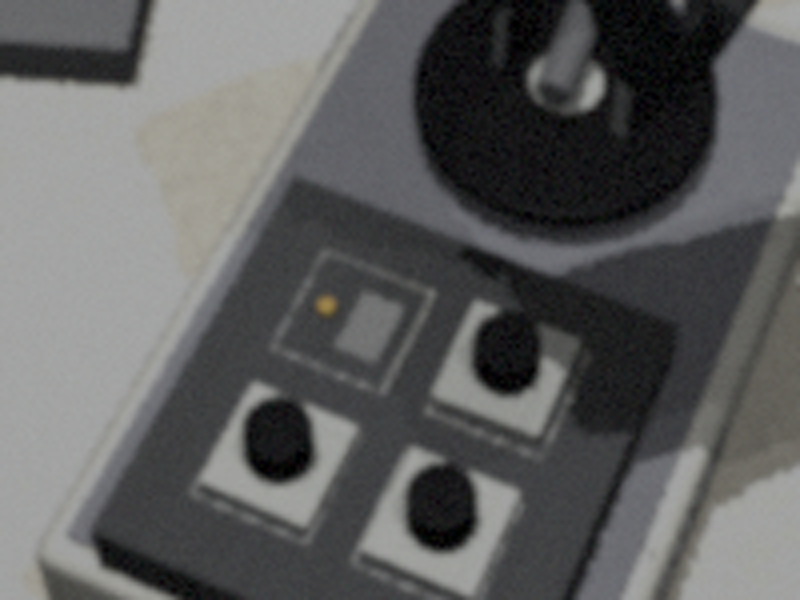

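All three plates look square and flat. In the w23 wrist view they are at (290,64), (390,42) and (312,167), with nest C empty. I'll check the numbers.

Run:
```python
from plates import *
m=pickle.load(open('pics/w23.pkl','rb'));im=cv2.imread('pics/w23.png')
crop(im,230,0,450,220,3.6,'pics/c23.png')
```

```text
(no output)
```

View pics/c23.png

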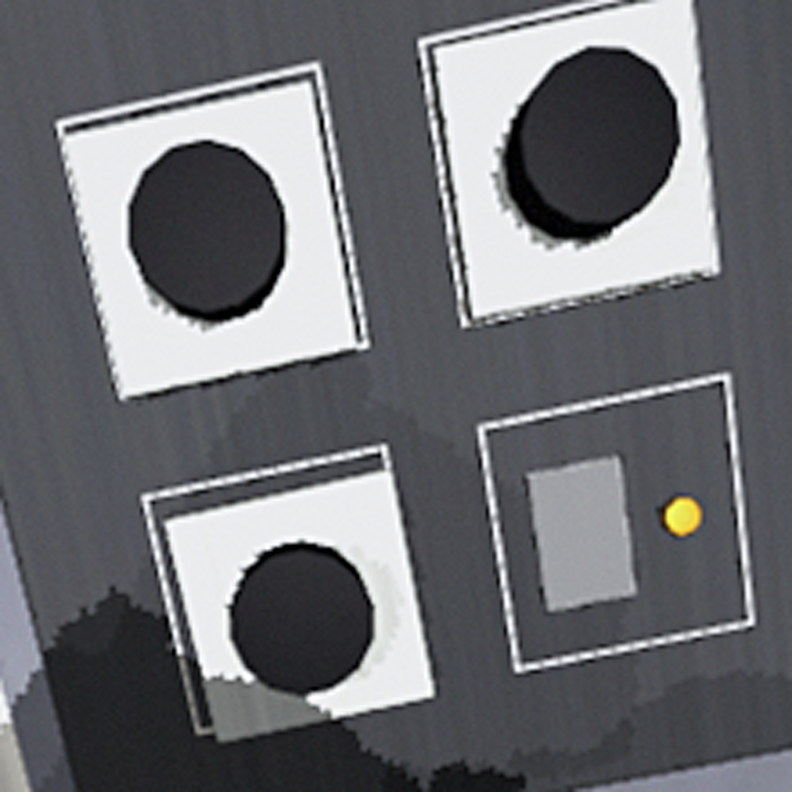

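Run:
```python
from plates import *
m=pickle.load(open('pics/w23.pkl','rb'))
g=lambda u,v:(230+(u+.5)/3.6-.5,(v+.5)/3.6-.5)
N={'A':(.4903,.2221),'B':(.5015,.2953),'D':(.5750,.2835)}
P={'A':[(165,520),(387,470),(435,692),(218,740)],'B':[(64,137),(310,80),(358,348),(122,398)],'D':[(433,48),(692,0),(719,270),(469,322)]}
for k in P:
    w=np.array([onz(m,*g(*q),.108) for q in P[k]])*1000;e=w[1]-w[0]
    print(k,w.mean(0).round(1),'L',np.linalg.norm(e).round(1),np.linalg.norm(w[2]-w[1]).round(1),'yaw',np.arctan2(e[1],e[0]).round(3),np.round(np.linalg.norm(w.mean(0)[:2]-np.array(N[k])*1000),1))
w=np.array([onz(m,*g(*q),.1) for q in [(480,428),(727,375),(754,625),(518,670)]])*1000;print('C',w.mean(0), np.linalg.norm(w[1]-w[0]))
w=np.array([onz(m,*g(*q),.1) for q in [(145,495),(386,447)]])*1000;print('Aedge mid - ',w.mean(0)-27*np.array([.155,.988,0]))
```

```text
A [491.8 219.7 108. ] L 48.5 48.8 yaw -0.139 2.9
B [500.4 293.9 108. ] L 49.6 49.9 yaw -0.15 1.8
D [573.8 282.6 108. ] L 50.3 48.7 yaw -0.19 1.5
C [563.42148777 210.96306825 100.        ] 53.40745726813994
Aedge mid -  [490.10697747 222.52427376 100.        ]
```

The plates are 1.5 to 3 mm off their nest centres and within about 0.04 rad of square. Next, locate the handle.

Run:
```python
from h import *
S=camera_model('scene');D=camera_model('side')
pv=onz(S,280+171/4,100+328/4,.114);print('pivot?',pv)
print(onz(D,200+447/3,270+62/3,.114))
p,R,o=tcp()
print(totool([.49,0.0,.29]))
```

```text
pivot? [0.50421918 0.00071386 0.114     ]
[ 0.5019451  -0.00071593  0.114     ]
[ 73.  167.3 -10.4]
```

```bash
python3 -c "
from h import *
print(totool([.503,-.02,.27]))"
```

```text
[ 92.  181.7   9.6]
```

Request:
arm_command --series '[[46,[22,45,2],-0.09],[46,[45,90,4],-0.18],[46,[68,135,6],-0.27],[46,[90,180,8],-0.352],[46,[90,180,8],-0.352],[46,[90,180,8],-0.352]]'

```text
t: 26.82
eef_pos: [0.5003, -0.0169, 0.2683]
tool_rot: [-0.001, 1.0, 0.001, -0.001]
contact_force: [-0.7, 1.1, -0.1]
gripper_width: 0.542
```

```bash
python3 w.py w24
```

```text
t 26.875 tcp [ 0.5003 -0.0163  0.2686] yaw 0.0036 F [ 0.1 -0.1  0.3] g 45.8 q [ 0.45  0.22 -0.62  1.91  0.15  1.06 -0.23]
```

View pics/w24.png

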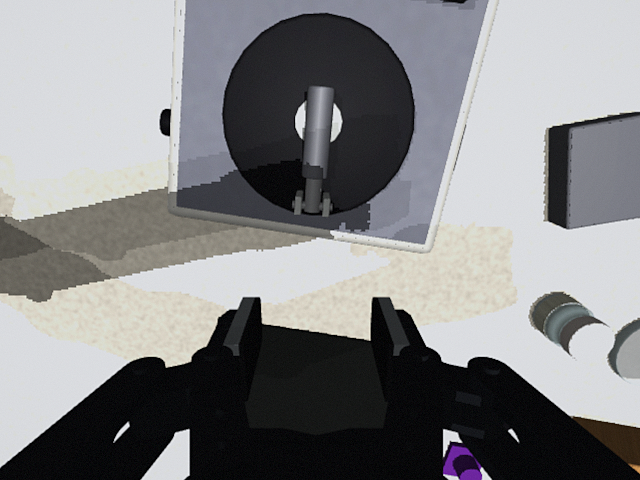

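Handle runs from the clevis (312,203) to its tip (320,88). The hub is at (319,121).

Run:
```python
from plates import *
m=pickle.load(open('pics/w24.pkl','rb'));S=camera_model('scene')
pv=onz(m,312.5,203,.114);tip=onz(m,320,90,.118);hub=onz(m,318.5,121,.094);print(pv,tip,hub, np.linalg.norm(tip-pv))
im=cv2.imread('pics/w24.png');g=cv2.cvtColor(im,cv2.COLOR_BGR2GRAY)
# disc outline points by hand: left/right/top
L=onz(m,223,115,.092);Rr=onz(m,414,115,.092);T=onz(m,318,13,.092);print('disc',(L+Rr)/2,np.linalg.norm(L-Rr),T)
p1=(S,280+171/4,100+328/4);print(tri([(m,312.5,203),p1]))
print(tri([(m,320,88),(S,280+292/4,100+248/4)]))
print(totool([.503,.058,.16]))
```

```text
[0.49761105 0.00103756 0.114     ] [0.50279043 0.08081598 0.118     ] [0.50199722 0.06056393 0.094     ] 0.08004637448049992
disc [0.50196756 0.06494177 0.092     ] 0.146295543221348 [0.50128719 0.13358422 0.092     ]
(array([0.49914345, 0.00154657, 0.10879631]), [array([ 2., -2.]), array([-1. , -0.2])])
(array([0.50374329, 0.0829558 , 0.1255284 ]), [array([ 1.6, -2.4]), array([-0.8,  0. ])])
[  3.  -74.1 108.7]
```

Request:
arm_command --series '[[46,[1,-30,40],0.07],[46,[2,-55,70],0.07],[46,[2,-55,70],0.07],[46,[2,-55,70],0.07]]'

```text
t: 27.38
eef_pos: [0.5028, 0.0378, 0.1999]
tool_rot: [-0.0, 0.999, -0.033, 0.0]
contact_force: [0.4, -0.4, 0.4]
gripper_width: 0.54
```

```bash
python3 w.py w25
```

```text
t 27.425 tcp [0.5031 0.0372 0.2002] yaw -0.0679 F [ 0.1 -0.2 -0.3] g 46.0 q [ 0.33  0.32 -0.62  1.97  0.23  0.92 -0.48]
```

View pics/w25.png

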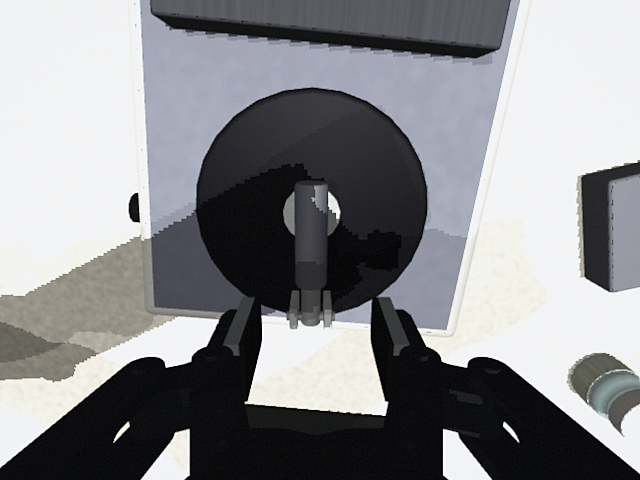

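Run:
```python
from plates import *
a=pickle.load(open('pics/w24.pkl','rb'));b=pickle.load(open('pics/w25.pkl','rb'))
for n,x,y in [('tip',(320.5,87),(312,181)),('clevL',(298,203),(294,308)),('clevR',(327,203),(327.5,308)),('hub',(318.5,121),(313,212)),('sleeve low end',(312.5,177),(311,288)),('discL',(223,115),(197,203)),('discR',(414,115),(427,203))]:
    X,r=tri([(a,*x),(b,*y)]);print(n,X.round(4),r[0])
p,R,o=tcp();print(1000*R.T@(onz(b,312,195,.12)-p),1000*R.T@(onz(b,311,270,.12)-p))
print(totool([.5015,.0585,.114]))
```

```text
tip [0.5035 0.0829 0.1148] [0.6 0.1]
clevL [ 0.4862 -0.0008  0.1054] [0. 0.]
clevR [5.085e-01 4.000e-04 1.105e-01] [-0.4 -0. ]
hub [0.5024 0.0605 0.0956] [0.6 0.1]
sleeve low end [0.4985 0.0224 0.126 ] [1.1 0.1]
discL [0.4224 0.0654 0.0681] [-1.  -0.5]
discR [0.5705 0.0648 0.1099] [-0.2  0. ]
[ -2.40085557 -38.70184538  80.19963247] [-3.04264183  6.20769041 80.20275966]
[ -3.2 -21.2  86.2]
```

Request:
arm_command --series '[[46,[-3,-21,0],0],[46,[-3,-21,40],0],[46,[-3,-21,70],0],[46,[-3,-21,82],0],[25,[-3,-21,82],0],[10,[-3,-21,82],0],[10,[-3,-21,82],0],[10,[-3,-21,82],0]]' --squeeze 30

```text
t: 28.42
eef_pos: [0.5014, 0.0583, 0.1182]
tool_rot: [0.0, 0.999, -0.034, 0.001]
contact_force: [-2.7, -0.5, 6.0]
gripper_width: 0.21
```

```bash
python3 w.py w26
```

```text
t 28.475 tcp [0.5015 0.0583 0.1182] yaw -0.0683 F [-2.8 -1.1  6.3] g 18.0 q [ 0.23  0.44 -0.58  2.04  0.34  0.76 -0.62]
```

View pics/w26.png

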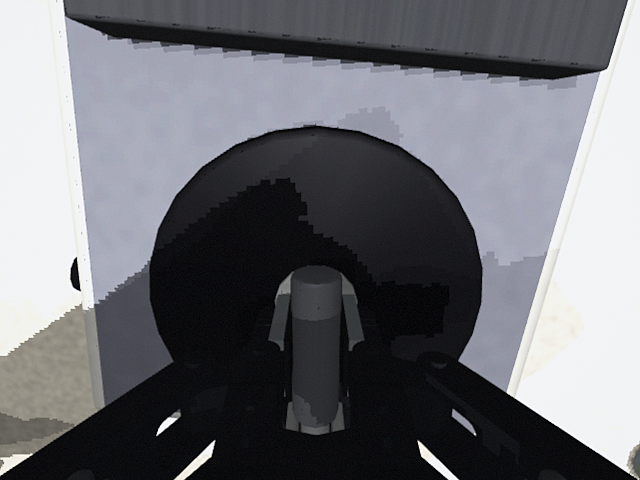

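Request:
arm_command --series '[[10,[0,1,-10],0],[10,[0,4,-20],0],[10,[0,8,-29],0],[10,[0,12,-35],0],[10,[0,17,-41],0],[10,[0,17,-41],0]]'

```text
t: 29.22
eef_pos: [0.4999, 0.0409, 0.1589]
tool_rot: [0.0, 0.999, -0.034, 0.0]
contact_force: [1.0, -0.5, -1.6]
gripper_width: 0.209
```

```bash
python3 w.py w27
```

```text
t 29.275 tcp [0.5    0.041  0.1588] yaw -0.0686 F [ 1.1  0.3 -1.5] g 17.4 q [ 0.3   0.37 -0.61  2.02  0.28  0.84 -0.54]
```

View pics/w27.png

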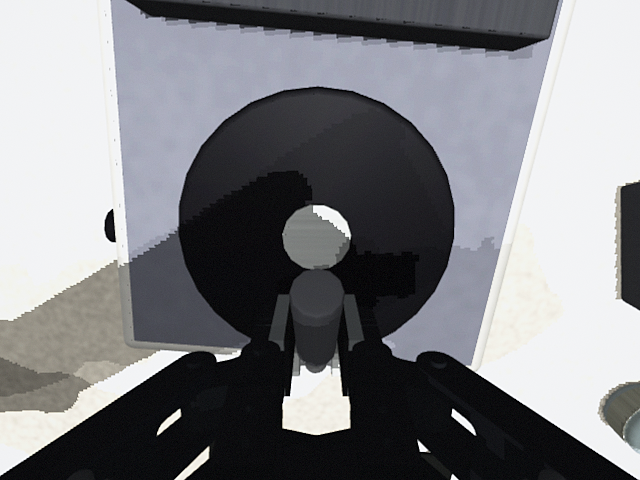

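The handle is about 45° up, its tip near (318,295). Continuing the arc.

Request:
arm_command --series '[[10,[0,6,-5],0],[10,[0,12,-9],0],[10,[0,19,-12],0],[10,[0,26,-15],0],[10,[0,33,-16],0],[10,[0,39,-17],0],[10,[0,40,-17],0],[10,[0,40,-17],0]]'

```text
t: 30.28
eef_pos: [0.4971, 0.0027, 0.176]
tool_rot: [-0.001, 0.999, -0.034, 0.0]
contact_force: [2.0, 4.6, -2.1]
gripper_width: 0.196
```

```bash
python3 w.py w28; python3 -c "
from h import *
im=read_camera('side');crop(im,240,220,460,385,3.5,'pics/s28c.png')
im=read_camera('scene');crop(im,260,90,420,210,5,'pics/sc28.png')"
```

```text
t 30.325 tcp [0.4971 0.0026 0.176 ] yaw -0.0671 F [ 1.1  6.1 -1.3] g 17.1 q [ 0.38  0.34 -0.61  2.01  0.25  0.86 -0.43]
```

View pics/w28.png

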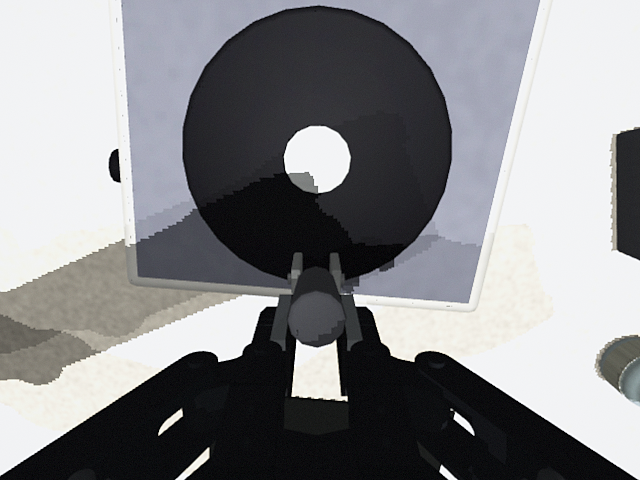

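View pics/sc28.png

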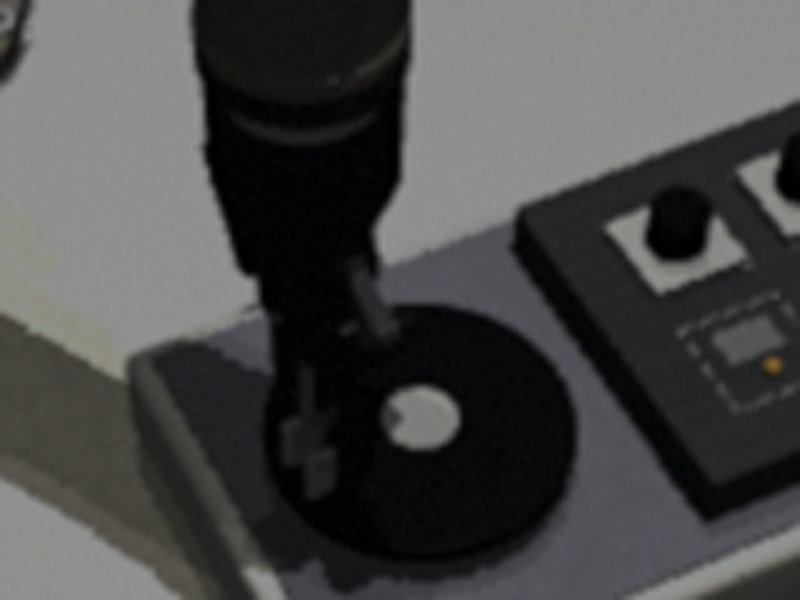

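The handle is upright against its stop: tip (316,318), 6 N restoring force. Working out the crank circle.

Run:
```python
import numpy as np
r=57.5;b0=-1.587;x0,y0=-.9,58
for k in range(4):
    print('call',k)
    base=k*2.4
    bx=r*np.cos(b0-base) if k else x0; by=-r*np.sin(b0-base) if k else y0
    print([[10,[int(round(r*np.cos(b0-base-.3*i)-bx)),int(round(-r*np.sin(b0-base-.3*i)-by)),0],0] for i in range(1,9)])
```

```text
call 0
[[10, [-17, -3, 0], 0], [10, [-32, -11, 0], 0], [10, [-45, -23, 0], 0], [10, [-53, -38, 0], 0], [10, [-57, -55, 0], 0], [10, [-55, -72, 0], 0], [10, [-48, -88, 0], 0], [10, [-37, -101, 0], 0]]
call 1
[[10, [14, -9, 0], 0], [10, [31, -14, 0], 0], [10, [48, -14, 0], 0], [10, [64, -8, 0], 0], [10, [78, 2, 0], 0], [10, [89, 16, 0], 0], [10, [95, 32, 0], 0], [10, [95, 49, 0], 0]]
call 2
[[10, [-4, 17, 0], 0], [10, [-13, 31, 0], 0], [10, [-26, 43, 0], 0], [10, [-42, 50, 0], 0], [10, [-59, 52, 0], 0], [10, [-76, 48, 0], 0], [10, [-91, 40, 0], 0], [10, [-103, 28, 0], 0]]
call 3
[[10, [-8, -15, 0], 0], [10, [-11, -32, 0], 0], [10, [-9, -49, 0], 0], [10, [-2, -65, 0], 0], [10, [9, -78, 0], 0], [10, [23, -87, 0], 0], [10, [40, -91, 0], 0], [10, [57, -91, 0], 0]]
```

Request:
arm_command --series '[[10,[-17,-3,0],0],[10,[-32,-11,0],0],[10,[-45,-23,0],0],[10,[-53,-38,0],0]]'

```text
t: 30.92
eef_pos: [0.4467, 0.0409, 0.1761]
tool_rot: [0.002, 0.999, -0.035, 0.0]
contact_force: [0.8, -4.4, 1.4]
gripper_width: 0.119
```

```bash
python3 w.py w29; python3 -c "
from h import *
p,R,o=tcp();d=p[:2]-[.502,.061];print(np.linalg.norm(d),np.arctan2(d[1],d[0]))"
```

```text
t 30.975 tcp [0.4457 0.0439 0.176 ] yaw -0.0675 F [-0.6  2.  -0. ] g 10.0 q [ 0.34  0.26 -0.65  2.12  0.22  0.83 -0.51]
0.05884363087529236 -2.8463979588848907
```

View pics/w29.png

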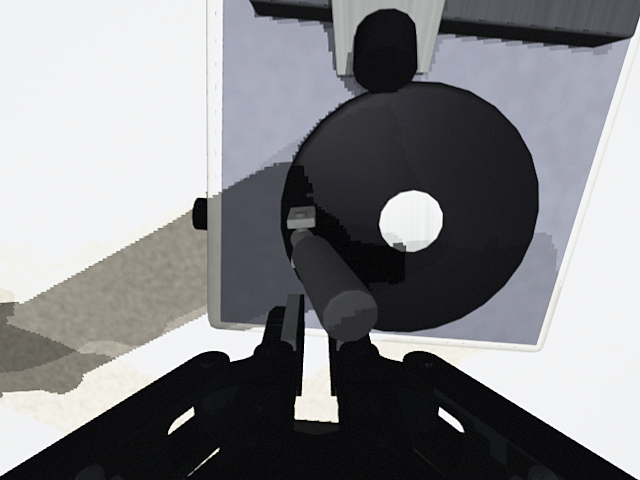

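The grip slackened: the jaws read 10 mm and the handle has slipped out, leaning. Also, a plate at (385,50) now overhangs the carrier edge, so it has been knocked. Checking the fixed cameras.

```bash
python3 -c "
from h import *
im=read_camera('scene');cv2.imwrite('pics/scene30.png',im);crop(im,280,80,480,230,4,'pics/sc30.png')
im=read_camera('side');cv2.imwrite('pics/side30.png',im);crop(im,200,270,430,470,3,'pics/s30c.png')"
```

```text
(no output)
```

View pics/sc30.png

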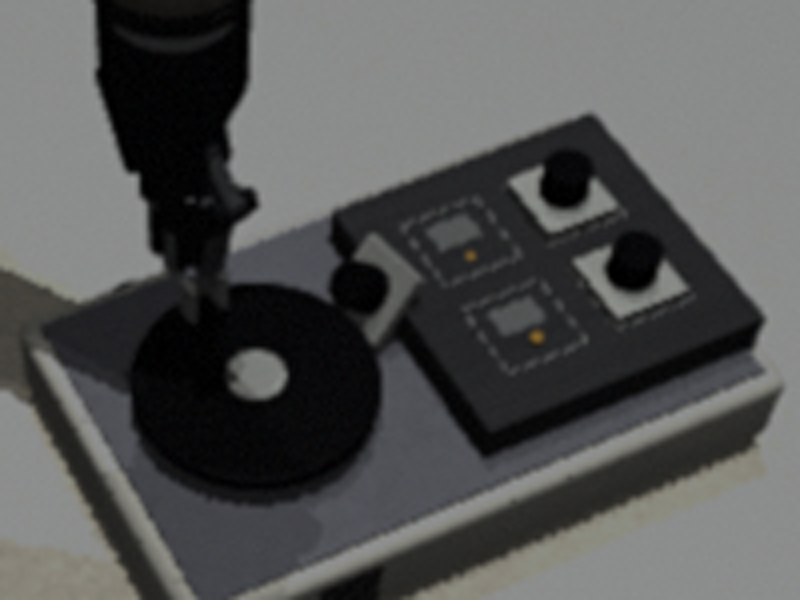

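View pics/s30c.png

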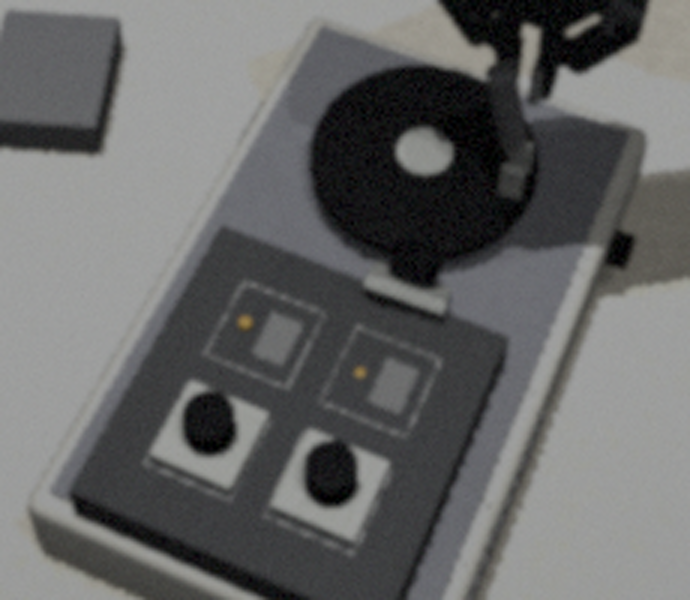

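Run:
```python
from h import *
a=cv2.imread('pics/scene30.png');b=cv2.imread('pics/side30.png')
crop(a,350,120,410,175,12,'pics/z1.png');crop(b,305,340,365,385,12,'pics/z2.png')
```

```text
(no output)
```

View pics/z1.png

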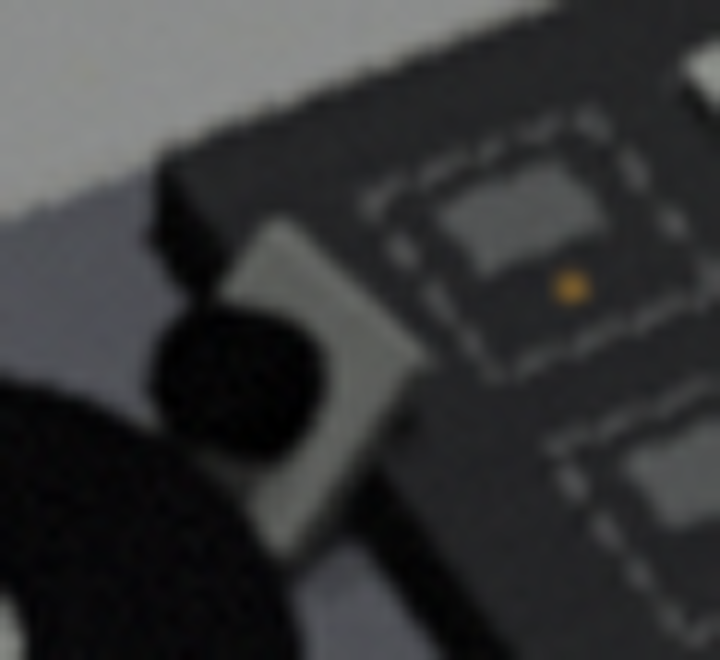

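View pics/z2.png

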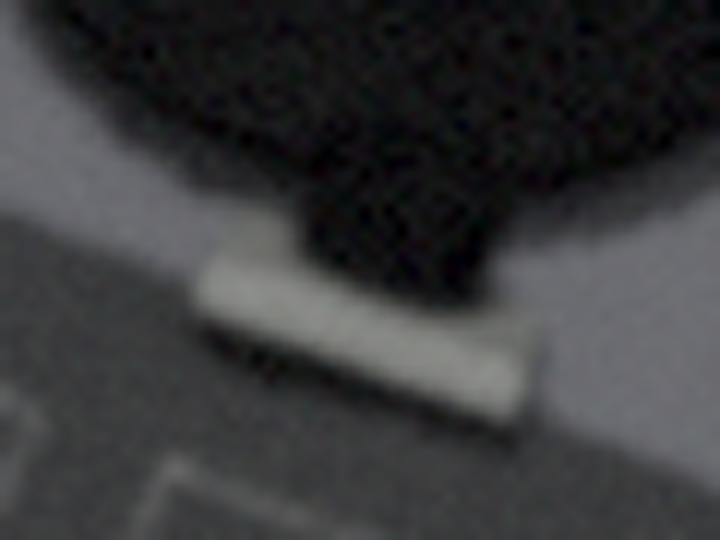

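Run:
```python
from h import *
S=camera_model('scene');D=camera_model('side')
s=lambda u,v:(S,350+(u+.5)/12-.5,120+(v+.5)/12-.5)
d=lambda u,v:(D,305+(u+.5)/12-.5,340+(v+.5)/12-.5)
a,r=tri([s(282,222),d(528,348)]);print(a,r)
b,r=tri([s(425,358),d(218,258)]);print(b,r,np.linalg.norm(a-b))
# lower corner along ray, 50mm from b & perpendicular to ab
c,dr=ray(*s(285,552))
e=(b-a)/np.linalg.norm(b-a)
ts=np.linspace(.5,1.6,20001);X=c+ts[:,None]*dr
i=np.argmin(abs(np.linalg.norm(X-b,axis=1)-.05)+abs((X-b)@e));print('low',X[i],np.linalg.norm(X[i]-b),(X[i]-b)@e)
dn=(X[i]-b)/np.linalg.norm(X[i]-b);n=np.cross(dn,e);print('down',dn,'normal',n, 'centre top face',(a+b)/2+.025*dn)
print(tri([s(425,358),d(195,300)]))
```

```text
[0.46581169 0.17205974 0.11566669] [array([-0.6, -0.3]), array([-0.8,  0.3])]
[0.5125714  0.1709852  0.11912571] [array([-0.4, -0.2]), array([-0.5,  0.2])] 0.04689978760761422
low [0.5144841  0.14000075 0.08354034] 0.047223010458472804 -7.665582793965473e-06
down [ 0.04050343 -0.65613019 -0.75355998] normal [-0.06565696 -0.75429658  0.65324253] centre top face [0.49020413 0.15511921 0.0985572 ]
(array([0.51250038, 0.17466424, 0.11498074]), [array([0.7, 0.3]), array([ 0.9, -0.3])])
```

Plate 1 was knocked into the gap between carrier and wheel. It leans about 49° on the carrier edge with its mount towards the wheel. I'll retreat straight up from the handle, rescue it first, and finish the crank after.

Request:
arm_command --series '[[25,[0,0,0],0],[25,[0,0,-30],0],[25,[0,0,-70],0],[46,[0,0,-100],0],[46,[0,0,-100],0]]'

```text
t: 31.7
eef_pos: [0.4483, 0.043, 0.2773]
tool_rot: [-0.0, 0.999, -0.034, 0.002]
contact_force: [0.6, -0.3, -0.2]
gripper_width: 0.54
```

```bash
python3 w.py w31; python3 -c "
from h import *
print(totool([.48,.11,.27]))"
```

```text
t 31.75 tcp [0.4473 0.0427 0.2758] yaw -0.0686 F [-0.5 -0.5 -0.6] g 46.1 q [ 0.4   0.12 -0.68  2.    0.09  1.05 -0.39]
[ 28.  -69.4   5.9]
```

View pics/w31.png

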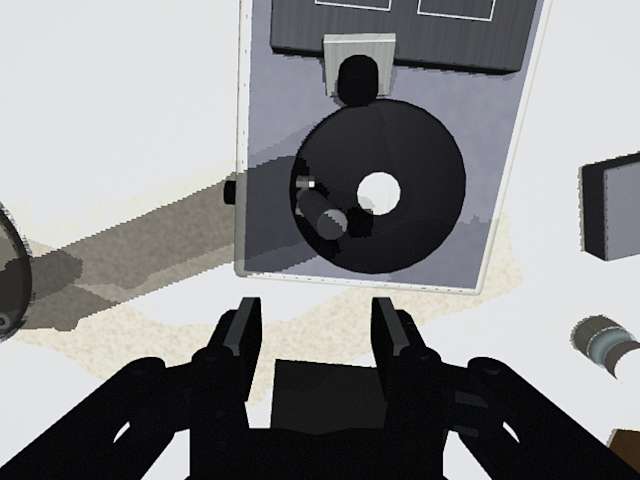

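Run:
```python
from plates import *
m=pickle.load(open('pics/w31.pkl','rb'))
for q,z in [((325,36),.117),((396,35),.117),((330,97),.083),((392,96),.083),((338,76),.106),((378,76),.106),((359,107),.104),((358,55),.11)]: print(q,onz(m,*q,z).round(4))
print(totool([.49,.06,.22]),totool([.49,.14,.18]))
```

```text
(325, 36) [0.4644 0.1749 0.117 ]
(396, 35) [0.5129 0.1723 0.117 ]
(330, 97) [0.4671 0.1376 0.083 ]
(392, 96) [0.5167 0.135  0.083 ]
(338, 76) [0.4728 0.1503 0.106 ]
(378, 76) [0.502  0.1483 0.106 ]
(359, 107) [0.4876 0.128  0.104 ]
(358, 55) [0.4874 0.1626 0.11  ]
[ 41.3 -20.2  55.9] [  35.8 -100.    95.9]
```

Request:
arm_command --series '[[50,[18,-50,0],0],[50,[34,-100,30],0],[50,[34,-100,80],0],[50,[34,-100,110],0],[50,[34,-100,110],0],[50,[34,-100,110],0]]'

```text
t: 32.5
eef_pos: [0.4878, 0.1406, 0.1658]
tool_rot: [-0.0, 0.999, -0.034, 0.0]
contact_force: [0.6, -0.7, 0.2]
gripper_width: 0.587
```

```bash
python3 w.py w32; python3 -c "
from h import *
print(totool([.4885,.141,.114]))"
```

```text
t 32.55 tcp [0.4882 0.1407 0.1663] yaw -0.0683 F [-0.8  0.7  0.1] g 50.0 q [ 0.16  0.39 -0.69  1.99  0.32  0.87 -0.76]
[ 0.2 -0.3 52.3]
```

View pics/w32.png

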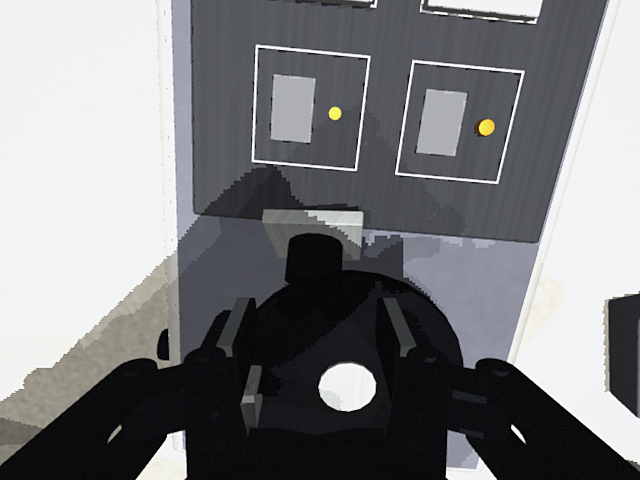

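The mount (315,260) lies centrally between the open fingers. Nest A's pin is flush. Descending.

Request:
arm_command --series '[[50,[0,0,25],0],[50,[0,0,42],0],[50,[0,0,51],0],[50,[0,0,51],0]]' --squeeze 50

```text
t: 33.05
eef_pos: [0.4874, 0.1404, 0.1142]
tool_rot: [0.0, 0.999, -0.034, -0.0]
contact_force: [-0.3, -0.1, -0.1]
gripper_width: 0.589
```

```bash
python3 w.py w33
```

```text
t 33.1 tcp [0.4877 0.1406 0.1146] yaw -0.0679 F [ 0.4 -0.5  0.8] g 50.2 q [ 0.12  0.46 -0.64  2.03  0.39  0.77 -0.83]
```

View pics/w33.png

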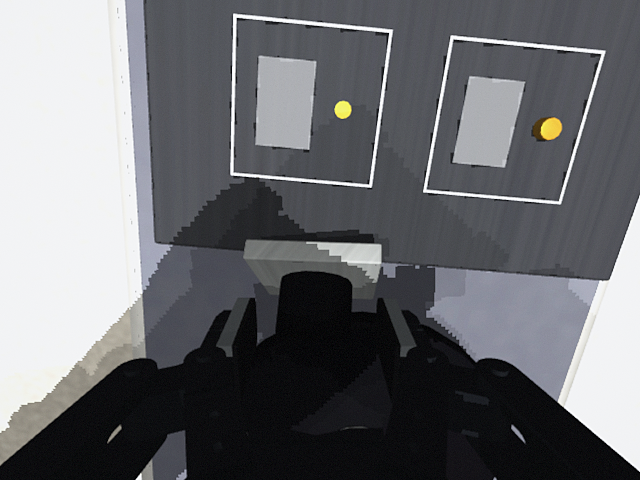

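Request:
arm_command --series '[[35,[0,0,0],0],[25,[0,0,0],0],[20,[0,0,0],0],[20,[0,0,0],0],[20,[0,0,0],0],[20,[0,0,-10],0],[20,[0,0,-20],0],[20,[0,0,-20],0]]'

```text
t: 34.1
eef_pos: [0.4882, 0.1407, 0.1354]
tool_rot: [-0.0, 0.999, -0.034, 0.001]
contact_force: [-0.3, -1.1, -0.5]
gripper_width: 0.331
```

```bash
python3 w.py w34
```

```text
t 34.15 tcp [0.4878 0.1405 0.1348] yaw -0.0683 F [ 0.1  1.4 -1.1] g 28.1 q [ 0.14  0.43 -0.66  2.02  0.36  0.81 -0.8 ]
```

View pics/w34.png

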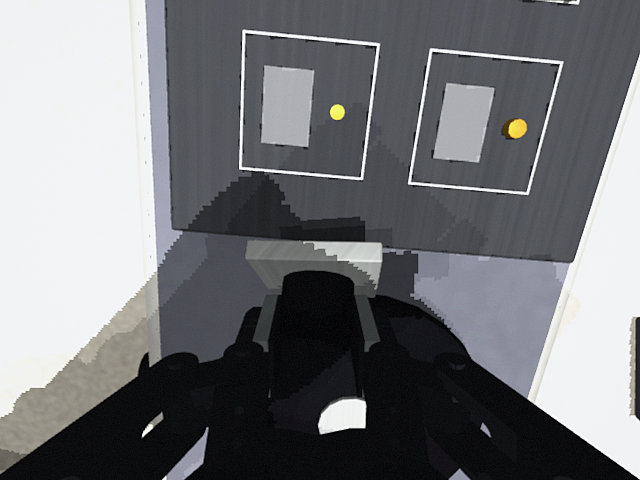

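The plate is lifted, still tilted. Plan: carry it above nest A, touch its lower edge down near the nest's -y side, then arc +y and down so it rotates level in the jaws.

Request:
arm_command --series '[[20,[0,0,-20],0],[20,[0,0,-45],0],[20,[-3,-25,-50],0.09],[20,[-5,-52,-50],0.09],[20,[-5,-52,-50],0.09],[20,[-5,-52,-35],0.09],[20,[-5,-52,-20],0.09],[20,[-5,-52,-15],0.09]]'

```text
t: 35.15
eef_pos: [0.4852, 0.1913, 0.1473]
tool_rot: [0.001, 0.997, -0.079, -0.001]
contact_force: [-0.2, 0.2, -0.7]
gripper_width: 0.327
```

```bash
python3 w.py w35; python3 -c "
from h import *
im=read_camera('scene');crop(im,340,90,480,195,5.5,'pics/sc35.png')
im=read_camera('side');crop(im,240,320,400,440,5,'pics/sd35.png')"
```

```text
t 35.2 tcp [0.4852 0.1916 0.1474] yaw -0.1587 F [ 0.3 -0.1 -1. ] g 28.1 q [ 0.04  0.43 -0.66  1.98  0.35  0.85 -0.97]
```

View pics/w35.png

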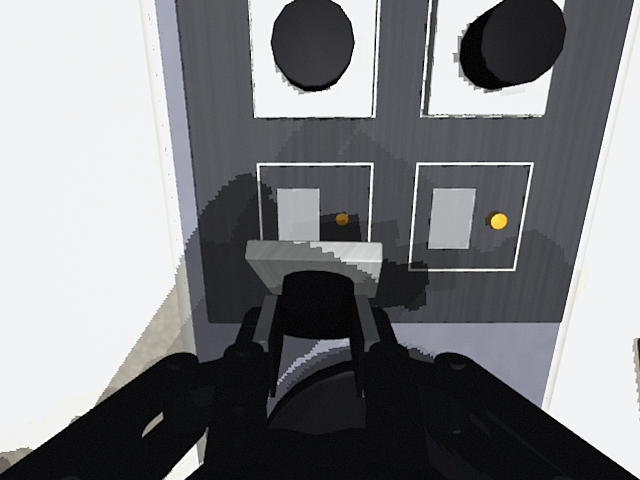

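View pics/sc35.png

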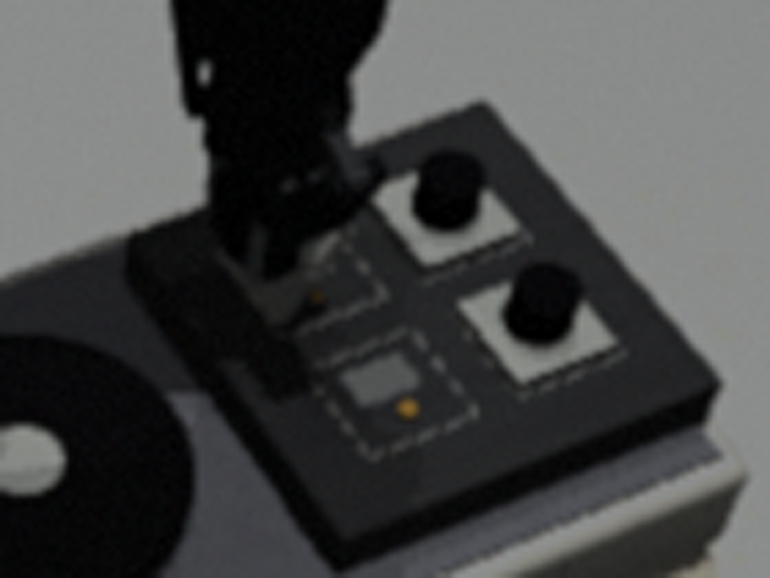

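View pics/sd35.png

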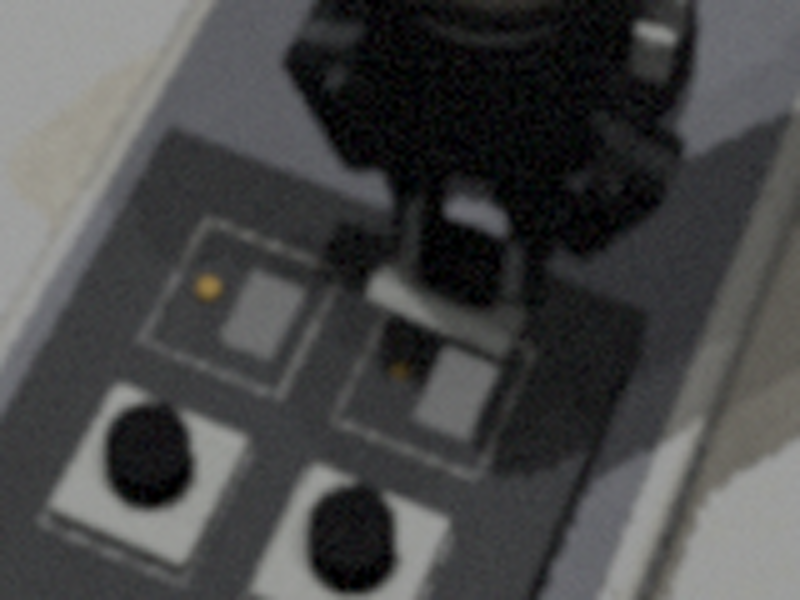

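Request:
arm_command --series '[[20,[2,0,4],0],[20,[2,0,8],0],[20,[2,0,11],0],[20,[2,0,13],0],[20,[2,0,13],0]]' --squeeze 30

```text
t: 35.92
eef_pos: [0.4896, 0.1949, 0.1388]
tool_rot: [-0.002, 0.997, -0.079, 0.002]
contact_force: [-1.8, 2.4, 15.9]
gripper_width: 0.328
```

Request:
arm_command --series '[[20,[0,-4,-3],0],[20,[0,-8,-3],0],[20,[0,-12,-2],0],[20,[0,-15,-1],0],[20,[0,-18,1],0],[20,[0,-20,2],0],[20,[0,-20,2],0]]'

```text
t: 36.8
eef_pos: [0.4929, 0.212, 0.1362]
tool_rot: [0.0, 0.997, -0.079, 0.002]
contact_force: [-2.0, -3.6, 18.7]
gripper_width: 0.331
```

```bash
python3 w.py w36
```

```text
t 36.85 tcp [0.4929 0.212  0.1362] yaw -0.1588 F [-0.8 -4.6 19.1] g 27.9 q [-0.01  0.47 -0.65  1.96  0.38  0.84 -1.02]
```

View pics/w36.png

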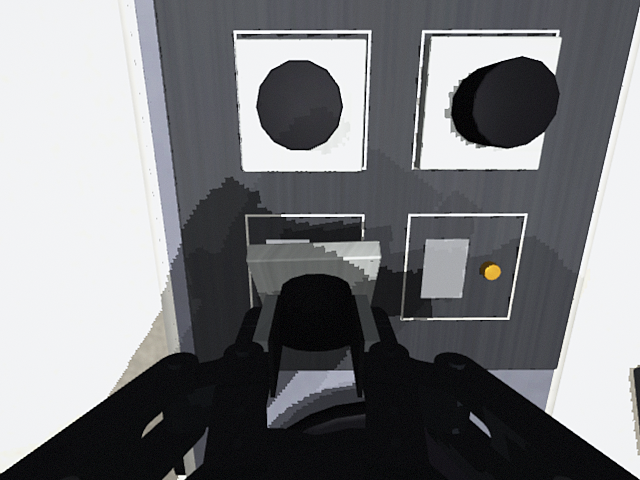

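Request:
arm_command --series '[[20,[-1,-3,2],0],[20,[-2,-6,4],0],[20,[-2,-7,6],0],[20,[-2,-7,8],0],[20,[-2,-7,8],0]]'

```text
t: 37.48
eef_pos: [0.4945, 0.2219, 0.1303]
tool_rot: [-0.002, 0.997, -0.079, 0.004]
contact_force: [1.9, -1.4, 26.2]
gripper_width: 0.33
```

```bash
python3 w.py w37
```

```text
t 37.525 tcp [0.4945 0.2219 0.1303] yaw -0.158 F [ 1.6 -1.5 25.7] g 27.8 q [-0.03  0.48 -0.64  1.95  0.39  0.82 -1.04]
```

View pics/w37.png

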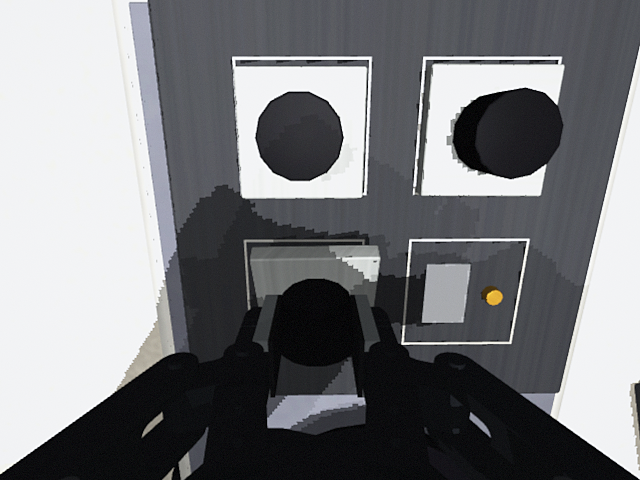

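Request:
arm_command --series '[[20,[-4,1,-5],0],[20,[-5,1,-5],0],[20,[-5,1,-5],0],[20,[-5,1,-2],0],[20,[-5,1,0],0],[20,[-5,1,1],0]]'

```text
t: 38.28
eef_pos: [0.4858, 0.2217, 0.128]
tool_rot: [-0.001, 0.997, -0.078, 0.001]
contact_force: [-5.9, 2.0, 25.9]
gripper_width: 0.325
```

```bash
python3 w.py w38
```

```text
t 38.325 tcp [0.4859 0.2218 0.1279] yaw -0.1566 F [-5.1  1.5 25.4] g 27.9 q [-0.03  0.48 -0.65  1.97  0.39  0.82 -1.05]
```

View pics/w38.png

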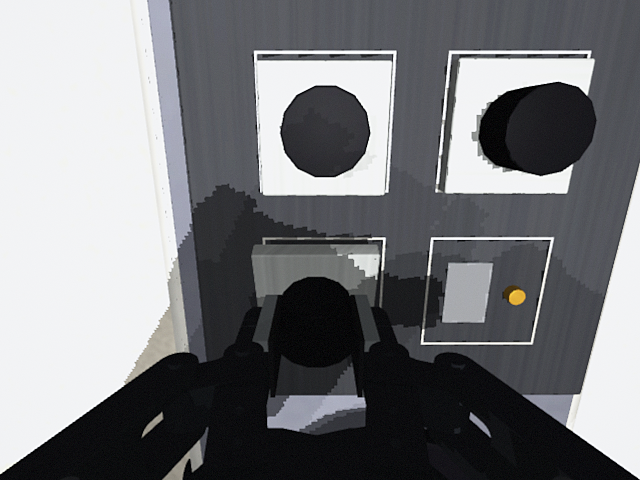

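Request:
arm_command --series '[[20,[1,0,-5],0],[20,[3,0,-5],0],[20,[3,0,-5],0],[20,[3,0,-5],0]]'

```text
t: 38.83
eef_pos: [0.4878, 0.2183, 0.1297]
tool_rot: [0.0, 0.997, -0.079, -0.001]
contact_force: [-0.8, -0.5, -0.3]
gripper_width: 0.326
```

```bash
python3 w.py w39
```

```text
t 38.875 tcp [0.4879 0.2184 0.1298] yaw -0.1581 F [-0.6  0.7 -0.8] g 27.9 q [-0.02  0.48 -0.65  1.96  0.38  0.83 -1.04]
```

View pics/w39.png

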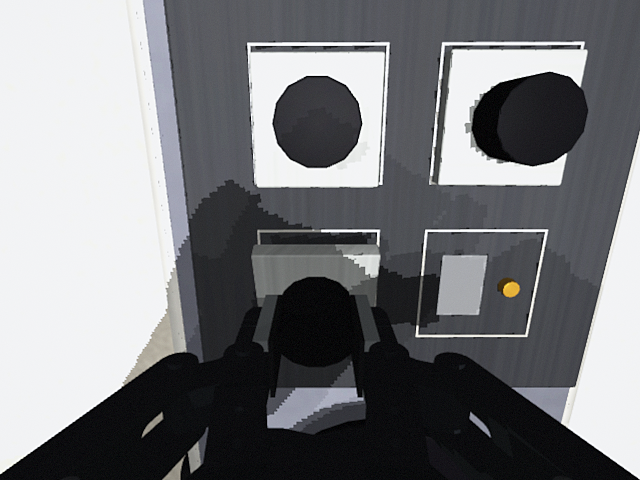

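Request:
arm_command --series '[[20,[1,-3,0],0],[20,[1,-3,2],0],[20,[1,-3,3],0],[32,[1,-3,2],0],[44,[1,-3,2],0],[46,[1,-3,-20],0],[46,[1,-3,-60],0],[46,[1,-3,-100],0]]'

```text
t: 39.88
eef_pos: [0.4893, 0.2213, 0.231]
tool_rot: [0.0, 0.997, -0.079, -0.001]
contact_force: [-0.2, 0.4, 0.3]
gripper_width: 0.541
```

```bash
python3 w.py w40;python3 -c "
from h import *
im=read_camera('side');crop(im,240,320,400,440,5,'pics/sd40.png')"
```

```text
t 39.925 tcp [0.4916 0.2231 0.2364] yaw -0.1579 F [1.4 1.4 2.8] g 45.9 q [ 0.04  0.35 -0.71  1.86  0.26  1.02 -0.94]
```

View pics/w40.png

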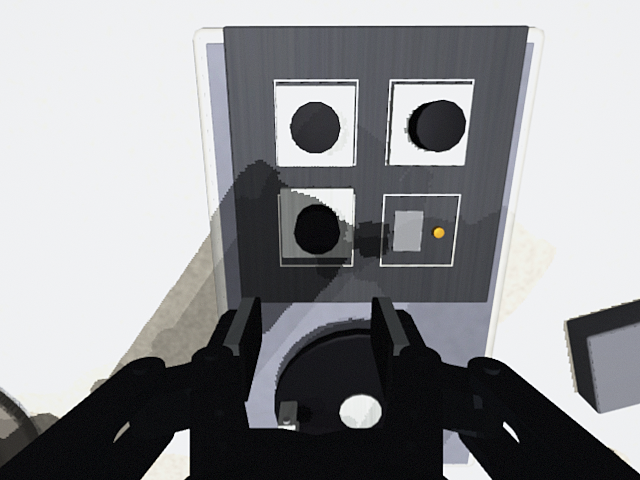

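View pics/sd40.png

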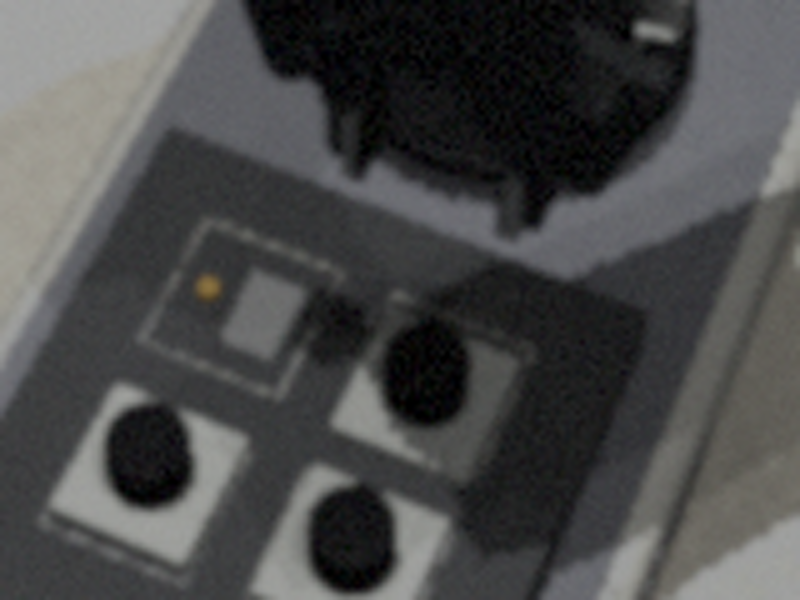

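Run:
```python
from plates import *
im=cv2.imread('pics/w40.png');crop(im,265,175,370,275,7,'pics/c40.png')
```

```text
(no output)
```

View pics/c40.png

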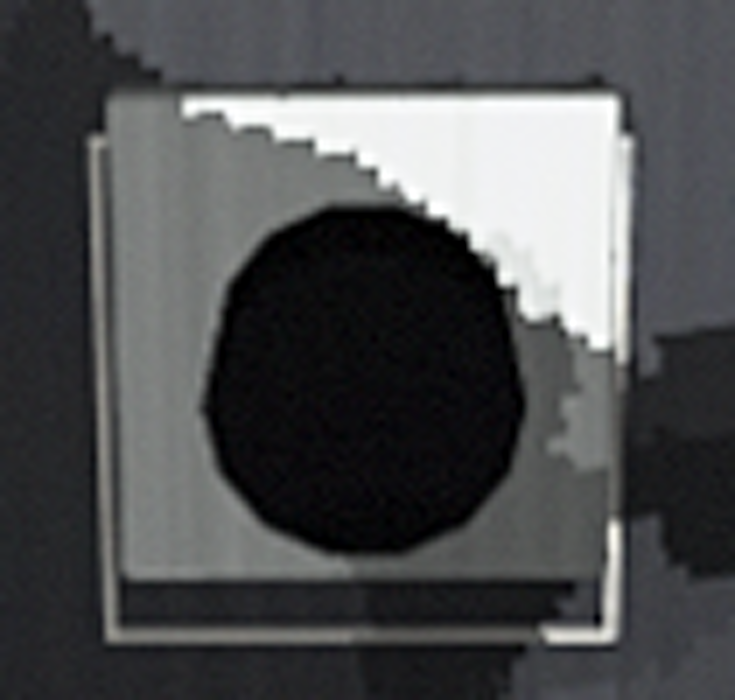

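Run:
```python
from plates import *
m=pickle.load(open('pics/w40.pkl','rb'))
g=lambda u,v:(265+(u+.5)/7-.5,175+(v+.5)/7-.5)
n=np.array([onz(m,*g(*q),.1) for q in [(95,140),(628,140),(612,637),(110,637)]])*1000
p=np.array([onz(m,*g(*q),.108) for q in [(107,95),(620,93),(608,575),(122,578)]])*1000
print(n.mean(0),p.mean(0),p.mean(0)-n.mean(0),[np.linalg.norm(p[i]-p[(i+1)%4]).round(1) for i in range(4)],[np.linalg.norm(n[i]-n[(i+1)%4]).round(1) for i in range(4)])
p_,R,o=tcp();print(1000*R.T@(p.mean(0)/1000-p_),np.arctan2(*(p[1]-p[0])[[1,0]]))
```

```text
[490.07978222 223.38884134 100.        ] [491.59386125 231.08895166 108.        ] [1.51407903 7.70011032 8.        ] [np.float64(49.0), np.float64(49.0), np.float64(49.2), np.float64(49.1)] [np.float64(52.8), np.float64(52.8), np.float64(52.9), np.float64(52.9)]
[ -2.0428436   -7.49381175 126.4205864 ] -0.15322500430953956
```

Request:
arm_command --series '[[46,[-1,-8,40],0],[46,[-1,-8,60],0],[46,[-1,-8,60],0],[46,[-1,-8,60],0]]' --squeeze 60

```text
t: 40.48
eef_pos: [0.4902, 0.2297, 0.1708]
tool_rot: [-0.0, 0.997, -0.079, 0.0]
contact_force: [0.1, 0.7, -0.1]
gripper_width: 0.536
```

```bash
python3 w.py w41;python3 -c "
from h import *
print(totool([.4914,.2305,.132]))"
```

```text
t 40.525 tcp [0.4904 0.2297 0.1711] yaw -0.1582 F [0.9 0.1 0.6] g 46.4 q [-0.01  0.43 -0.68  1.92  0.34  0.91 -1.02]
[ 0.8 -0.9 39.1]
```

View pics/w41.png

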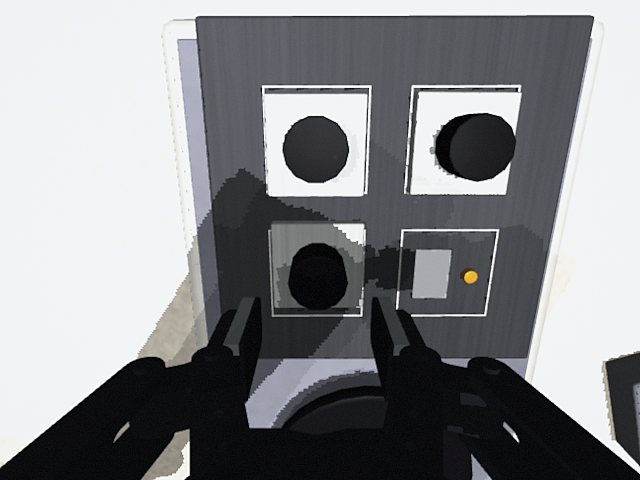

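Regripping plate 1's mount (318,272).

Request:
arm_command --series '[[46,[1,-1,20],0],[46,[1,-1,38],0],[46,[1,-1,38],0],[30,[1,-1,38],0],[20,[1,-1,38],0],[20,[1,-1,38],0],[20,[1,-1,38],0],[20,[1,-1,38],0]]'

```text
t: 41.52
eef_pos: [0.4912, 0.2305, 0.1326]
tool_rot: [-0.0, 0.997, -0.079, 0.0]
contact_force: [-0.1, -0.1, 2.7]
gripper_width: 0.319
```

Request:
arm_command --series '[[20,[0,0,-3],0],[20,[0,4,-3],0],[20,[0,7,-3],0],[20,[0,7,-3],0],[20,[0,7,-1],0]]'

```text
t: 42.15
eef_pos: [0.49, 0.2235, 0.1333]
tool_rot: [-0.0, 0.997, -0.079, 0.0]
contact_force: [0.1, 0.0, 0.0]
gripper_width: 0.317
```

```bash
python3 w.py w42
```

```text
t 42.2 tcp [0.4898 0.2234 0.133 ] yaw -0.158 F [ 0.1 -0.1 -1.5] g 26.9 q [-0.03  0.48 -0.65  1.95  0.39  0.84 -1.04]
```

View pics/w42.png

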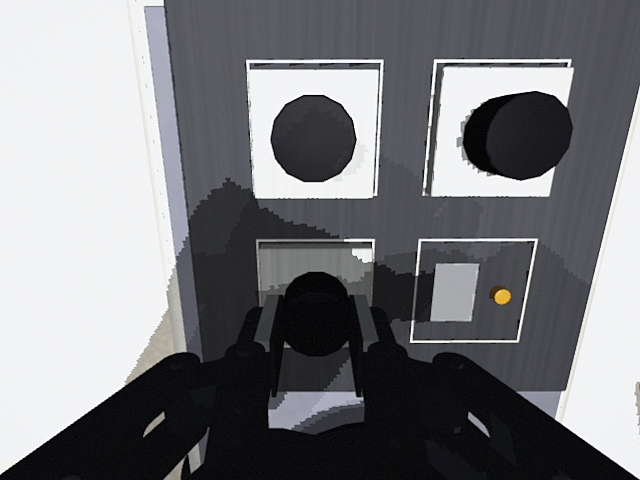

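Request:
arm_command --series '[[20,[0,2,0],0],[20,[0,2,1],0],[20,[0,2,3],0],[20,[0,2,4],0],[20,[0,2,4],0]]' --squeeze 80

```text
t: 42.82
eef_pos: [0.4897, 0.2213, 0.1325]
tool_rot: [0.001, 0.997, -0.079, 0.001]
contact_force: [-10.1, -7.8, 32.7]
gripper_width: 0.308
```

Request:
arm_command --series '[[20,[0,0,-2],0],[32,[0,0,-2],0],[44,[0,0,-2],0],[46,[0,0,-2],0],[46,[0,0,-30],0],[46,[0,0,-80],0],[46,[0,40,-130],0],[46,[0,40,-130],0]]'

```text
t: 43.82
eef_pos: [0.4853, 0.1803, 0.2624]
tool_rot: [-0.0, 0.997, -0.081, 0.003]
contact_force: [0.6, 0.9, -1.5]
gripper_width: 0.544
```

```bash
python3 w.py w43
python3 - <<'E'
from plates import *
im=cv2.imread('pics/w43.png');crop(im,200,0,480,230,2.8,'pics/c43.png')
E
```

```text
t 43.875 tcp [0.4843 0.1809 0.2606] yaw -0.1608 F [-0.1  0.5  0.4] g 45.7 q [ 0.14  0.28 -0.73  1.88  0.22  1.06 -0.84]
```

View pics/c43.png

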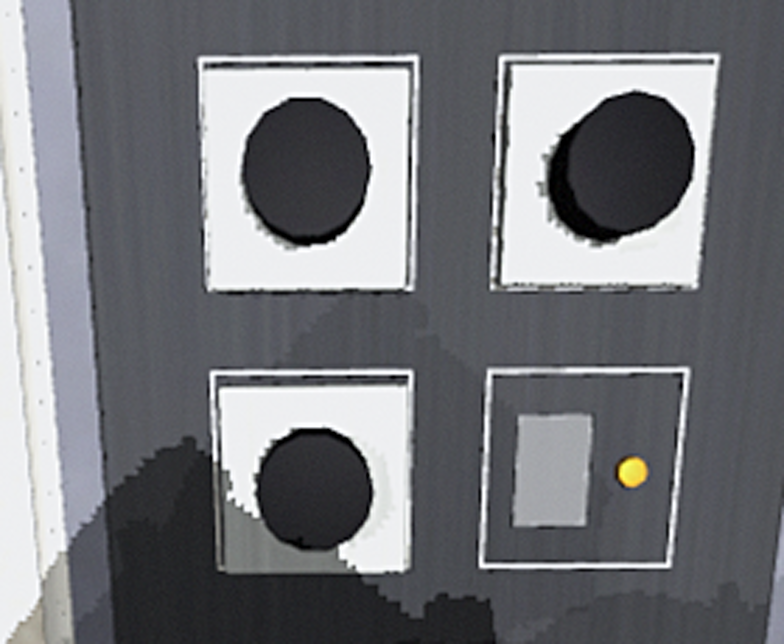

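All three plates are seated again and well centred. Now finding the handle again.

Run:
```python
from plates import *
m=pickle.load(open('pics/w31.pkl','rb'));im=cv2.imread('pics/w31.png')
crop(im,280,90,480,280,4,'pics/c31.png')
S=camera_model('scene')
pv=onz(m,305,190,.114);print('pv',pv)
c,d=ray(m,333,223)
for z in np.arange(.16,.2,.004):
    t=c+d*(z-c[2])/d[2];v=t-pv;print(round(z,3),t.round(4),np.linalg.norm(v).round(4),'elev',np.arcsin(v[2]/np.linalg.norm(v)).round(3))
print(totool([.47,.03,.28]))
```

```text
pv [0.4425636  0.06970464 0.114     ]
0.16 [0.4613 0.0541 0.16  ] 0.0521 elev 1.084
0.164 [0.4612 0.0552 0.164 ] 0.0553 elev 1.13
0.168 [0.461  0.0563 0.168 ] 0.0586 elev 1.171
0.172 [0.4609 0.0574 0.172 ] 0.0621 elev 1.207
0.176 [0.4608 0.0585 0.176 ] 0.0656 elev 1.239
0.18 [0.4606 0.0596 0.18  ] 0.0692 elev 1.266
0.184 [0.4605 0.0607 0.184 ] 0.0728 elev 1.291
0.188 [0.4604 0.0617 0.188 ] 0.0765 elev 1.313
0.192 [0.4602 0.0628 0.192 ] 0.0803 elev 1.332
0.196 [0.4601 0.0639 0.196 ] 0.0841 elev 1.349
0.2 [0.46  0.065 0.2  ] 0.0879 elev 1.364
[ 10.1 151.3 -19.4]
```

View pics/c31.png

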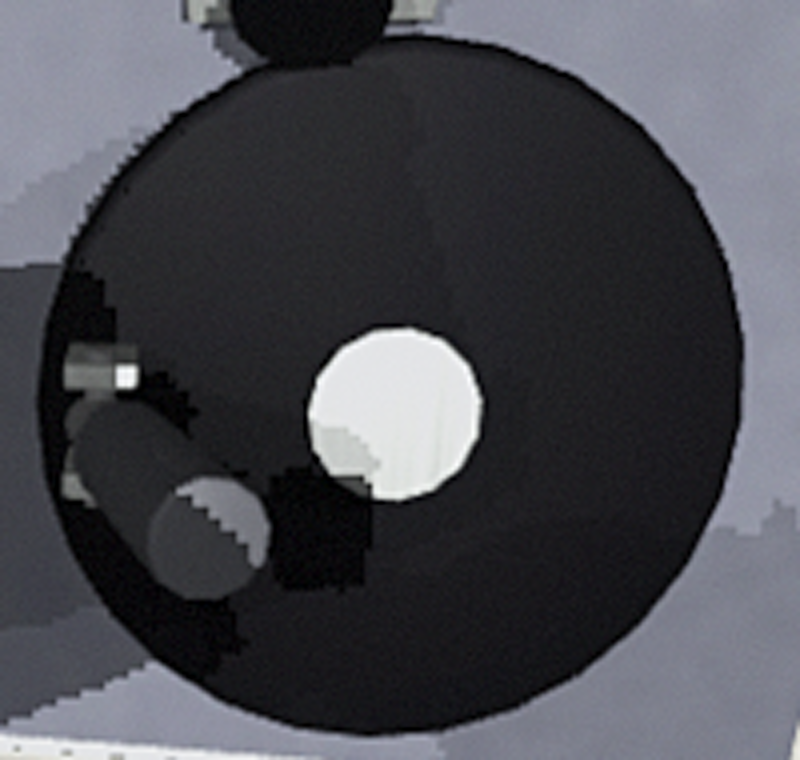

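Run:
```python
from h import *
print(totool([.45,.02,.28]),totool([.449,.067,.26]))
```

```text
[ -8.  164.3 -19.5] [-16.6 118.1   0.5]
```

Request:
arm_command --series '[[50,[-2,41,-20],-0.08],[50,[-4,82,-20],-0.16],[50,[-6,123,-20],-0.16],[50,[-8,162,-20],-0.16],[50,[-8,162,-20],-0.16],[50,[-8,162,-20],-0.16]]' --squeeze 60

```text
t: 44.62
eef_pos: [0.4497, 0.0243, 0.2784]
tool_rot: [-0.0, 1.0, 0.002, -0.001]
contact_force: [-0.2, -0.8, -0.1]
gripper_width: 0.586
```

```bash
python3 w.py w44
python3 - <<'E'
from h import *
print(totool([.449,.067,.26]))
crop(cv2.imread('pics/w44.png'),220,40,480,280,3,'pics/c44.png')
E
```

```text
t 44.675 tcp [0.4499 0.0247 0.2787] yaw 0.0041 F [ 0.2 -0.4  0.7] g 49.7 q [ 0.46  0.13 -0.69  1.99  0.09  1.05 -0.27]
[ -0.7 -42.3  18.7]
```

View pics/c44.png

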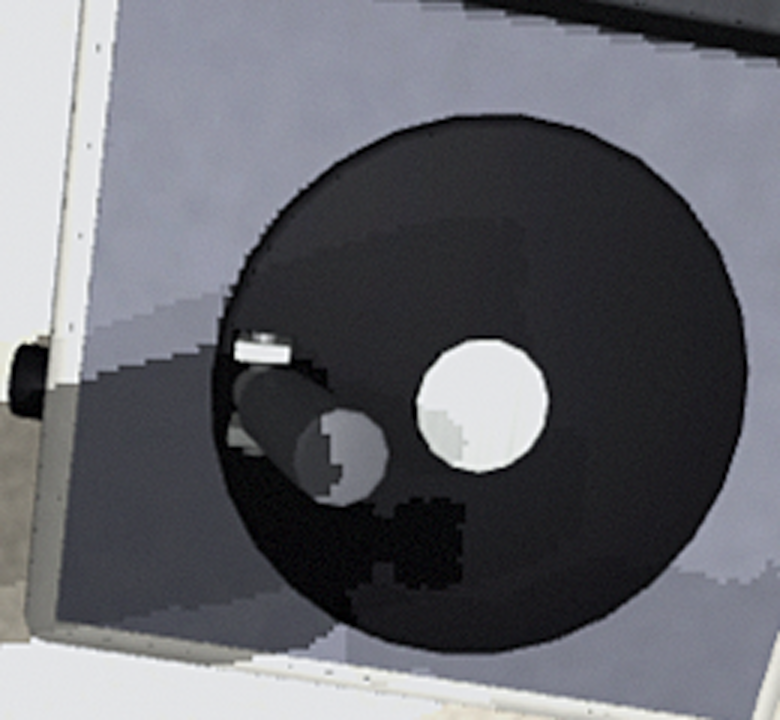

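Run:
```python
from plates import *
m=pickle.load(open('pics/w44.pkl','rb'));g=lambda u,v:(220+(u+.5)/3-.5,40+(v+.5)/3-.5)
print('pv',onz(m,*g(255,392),.114),'tip',onz(m,*g(340,457),.194),'hub',onz(m,*g(483,405),.094), 'prongs',onz(m,*g(263,351),.12),onz(m,*g(245,433),.12))
```

```text
pv [0.44091566 0.06556042 0.114     ] tip [0.45931865 0.06334622 0.194     ] hub [0.50295618 0.05979885 0.094     ] prongs [0.44313498 0.07638645 0.12      ] [0.43850358 0.05599034 0.12      ]
```

Request:
arm_command --series '[[50,[-1,-41,0],0],[50,[-1,-41,30],0],[50,[-1,-41,70],0],[50,[-1,-41,106],0],[35,[-1,-41,106],0],[20,[-1,-41,106],0],[10,[-3,-41,106],0],[10,[-5,-41,106],0]]'

```text
t: 45.68
eef_pos: [0.4432, 0.0653, 0.1738]
tool_rot: [-0.0, 1.0, 0.002, -0.001]
contact_force: [-2.2, 2.8, -7.9]
gripper_width: 0.208
```

```bash
python3 w.py w45
```

```text
t 45.725 tcp [0.4432 0.0652 0.1738] yaw 0.0034 F [-4.7  2.9 -4. ] g 17.7 q [ 0.33  0.28 -0.7   2.11  0.24  0.83 -0.51]
```

View pics/w45.png

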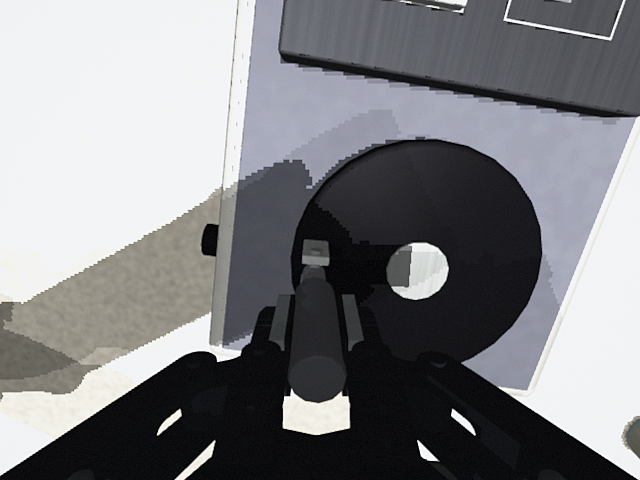

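```bash
cat > crank.py <<'E'
import numpy as np,sys
def rows(phi0,step,n,r0,r=58.,yaw=0.0):
    c=lambda ph,r:np.array([r*np.cos(ph-yaw),-r*np.sin(ph-yaw)])
    b=c(phi0,r0)
    return [[10,[int(x) for x in np.round(c(phi0-step*i,r)-b)]+[0],0] for i in range(1,n+1)]
if __name__=='__main__':
    from h import *
    p,R,o=tcp();C=np.array([.5025,.0605]);d=p[:2]-C;phi=np.arctan2(d[1],d[0]);y=np.arctan2(R[1,0],R[0,0])
    print('phi',phi.round(3),'r',np.linalg.norm(d).round(4),'yaw',y.round(3),'z',p[2].round(4),'F',np.round(o['contact_force'],1),'g',round(o['gripper_width']*85.4,1),'t',o['t'])
    print(rows(phi,float(sys.argv[1]),8,1000*np.linalg.norm(d),58.,y))
E
python3 crank.py .25
```

```text
phi 3.063 r 0.0595 yaw 0.003 z 0.1738 F [-4.7  2.9 -4. ] g 17.7 t 45.725
[[10, [4, -14, 0], 0], [10, [11, -27, 0], 0], [10, [20, -38, 0], 0], [10, [32, -46, 0], 0], [10, [46, -51, 0], 0], [10, [60, -53, 0], 0], [10, [74, -51, 0], 0], [10, [88, -46, 0], 0]]
```

Request:
arm_command --series '[[10,[4,-14,0],0],[10,[11,-27,0],0],[10,[20,-38,0],0],[10,[32,-46,0],0],[10,[32,-46,0],0]]'

```text
t: 46.35
eef_pos: [0.4772, 0.1133, 0.1739]
tool_rot: [-0.002, 1.0, 0.002, 0.001]
contact_force: [-0.3, 6.8, -10.6]
gripper_width: 0.206
```

```bash
python3 crank.py .25; python3 w.py w46
```

```text
phi 2.018 r 0.0586 yaw 0.004 z 0.1739 F [ -0.3   6.8 -10.6] g 17.6 t 46.35
[[10, [14, -4, 0], 0], [10, [28, -5, 0], 0], [10, [43, -2, 0], 0], [10, [56, 4, 0], 0], [10, [67, 13, 0], 0], [10, [76, 24, 0], 0], [10, [81, 38, 0], 0], [10, [83, 52, 0], 0]]
t 46.4 tcp [0.4771 0.1132 0.1739] yaw 0.0038 F [ -0.3   8.3 -11.2] g 17.4 q [ 0.23  0.35 -0.7   2.03  0.29  0.86 -0.62]
```

View pics/w46.png

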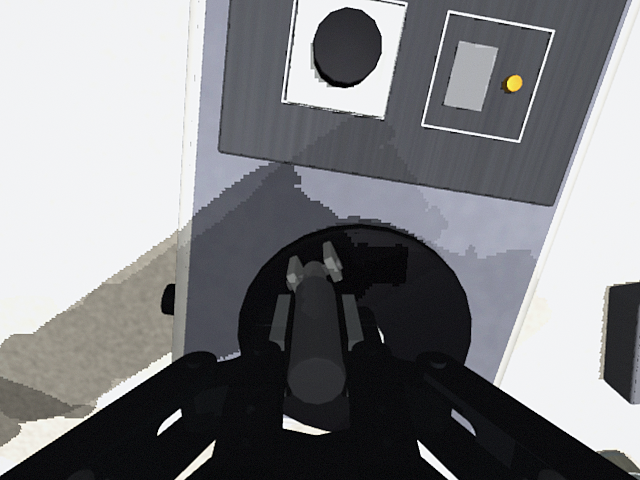

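Cranking works with the handle held; the clevis has moved to (315,268). Continuing, slightly wider and lower.

Request:
arm_command --series '[[10,[14,-6,1],0],[10,[28,-7,2],0],[10,[43,-4,2],0],[10,[57,3,2],0],[10,[69,12,2],0],[10,[78,24,2],0],[10,[83,38,2],0],[10,[85,52,2],0]]'

```text
t: 47.4
eef_pos: [0.5625, 0.0582, 0.1735]
tool_rot: [0.0, 1.0, 0.001, 0.0]
contact_force: [-9.4, 3.0, 14.9]
gripper_width: 0.207
```

```bash
python3 crank.py .25; python3 w.py w47
```

```text
phi -0.038 r 0.0601 yaw 0.002 z 0.1735 F [-9.4  3.  14.9] g 17.7 t 47.4
[[10, [-4, 14, 0], 0], [10, [-10, 27, 0], 0], [10, [-19, 39, 0], 0], [10, [-31, 48, 0], 0], [10, [-44, 53, 0], 0], [10, [-58, 56, 0], 0], [10, [-73, 54, 0], 0], [10, [-86, 49, 0], 0]]
t 47.45 tcp [0.5624 0.0558 0.1734] yaw -0.0006 F [-9.9  0.4 19.7] g 17.9 q [ 0.29  0.46 -0.64  1.86  0.34  0.93 -0.51]
```

View pics/w47.png

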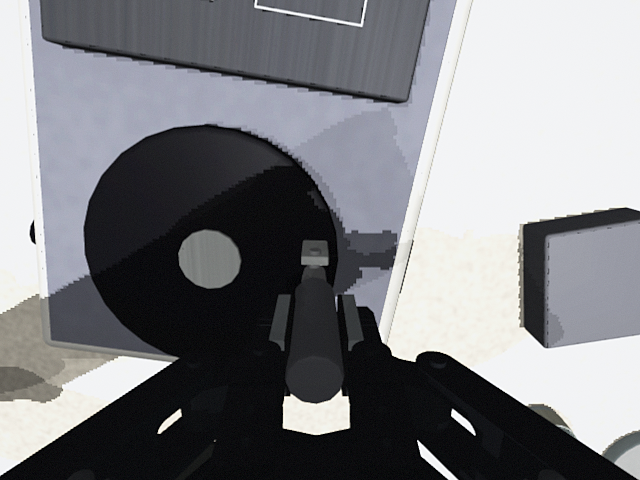

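Request:
arm_command --series '[[10,[-6,12,-1],0],[10,[-12,26,-2],0],[10,[-21,38,-2],0],[10,[-33,48,-2],0],[10,[-46,54,-2],0],[10,[-60,56,-2],0],[10,[-74,55,-2],0],[10,[-87,50,-2],0]]'

```text
t: 48.45
eef_pos: [0.4743, 0.0073, 0.1739]
tool_rot: [0.001, 1.0, 0.0, 0.0]
contact_force: [0.3, -3.9, 6.9]
gripper_width: 0.206
```

```bash
python3 crank.py .25; python3 w.py w48
```

```text
phi -2.058 r 0.0602 yaw 0.001 z 0.1739 F [ 0.3 -3.9  6.9] g 17.6 t 48.45
[[10, [-11, -10, 0], 0], [10, [-20, -21, 0], 0], [10, [-27, -34, 0], 0], [10, [-30, -48, 0], 0], [10, [-29, -63, 0], 0], [10, [-25, -77, 0], 0], [10, [-17, -89, 0], 0], [10, [-7, -99, 0], 0]]
t 48.5 tcp [0.4724 0.0085 0.1739] yaw 0.0025 F [-3.4 -4.2 11.9] g 17.3 q [ 0.43  0.31 -0.68  2.06  0.26  0.85 -0.4 ]
```

View pics/w48.png

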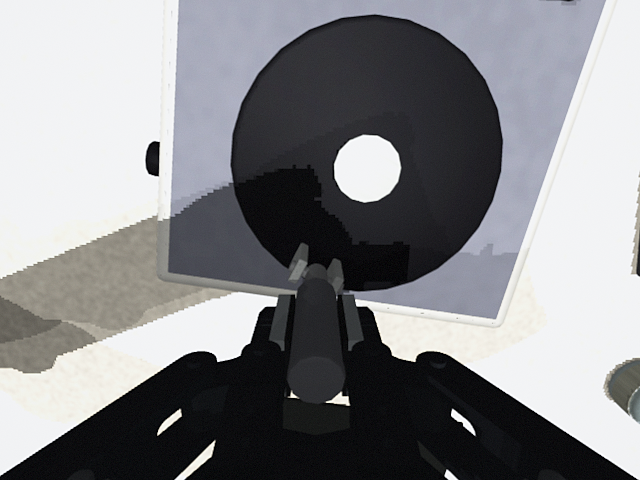

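Request:
arm_command --series '[[10,[-11,-10,0],0],[10,[-20,-21,0],0],[10,[-27,-34,0],0],[10,[-30,-48,0],0],[10,[-29,-63,0],0],[10,[-25,-77,0],0],[10,[-17,-89,0],0],[10,[-7,-99,0],0]]'

```text
t: 49.5
eef_pos: [0.4662, 0.1086, 0.1739]
tool_rot: [0.0, 1.0, 0.002, -0.001]
contact_force: [-1.2, -3.5, 9.3]
gripper_width: 0.209
```

```bash
python3 crank.py .25; python3 w.py w49
```

```text
phi 2.217 r 0.0602 yaw 0.004 z 0.1739 F [-1.2 -3.5  9.3] g 17.8 t 49.5
[[10, [14, -5, 0], 0], [10, [28, -9, 0], 0], [10, [42, -9, 0], 0], [10, [56, -6, 0], 0], [10, [69, 1, 0], 0], [10, [80, 10, 0], 0], [10, [88, 22, 0], 0], [10, [93, 36, 0], 0]]
t 49.55 tcp [0.4679 0.1098 0.174 ] yaw 0.0043 F [1.8 1.4 3. ] g 17.4 q [ 0.25  0.34 -0.72  2.05  0.29  0.86 -0.63]
```

View pics/w49.png

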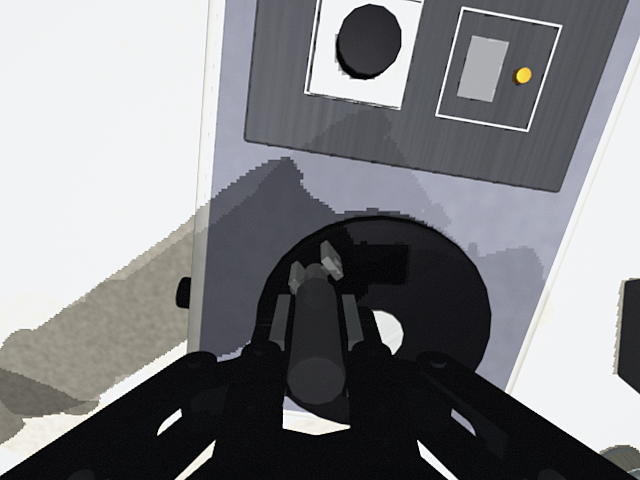

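Request:
arm_command --series '[[10,[14,-6,0],0],[10,[28,-10,0],0],[10,[42,-10,0],0],[10,[57,-7,0],0]]'

```text
t: 50.05
eef_pos: [0.5236, 0.1161, 0.1739]
tool_rot: [-0.0, 1.0, 0.002, -0.001]
contact_force: [-4.0, -0.9, 9.8]
gripper_width: 0.205
```

```bash
python3 crank.py .2
```

```text
phi 1.208 r 0.0595 yaw 0.004 z 0.1739 F [-4.  -0.9  9.8] g 17.5 t 50.05
[[10, [10, 7, 0], 0], [10, [19, 14, 0], 0], [10, [26, 23, 0], 0], [10, [32, 33, 0], 0], [10, [35, 44, 0], 0], [10, [37, 55, 0], 0], [10, [36, 67, 0], 0], [10, [32, 78, 0], 0]]
```

Request:
arm_command --series '[[10,[10,6,0],0],[10,[19,13,0],0],[10,[27,22,0],0]]'

```text
t: 50.42
eef_pos: [0.551, 0.0945, 0.1739]
tool_rot: [-0.001, 1.0, 0.002, -0.0]
contact_force: [-1.6, 2.0, 7.0]
gripper_width: 0.206
```

```bash
python3 crank.py .2; python3 w.py w50;  python3 -c "
from h import *
im=read_camera('side');crop(im,200,300,400,450,4,'pics/sd50.png')"
```

```text
phi 0.611 r 0.0592 yaw 0.004 z 0.1739 F [-1.6  2.   7. ] g 17.6 t 50.425
[[10, [5, 11, 0], 0], [10, [8, 22, 0], 0], [10, [9, 33, 0], 0], [10, [8, 45, 0], 0], [10, [5, 56, 0], 0], [10, [-1, 66, 0], 0], [10, [-8, 75, 0], 0], [10, [-17, 82, 0], 0]]
t 50.475 tcp [0.5523 0.0925 0.174 ] yaw 0.0022 F [0.9 0.2 6.8] g 17.5 q [ 0.25  0.45 -0.67  1.87  0.34  0.93 -0.58]
```

View pics/sd50.png

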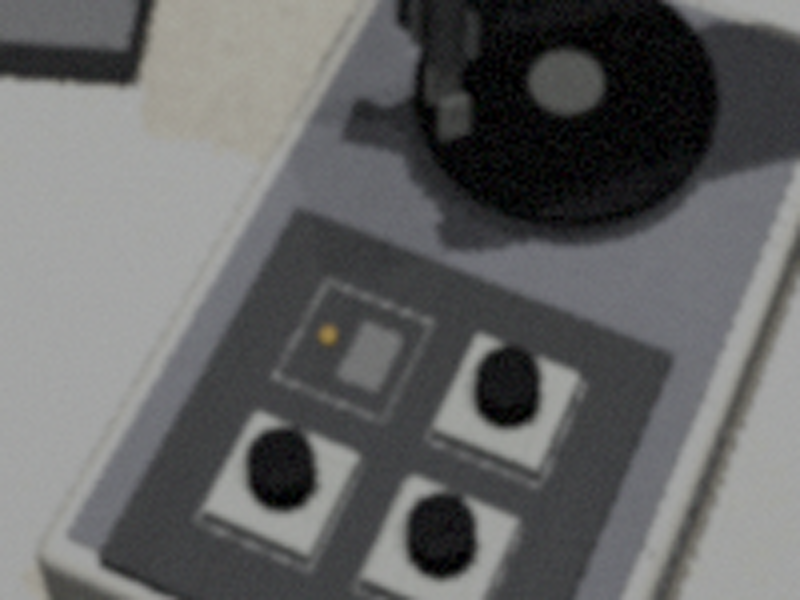

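The carrier is almost down and the plates are still in place. Slower towards the stop.

Request:
arm_command --series '[[10,[5,11,0],0],[10,[8,22,0],0],[10,[10,33,0],0],[10,[10,33,0],0]]'

```text
t: 51.02
eef_pos: [0.5568, 0.08, 0.174]
tool_rot: [-0.012, 1.0, 0.009, -0.002]
contact_force: [-11.5, 44.9, 0.6]
gripper_width: 0.204
```

```bash
python3 crank.py .15
```

```text
phi 0.345 r 0.0577 yaw 0.019 z 0.174 F [-11.5  44.9   0.6] g 17.5 t 51.025
[[10, [2, 8, 0], 0], [10, [3, 17, 0], 0], [10, [3, 26, 0], 0], [10, [1, 34, 0], 0], [10, [-2, 42, 0], 0], [10, [-6, 50, 0], 0], [10, [-11, 57, 0], 0], [10, [-17, 63, 0], 0]]
```

45 N tangential resistance at φ≈0.35: the end stop. Easing off the preload.

Request:
arm_command --series '[[10,[0,-6,0],0],[10,[0,-10,0],0],[10,[0,-10,0],0],[10,[0,-10,0],0]]'

```text
t: 51.52
eef_pos: [0.5571, 0.0814, 0.174]
tool_rot: [-0.006, 1.0, 0.006, -0.003]
contact_force: [-12.3, 25.7, 8.7]
gripper_width: 0.21
```

```bash
python3 crank.py .15; python3 w.py w51
```

```text
phi 0.366 r 0.0584 yaw 0.013 z 0.174 F [-12.3  25.7   8.7] g 17.9 t 51.525
[[10, [2, 9, 0], 0], [10, [3, 17, 0], 0], [10, [3, 26, 0], 0], [10, [1, 34, 0], 0], [10, [-1, 43, 0], 0], [10, [-5, 50, 0], 0], [10, [-10, 57, 0], 0], [10, [-16, 64, 0], 0]]
t 51.575 tcp [0.5571 0.0814 0.174 ] yaw 0.0127 F [-13.   25.6   8.9] g 18.1 q [ 0.28  0.46 -0.67  1.86  0.33  0.94 -0.53]
```

View pics/w51.png

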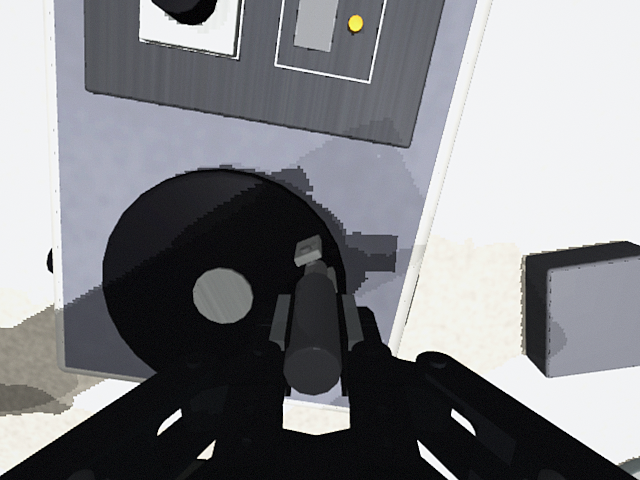

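Request:
arm_command --series '[[10,[-2,-5,0],0],[10,[-2,-5,0],0.17],[10,[-2,-5,0],0.34],[10,[-2,-5,0],0.51],[10,[-2,-5,0],0.68],[10,[-2,-5,0],0.85],[10,[-2,-5,0],1.02],[10,[-2,-5,0],1.22]]' --squeeze 30

```text
t: 52.58
eef_pos: [0.5552, 0.0831, 0.1739]
tool_rot: [-0.002, 0.824, -0.566, -0.005]
contact_force: [-13.5, 18.5, 12.6]
gripper_width: 0.203
```

```bash
python3 crank.py .15; python3 w.py w52
```

```text
phi 0.405 r 0.0574 yaw -1.204 z 0.1739 F [-13.5  18.5  12.6] g 17.4 t 52.575
[[10, [9, 0, 0], 0], [10, [17, 1, 0], 0], [10, [25, 4, 0], 0], [10, [33, 8, 0], 0], [10, [40, 13, 0], 0], [10, [46, 20, 0], 0], [10, [51, 27, 0], 0], [10, [55, 34, 0], 0]]
t 52.625 tcp [0.5552 0.0831 0.1739] yaw -1.2123 F [-13.   18.1  13.4] g 17.4 q [ 0.07  0.41 -0.4   1.88  0.19  0.9  -1.64]
```

View pics/w52.png

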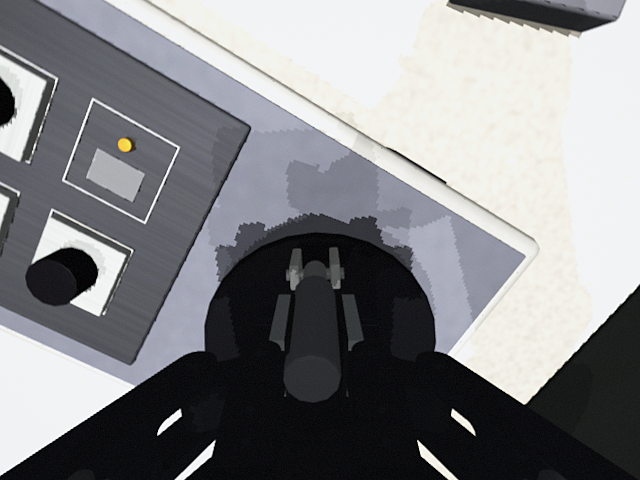

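Request:
arm_command --series '[[10,[-4,8,0],0],[10,[-4,15,2],0],[10,[-4,22,5],0],[10,[-4,29,8],0],[10,[-4,35,12],0],[10,[-4,41,17],0],[10,[-4,41,17],0]]'

```text
t: 53.5
eef_pos: [0.5202, 0.0688, 0.1575]
tool_rot: [-0.003, 0.825, -0.565, -0.001]
contact_force: [-0.9, 11.7, 5.6]
gripper_width: 0.204
```

```bash
python3 w.py w53
```

```text
t 53.55 tcp [0.5202 0.0688 0.1575] yaw -1.2007 F [-1.3 10.2  7.1] g 17.6 q [ 0.09  0.37 -0.41  1.98  0.19  0.82 -1.62]
```

View pics/w53.png

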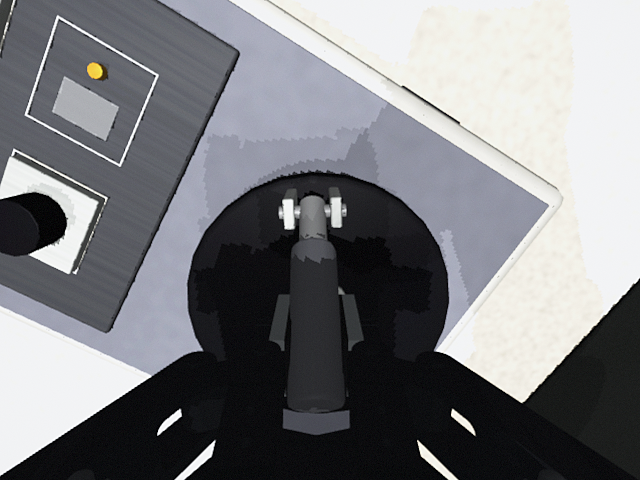

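The handle is folding in: its tip is at (316,395) and the clevis at (313,212). Continuing down.

Request:
arm_command --series '[[10,[-1,5,6],0],[10,[-1,9,12],0],[10,[-1,12,18],0],[10,[-1,15,25],0],[10,[-1,16,32],0],[10,[-1,17,38],0],[10,[-1,17,41],0],[10,[-1,17,41],0]]'

```text
t: 54.55
eef_pos: [0.5051, 0.0624, 0.1161]
tool_rot: [-0.003, 0.825, -0.565, 0.0]
contact_force: [4.7, 9.5, 0.6]
gripper_width: 0.21
```

```bash
python3 w.py w54
```

```text
t 54.6 tcp [0.5051 0.0623 0.1161] yaw -1.2018 F [ 3.7 10.   0.3] g 17.0 q [ 0.08  0.41 -0.39  2.05  0.23  0.72 -1.65]
```

View pics/w54.png

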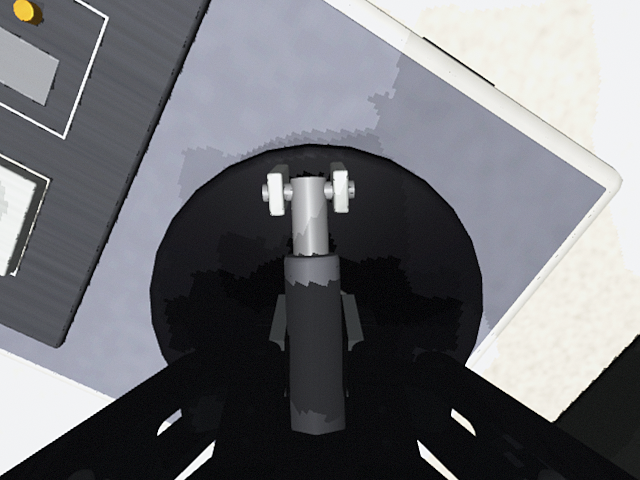

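Request:
arm_command --series '[[10,[0,0,2],0],[10,[0,0,4],0],[10,[0,0,4],0],[10,[0,0,4],0]]'

```text
t: 55.1
eef_pos: [0.5055, 0.0625, 0.1133]
tool_rot: [-0.003, 0.825, -0.565, 0.001]
contact_force: [-0.4, 9.6, 13.9]
gripper_width: 0.204
```

Request:
arm_command --series '[[10,[-2,0,2],0],[22,[-2,0,2],0],[30,[-2,0,1],0],[44,[-2,0,0],0],[46,[-2,0,0],0],[46,[-2,0,-30],0],[46,[-2,0,-80],0],[46,[-2,30,-130],0]]'

```text
t: 56.1
eef_pos: [0.4751, 0.05, 0.242]
tool_rot: [-0.0, 0.824, -0.567, -0.001]
contact_force: [0.8, -2.0, 1.3]
gripper_width: 0.536
```

Request:
arm_command --series '[[46,[0,30,-30],0],[46,[0,60,-60],0],[46,[0,60,-60],0],[46,[0,60,-60],0]]'

```text
t: 56.6
eef_pos: [0.4188, 0.0281, 0.3005]
tool_rot: [0.0, 0.824, -0.567, -0.0]
contact_force: [-0.1, 0.6, 0.8]
gripper_width: 0.54
```

```bash
python3 w.py w55; python3 -c "
from h import *
im=read_camera('scene');cv2.imwrite('pics/scene55.png',im);crop(im,280,80,480,230,4,'pics/sc55.png')
im=read_camera('side');cv2.imwrite('pics/side55.png',im);crop(im,200,270,430,470,3,'pics/sd55.png')"
```

```text
t 56.65 tcp [0.4189 0.0282 0.3002] yaw -1.2053 F [ 0.1 -0.1 -0.2] g 46.0 q [ 0.22  0.02 -0.44  2.03  0.01  1.09 -1.42]
```

View pics/w55.png

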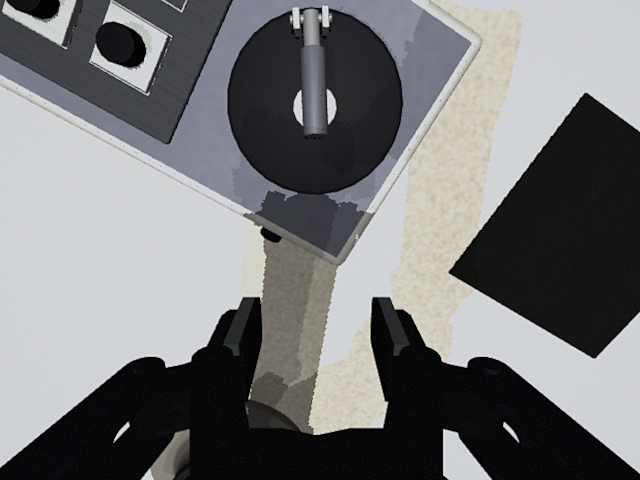

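View pics/sc55.png

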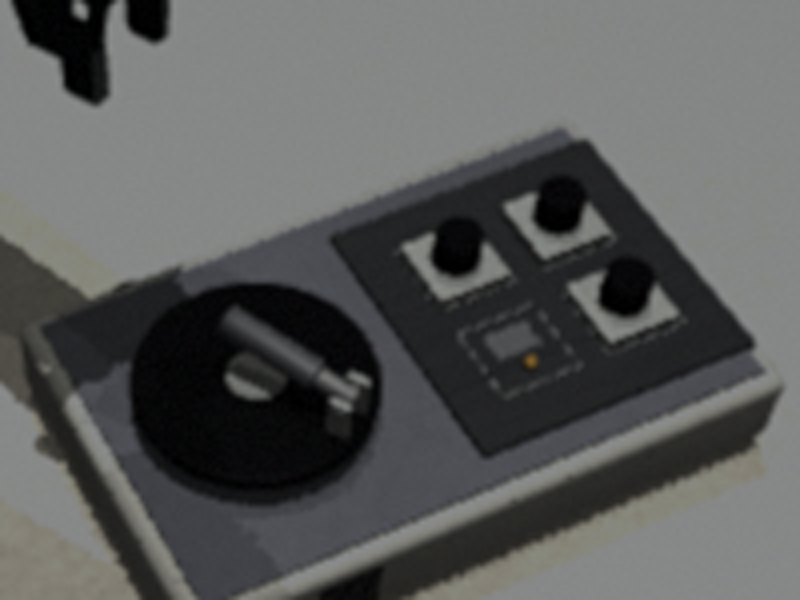

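View pics/sd55.png

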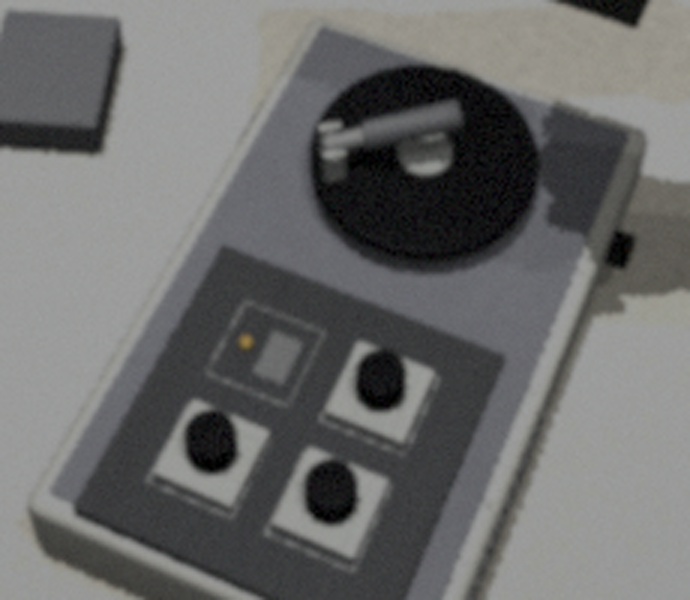

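Run:
```python
from h import *
S=camera_model('scene');D=camera_model('side')
c2=lambda u,v:(S,280+(u+.5)/4-.5,80+(v+.5)/4-.5)
c3=lambda u,v:(D,200+(u+.5)/3-.5,270+(v+.5)/3-.5)
def T(n,a,b):
    X,r=tri([c2(*a),c3(*b)]);print(n,X.round(4),r[0]);return X
T('cw',(333,240),(505,353));T('fw',(487,453),(221,248));T('far',(753,347),(78,508));T('pinC',(531,361),(246,342))
t=T('tip',(232,318),(458,113));p=T('pivot',(343,400),(332,150));v=t-p;print(np.linalg.norm(v),np.arctan2(v[2],np.hypot(*v[:2])))
for n,a,b in (('A',(463,228),(378,362)),('B',(562,188),(330,475)),('D',(630,270),(212,424))): T('mounttop '+n,a,b)
```

```text
cw [0.4268 0.1752 0.0735] [-0.5 -0.2]
fw [0.6112 0.149  0.0741] [0.4 0.2]
far [0.6396 0.3314 0.0701] [-0.2 -0.1]
pinC [0.5762 0.2106 0.0788] [0.2 0.1]
tip [0.4849 0.0548 0.1371] [-0.2 -0.1]
pivot [0.5557 0.0843 0.1129] [0.9 0.4]
0.08041853645485487 0.30494806894783466
mounttop A [0.4931 0.221  0.1126] [0.2 0.1]
mounttop B [0.5016 0.2927 0.1101] [0.4 0.1]
mounttop D [0.5738 0.2816 0.1104] [0. 0.]
```

The carrier measures about 73 mm high and the mounts are right, but the handle tip triangulates a little high (0.137). I'll take a better look and press gently down on the handle with closed fingers to be sure.

Run:
```python
from plates import *
im=cv2.imread('pics/w55.png');crop(im,220,0,410,200,4,'pics/c55.png')
print(totool([.489,.055,.18]))
```

```text
[  0.3 -75.2 119.9]
```

View pics/c55.png

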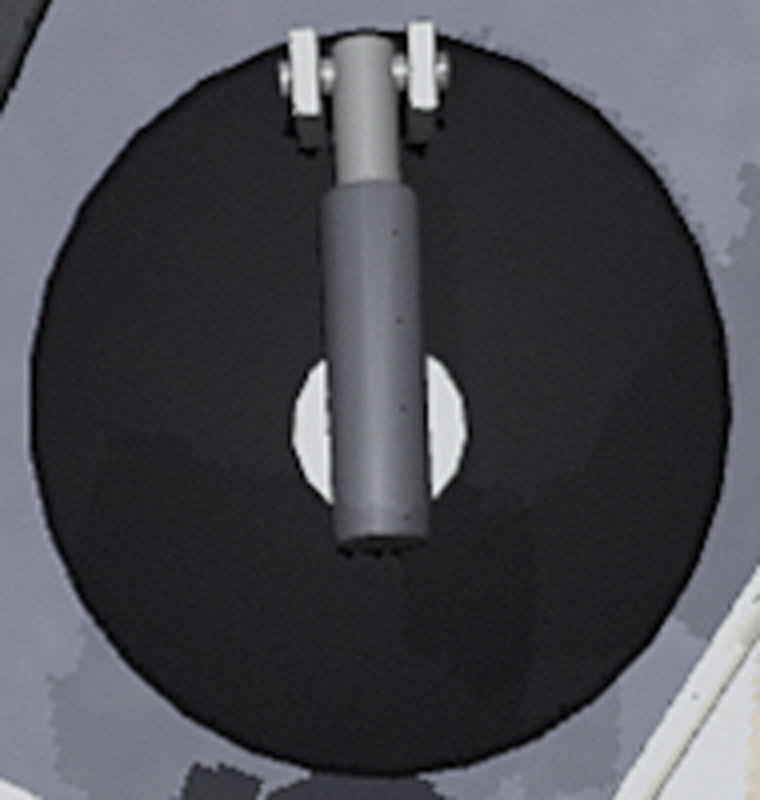

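Request:
arm_command --series '[[0,[0,-40,30],0],[0,[0,-75,60],0],[0,[0,-75,100],0],[0,[0,-75,125],0],[0,[0,-75,140],0],[0,[0,-75,140],0],[0,[0,-75,140],0]]'

```text
t: 57.62
eef_pos: [0.4898, 0.0552, 0.1621]
tool_rot: [-0.001, 0.824, -0.567, 0.0]
contact_force: [0.3, 0.3, 1.2]
gripper_width: -0.002
```

```bash
python3 w.py w56
```

```text
t 57.675 tcp [0.4899 0.0551 0.1623] yaw -1.2056 F [ 0.2 -0.1  1.6] g 0.0 q [ 0.13  0.32 -0.44  2.04  0.19  0.81 -1.62]
```

View pics/w56.png

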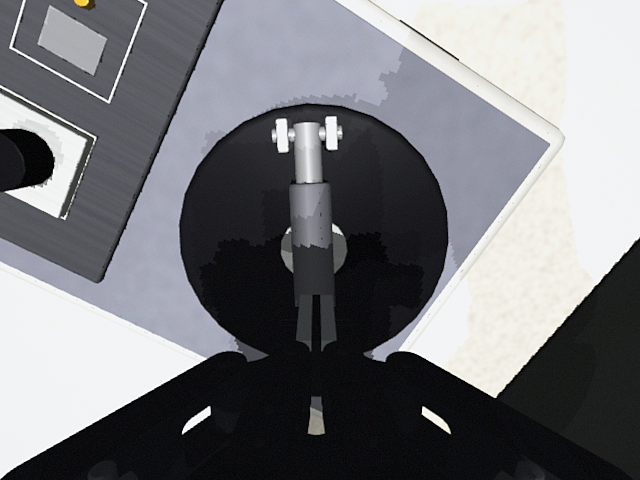

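Closed fingertips are over the sleeve end (317,300). Lowering in small steps.

Request:
arm_command --series '[[0,[0,0,6],0],[0,[0,0,12],0],[0,[0,0,16],0],[0,[0,0,19],0],[0,[0,0,19],0]]'

```text
t: 58.3
eef_pos: [0.4889, 0.0546, 0.1431]
tool_rot: [0.001, 0.824, -0.567, 0.0]
contact_force: [-5.7, -2.3, 14.6]
gripper_width: -0.005
```

15 N is about 1.1 N m at the pivot, far above the 0.12 N m friction, and the handle did not move. It is on its folded stop. Retreating.

Request:
arm_command --series '[[0,[0,0,-20],0],[0,[0,0,-60],0],[0,[0,30,-100],0],[0,[0,70,-140],0],[0,[0,70,-140],0],[0,[0,70,-140],0]]'

```text
t: 59.05
eef_pos: [0.424, 0.03, 0.282]
tool_rot: [-0.0, 0.824, -0.567, 0.0]
contact_force: [-0.1, 0.7, 0.3]
gripper_width: -0.003
```

```bash
python3 w.py w57; python3 -c "
from plates import *
m=pickle.load(open('pics/w57.pkl','rb'))
im=read_camera('scene');cv2.imwrite('pics/scene57.png',im)
im=read_camera('side');crop(im,200,270,430,470,3,'pics/sd57.png')"
```

```text
t 59.1 tcp [0.4239 0.0301 0.2815] yaw -1.2052 F [ 0.8  0.8 -0.6] g 0.2 q [ 0.24  0.05 -0.47  2.05  0.03  1.05 -1.44]
```

View pics/scene57.png

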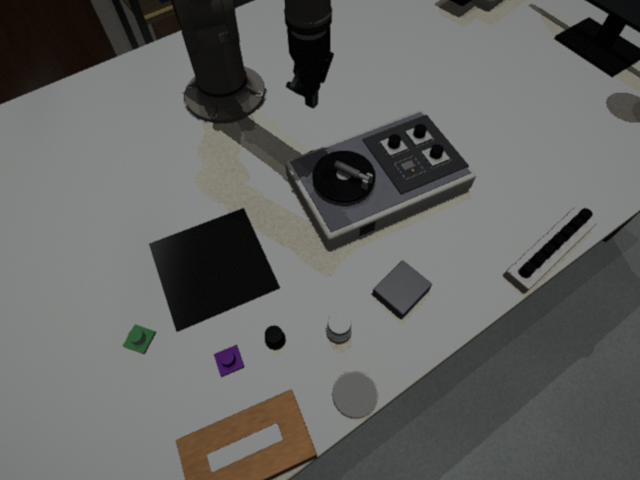

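View pics/sd57.png

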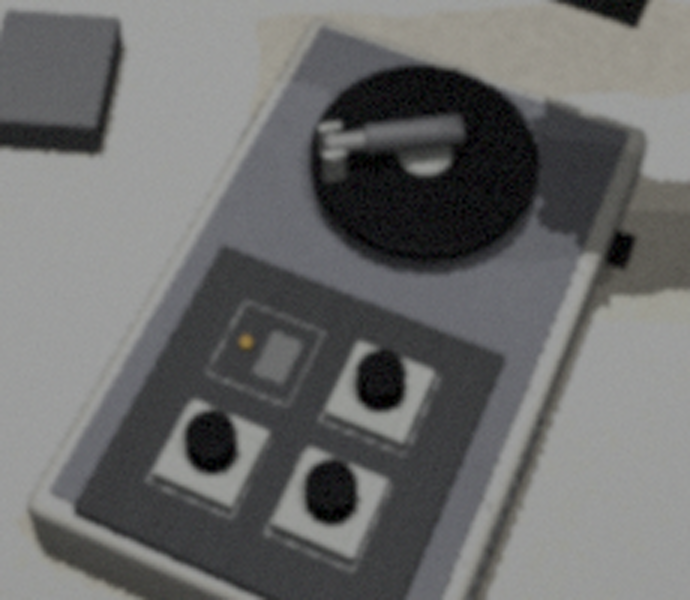

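View pics/w57.png

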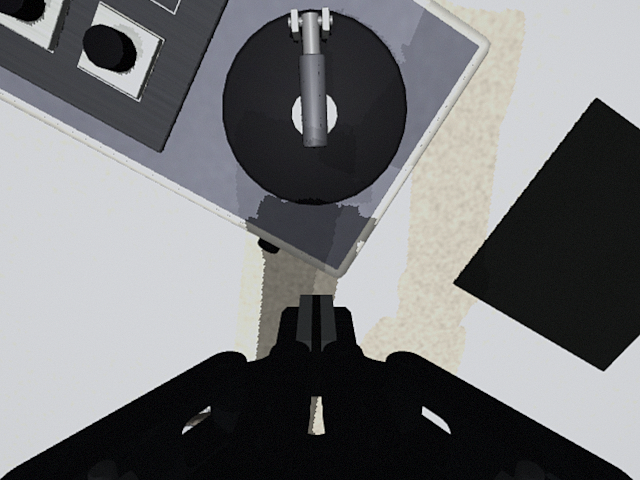

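The side view shows the press did lower the tip a bit further. Triangulating it again.

Run:
```python
from plates import *
S=camera_model('scene');im=cv2.imread('pics/scene57.png')
crop(im,305,145,385,205,9,'pics/z57.png')
sd=cv2.imread('pics/sd57.png');crop(sd,300,90,490,190,4,'pics/y57.png')
```

```text
(no output)
```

View pics/z57.png

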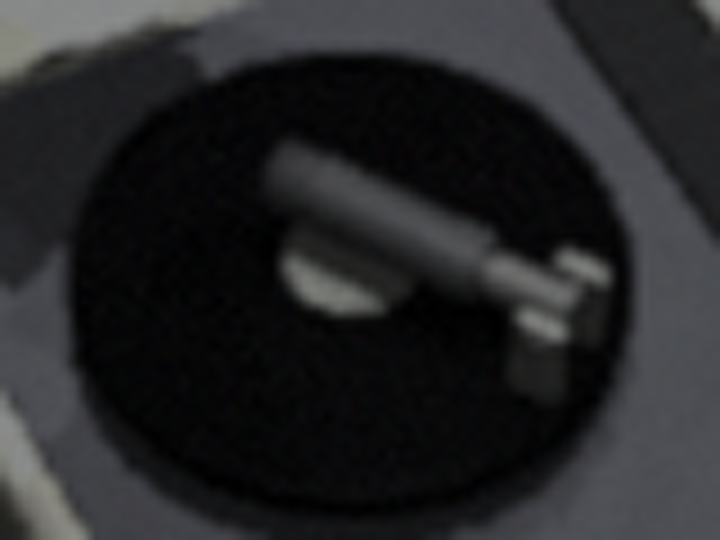

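View pics/y57.png

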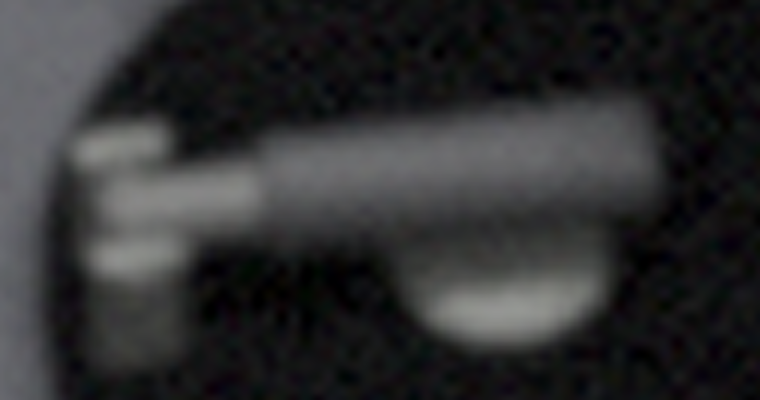

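Run:
```python
from h import *
S=camera_model('scene');D=camera_model('side')
s=lambda u,v:(S,305+(u+.5)/9-.5,145+(v+.5)/9-.5)
def d(u,v):
    a=300+(u+.5)/4-.5;b=90+(v+.5)/4-.5;return (D,200+(a+.5)/3-.5,270+(b+.5)/3-.5)
a,r=tri([s(278,172),d(655,148)]);b,r2=tri([s(487,268),d(265,185)]);v=a-b
print(a,r,b,r2,np.linalg.norm(v),np.arctan2(v[2],np.hypot(*v[:2])))
# predicted pixels for elevation 0 / .15 / .3
C=np.array([.5025,.0605]);ph=.37;u=np.array([np.cos(ph),np.sin(ph)])
for th in (0,.1,.2,.3):
    out=[]
    for L in (83,21):
        X=np.r_[C+u*(.06-L/1000*np.cos(th)),.114+L/1000*np.sin(th)]
        pd=proj(D,X);ps=proj(S,X);out+=[((ps-[305,145]+.5)*9).round(0),((((pd-[200,270]+.5)*3)-[300,90])*4).round(0)]
    print(th,out)
```

```text
[0.48118857 0.05163225 0.11987251] [array([-0.2, -0.1]), array([-0.3,  0.1])] [0.53811463 0.07567688 0.12163391] [array([0., 0.]), array([ 0., -0.])] 0.06182089715812555 -0.028495732398041207
0 [array([278., 185.]), array([650., 175.]), array([484., 291.]), array([262., 208.])]
0.1 [array([280., 165.]), array([651., 144.]), array([485., 286.]), array([262., 200.])]
0.2 [array([284., 146.]), array([646., 113.]), array([487., 282.]), array([260., 192.])]
0.3 [array([292., 128.]), array([636.,  84.]), array([489., 278.]), array([257., 185.])]
```

The sleeve now measures level (-0.03 rad). A last check that the wheel has not backed off since it hit the stop: compare clevis positions.

Run:
```python
from plates import *
C=np.array([.5025,.0605])
for n,a,b in (('w51',None,None),('w53',(288,213),(336,212)),('w54',(276,193),(342,190)),('w55',(296,20),(326,18)),('w57',(296,26),(326,24))):
    if a is None: continue
    m=pickle.load(open(f'pics/{n}.pkl','rb'));A=onz(m,*a,.12);B=onz(m,*b,.12);e=B-A;mid=(A+B)/2-np.r_[C,.12]
    print(n,'phi',np.arctan2(mid[1],mid[0]).round(3),'r',np.hypot(*mid[:2]).round(4),'prong dir+90',(np.arctan2(e[1],e[0])+np.pi/2).round(3))
m=pickle.load(open('pics/w51.pkl','rb'));X=onz(m,309,248,.12)[:2]-C;print('w51 visible prong',np.arctan2(X[1],X[0]),np.hypot(*X))
```

```text
w53 phi 0.41 r 0.0586 prong dir+90 0.393
w54 phi 0.405 r 0.059 prong dir+90 0.416
w55 phi 0.404 r 0.0583 prong dir+90 0.425
w57 phi 0.398 r 0.0563 prong dir+90 0.425
w51 visible prong 0.6344577790239627 0.06294236037173562
```

```bash
python3 -c "
from station import bot
print(bot.hand_in())"
```

```text
the job is handed in; nothing more can be done
None
```

The job is handed in, at about 59 s of the 210 s allowed. `hand_in` reports no verdict, so everything below is from my own checks.

**What I did**
- I seated the three grey plates found on the mat in three of the four nests and pressed each one down until it bottomed, at 25–42 N measured.
- I swung the handle upright, cranked the wheel clockwise to its stop, and folded the handle flat again.

**What went wrong on the way**
- Just after the crank began, the handle slipped out of the jaws, and one plate was found knocked off the carrier, leaning in the gap beside the wheel.
- I lifted that plate out, levelled it against its nest, re-centred it from 7.7 mm off and pressed it again. Then I re-gripped the handle and finished the crank.
- The first fold left the handle raised by about 0.3 rad. I saw this in the images and pressed it down onto its stop.

**Last checks**
- **Plates:** all three look flat and square in their nests. Before cranking, the two undisturbed plates measured within 2 mm of centre. The rescued one I judged centred by eye only.
- **Carrier:** its top is at about 0.070–0.074 m, against 0.074 m when fully down.
- **Wheel:** the clevis has stayed at the same angle (about 0.40 rad) since it reached the stop.
- **Handle:** it measures -0.03 rad from level.
- **Other objects:** they look unmoved, and the gripper is clear of everything.

**Not measured:** I never read the plates' tilt directly. I judged it from the pressing force, from the absence of further travel, and from the images.

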